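# Check-blade set into a bench photometer, lid shut and snapped

### The job

Get the photometer ready for its check run: slide every check blade that is on the bench into the gap of its own width, flat and fully in until its shoulder meets the bridge, and let go of it. Then shut the lid, press the lid's snap stud fully home by pushing the foot of the seating tool squarely and centrally onto it, and stand the tool back upright on its mat. Leave the bottle, beaker and jar alone.

Things in the scene. Friction and masses are not known exactly. Their poses are not given: they have to be found in the camera images.
- head: Photometer head: fixed block 340 mm wide on the bench, origin under it, x away from the robot. Robot side: open flat ledge 60 mm deep, 30 mm above the bench. Behind it a bridge (top 52 mm up) over the full width, with four flat gaps under it side by side, each 8 mm high, 4 mm wider than its blade, floor level with the ledge, guided 70 mm deep. The lidded chamber is behind the bridge.
- slot_20 (a point): Mouth of the leftmost (narrowest) gap of the head, for the 20 mm blade: a point on the ledge's surface, in the middle of the gap's width, in the plane of the bridge's front face. x points level into the gap, y to the left along the bridge, z up. The gap middles are 78 mm apart.
- slot_32 (a point): The same for the second gap from the left, for the 32 mm blade.
- slot_44 (a point): The same for the third gap from the left, for the 44 mm blade.
- slot_56 (a point): The same for the rightmost (widest) gap, for the 56 mm blade.
- blade_20: Check blade: flat steel strip 20 mm wide, 5 mm thick, 115 mm long, about 0.18 kg, lying flat on the bench at the start. A raised cross-bar, the shoulder (12 mm high with the strip), crosses it; its front face meets the bridge when fully in. Origin: at the underside, below the shoulder's front face; x along the strip to the tip, 60 mm ahead; z up. None if not there today.
- grip_20 (a point): Grip of the 20 mm blade: a black upright post, 24 mm along the blade by 30 mm across, top 85 mm above the blade's underside. The point is on its axis 55 mm above the underside, 35 mm behind the shoulder's front face; the tail ends 20 mm behind it. Gripped across the 24 mm (pads ahead and behind) the blade cannot pitch. Axes as the blade's. None if absent.
- blade_32: Check blade: flat steel strip 32 mm wide, 5 mm thick, 115 mm long, about 0.18 kg, lying flat on the bench at the start. A raised cross-bar, the shoulder (12 mm high with the strip), crosses it; its front face meets the bridge when fully in. Origin: at the underside, below the shoulder's front face; x along the strip to the tip, 60 mm ahead; z up. None if not there today.
- grip_32 (a point): Grip of the 32 mm blade: a black upright post, 24 mm along the blade by 30 mm across, top 85 mm above the blade's underside. The point is on its axis 55 mm above the underside, 35 mm behind the shoulder's front face; the tail ends 20 mm behind it. Gripped across the 24 mm (pads ahead and behind) the blade cannot pitch. Axes as the blade's. None if absent.
- blade_44: Check blade: flat steel strip 44 mm wide, 5 mm thick, 115 mm long, about 0.18 kg, lying flat on the bench at the start. A raised cross-bar, the shoulder (12 mm high with the strip), crosses it; its front face meets the bridge when fully in. Origin: at the underside, below the shoulder's front face; x along the strip to the tip, 60 mm ahead; z up. None if not there today.
- grip_44 (a point): Grip of the 44 mm blade: a black upright post, 24 mm along the blade by 30 mm across, top 85 mm above the blade's underside. The point is on its axis 55 mm above the underside, 35 mm behind the shoulder's front face; the tail ends 20 mm behind it. Gripped across the 24 mm (pads ahead and behind) the blade cannot pitch. Axes as the blade's. None if absent.
- blade_56: Check blade: flat steel strip 56 mm wide, 5 mm thick, 115 mm long, about 0.18 kg, lying flat on the bench at the start. A raised cross-bar, the shoulder (12 mm high with the strip), crosses it; its front face meets the bridge when fully in. Origin: at the underside, below the shoulder's front face; x along the strip to the tip, 60 mm ahead; z up. None if not there today.
- grip_56 (a point): Grip of the 56 mm blade: a black upright post, 24 mm along the blade by 30 mm across, top 85 mm above the blade's underside. The point is on its axis 55 mm above the underside, 35 mm behind the shoulder's front face; the tail ends 20 mm behind it. Gripped across the 24 mm (pads ahead and behind) the blade cannot pitch. Axes as the blade's. None if absent.
- lid (a joint): Angle of the head's hinged lid, rad: 0 shut, about 1.5 upright. Stiff: stays where left, takes 2 to 6 N at its free edge. A flat grey plate 332 mm wide, 120 mm from hinge to free edge, 8 mm thick, over the chamber behind the bridge; the hinge is on the far side, so it swings down towards the robot. Blade grips stay outside it.
- lid_hinge (a point): Middle of the lid's hinge line, on the lid's inner face, 53 mm above the bench, 125 mm (level) beyond the gap mouths. x from the free edge to the hinge along the plate, y along the hinge to the left, z out of the outer face (up when shut).
- stud (a joint): How far the snap stud is pressed in, m: 0 proud (12 mm above the lid's outer face), 0.009 fully home (3 mm above it). Takes about 9 N to move and stays where it is pushed; the last fraction of a millimetre does not matter.
- stud_top (a point): Centre of the top of the snap stud: a round steel button 32 mm in diameter on the lid's outer face, midway along its width, 45 mm from the hinge. z points out of the lid.
- tool_grip (a point): Middle of the square handle of the seating tool, 55 mm above its foot. The tool stands upright on the mat: a white round foot 52 mm in diameter and 20 mm high with a flat underside, and on it an aluminium handle 28 x 28 mm, top 80 mm above the underside; about 0.25 kg. z up, x and y square to the handle's faces.
- tool: The whole seating tool; origin at the centre of the flat underside of its foot, 55 mm below the tool_grip point; z up when it stands.
- mat_top (a point): Centre of the top of the tool's parking mat, a square black rubber mat 100 x 100 mm and 4 mm thick, fixed on the bench.
- bottle: Bystander: white plastic bottle, 60 mm in diameter, 150 mm high; origin under its centre.
- beaker: Bystander: glass beaker, 72 mm in diameter, 90 mm high; origin under its centre.
- jar: Bystander: amber jar with white cap, 56 mm in diameter, 70 mm high; origin under its centre.
Things that resemble listed ones, but are neither listed nor needed, are in the scene too. Leave any green or red look-alike of the blade_44 alone.

How it is judged:
By the outcome, as a careful person would: the job done as asked, in the order asked, and still so for the second after the job is handed in, with the robot touching nothing.
Of blade_20, blade_32, blade_44, blade_56 only 3 to 4 are there at a start; the rules pass over those that are not, and their reading is None.
At some moment in a run one of blade_20, blade_32, blade_44, blade_56, tool may be knocked a few centimetres aside while the robot is not near it.
It also fails if it takes over 210 s, if anything falls off the work surface, if the arm or the gripper's body presses on something with over 40 N, if the wrist force passes 120 N, or if a joint passes its speed limit or range.

### The arm

A 6-joint arm with a two-finger parallel gripper is mounted at the origin on the work surface. World frame = base frame: x ahead of the robot, y to its left, z up, the work surface at z = 0. Lengths are in mm, angles in rad, forces in N, time in s.
With the tool pointing down it reaches from about 400 to 925 mm from the base axis. Payload 12.5 kg.
Tool frame: the origin (TCP) lies at the very end of the fingers, on their centre line; the grasp point (between the pads) lies 19 mm behind it (env.tcp_to_grasp is the distance from the TCP to the grasp point, in mm); z points along the fingers, x is the direction in which the jaws open and shut, and the axes are right-handed (so a half turn about z gives the same grasp; the last joint's range is limited). The gripper opens to 95 mm and grips with 3 to 60 N. Pads are 20 mm wide; open, the fingers measure 119 mm over their backs; the gripper's body (75 mm by 180 mm) begins 59 mm behind the grasp point.
Start: joints at [-1.453, 0.491, 1.559, -0, 1.092, -0.106], TCP at [138.732, -609.426, 214.661] pointing down, gripper open.
Joint ranges: [-3.1, 3.1], [-0.84, 2.19], [0.05, 2.79], [-1.13, 4.28], [0.06, 2.93], [-2.69, 2.69]. Speed limits (rad/s): [2.22, 2.22, 2.79, 3.14, 3.14, 3.14].

### API

Orientations are given as [roll, pitch, yaw] about the fixed x, y, z axes, in that order (R = Rz(yaw) Ry(pitch) Rx(roll)).
In Python, from cell import env, vision, job gives the robot as it stands.
- The arm moves only by the shell command python3 -m pendant 'ROWS' [OPENING]. ROWS is JSON, a list of rows, each a list of 4 numbers: the shift along the tool's x, y, z in mm, then the turn about the tool's z in degrees. In form: [[tx, ty, tz, turn], ...]. A call has 1 to 8 rows; each row is the pose to reach, as a shift and turn from the pose measured when the call began, along the tool's axes at that moment; what a row does not reach only later rows make up. A row lasts 1/8 s, in which the tool goes at most 62.5 mm and 10.7 degrees, less where a joint would pass 70% of its speed; a pose out of reach is approached as far as the arm can. A call with a gripper value outside its range is refused whole. OPENING is the closure, from 0 (fully open) to 1 (shut), set as the call begins (- or left out, the last holds). The fingers move at their own pace and stop on an object; the grip force is fixed at half the most. Time passes only in rows, so rows that repeat a pose let the fingers close. It gives the time, the measured TCP pose, the force and the opening at its end, in the units of the state.
- env.state(): the state, without advancing time (a new reading comes with each control period).
- vision.read_camera(name): name is "scene" or "top" or "wrist"; returns a dict with "pixels" (384x512x3 uint8, red, green, blue), "intrinsics" (3x3 intrinsics, pixels), "k1" (the pictures are not rectified: a ray, as slopes to the right and down, at radius r is drawn at 1 + k1 r^2 times it, then the intrinsics apply), "R" (3x3) and "t" (3): a world point X has camera coordinates R X + t; the wrist camera has in their place "tool_from_camera" (4x4, takes a point from camera to tool coordinates, whose origin is the TCP and whose axes are the tool frame's). Camera axes: x right, y down, z forward; pixel columns grow to the right and rows downward; lengths in mm; the calibration is good to about 2 mm. A picture is of the moment at which its call begins: read the wrist's pose just before it. There is no depth.
- job.job_done(): hands the job in, once; it reports no verdict.
Trained networks look in a picture, given as the dict that the camera call returned (one of the last four; its "shot" number tells which), for a name from the list of things; names that differ only in an ending like _2 or _b are one class to them, and where a whole thing is asked for, a point or a joint stands for the part that bears it (a point fixed in the world has none). Each returns a list of dicts, best first, with "confidence" (0 to 1); they miss things now and then, are a little off and sometimes report something else, mostly with a low value. They report only what shows in the picture. A call takes as long as a camera call. They do not tell look-alikes from the thing itself.
- vision.find_in(picture, query): "at" ([x, y, z] in mm, in the coordinates of the camera as it stood for that picture, good to about 4 mm: the middle of the surface that is visible of it).
- vision.regions_of(picture, query): "pixels" (384x512 bool, what is visible of it).
The state is a dict: "t": time; "joints": joint angles; "qvel": joint speeds; "tau": joint torques, N m; "eef_pos": TCP position; "tcp_rot": TCP orientation; "ft_force": force on the tool from outside, world axes, zero at the start; "moment": the same for the moment, N m; "opening": opening from 0.0 (shut) to 1.0 (fully open).
Only numpy, scipy, OpenCV 4.12 (cv2) and the standard library are available. Lean on these libraries where they do the work, as an engineer would, in place of code of your own. Each camera call takes 0.05 s, during which the arm holds its last target.

## Working session

There is one attempt and no reset: what is moved stays moved. The work goes in short steps, Python scripts to look and compute and a shell command to move; the robot and the scene stay as the last step left them, time stands still between calls to the robot, and variables do not carry over. Pictures are saved under pics/ and viewed, and the job is handed in when it is done.

```bash
ls; mkdir -p pics
cat > h.py <<'E'
import numpy as np, cv2
from cell import env, vision, job
from scipy.spatial.transform import Rotation as Ro
def save(p,name): cv2.imwrite('pics/'+name+'.png', cv2.cvtColor(p['pixels'],cv2.COLOR_RGB2BGR))
def shot(cam):
    s=env.state(); p=vision.read_camera(cam); p['st']=s; return p
def c2w(p):
    if 'R' in p: 
        R=np.array(p['R']);t=np.array(p['t']); return R.T, -R.T@t
    s=p['st']; T=np.array(p['tool_from_camera']); Rt=Ro.from_euler('xyz',s['tcp_rot']).as_matrix()
    return Rt@T[:3,:3], Rt@T[:3,3]+np.array(s['eef_pos'])
def proj(p,X):
    A,o=c2w(p); c=(np.atleast_2d(X)-o)@A; s=c[:,:2]/c[:,2:]; r2=(s**2).sum(1,keepdims=True); s=s*(1+p['k1']*r2)
    K=np.array(p['intrinsics']); return s@K[:2,:2].T+K[:2,2]
def ray(p,uv):
    K=np.array(p['intrinsics']); uv=np.atleast_2d(np.array(uv,float)); d=(uv-K[:2,2])/np.array([K[0,0],K[1,1]])
    s=d.copy()
    for _ in range(20): s=d/(1+p['k1']*(s**2).sum(1,keepdims=True))
    A,o=c2w(p); return np.c_[s,np.ones(len(s))]@A.T, o
def onz(p,uv,z):
    d,o=ray(p,uv); return o+d*((z-o[2])/d[:,2:])
def find(p,q):
    A,o=c2w(p); return [(round(x['confidence'],2),np.round(A@np.array(x['at'])+o,1)) for x in vision.find_in({k:v for k,v in p.items() if k!='st'},q)]
E
python3 - <<'E'
from h import *
for c in ['scene','top','wrist']:
    p=shot(c); save(p,c+'0'); A,o=c2w(p); print(c,o.round(),A[:,2].round(2),p['intrinsics'][0][0])
    for q in ['head','blade_20','blade_32','blade_44','blade_56','grip_20','grip_44','tool_grip','mat_top','stud_top','lid','lid_hinge','bottle','beaker','jar']:
        print(q,[(a,list(b)) for a,b in find(p,q)][:5])
print(env.state())
E
```

```text
pics
scene [1202. -285.  929.] [-0.63  0.25 -0.74] 386.31526061465456
head [(0.92, [np.float64(680.3), np.float64(-0.0), np.float64(51.0)])]
blade_20 [(0.84, [np.float64(355.6), np.float64(285.8), np.float64(32.6)]), (0.77, [np.float64(475.8), np.float64(423.3), np.float64(5.9)]), (0.69, [np.float64(551.7), np.float64(539.3), np.float64(6.4)]), (0.65, [np.float64(583.3), np.float64(295.0), np.float64(11.5)]), (0.62, [np.float64(412.0), np.float64(512.4), np.float64(8.0)])]
blade_32 [(0.84, [np.float64(355.6), np.float64(285.8), np.float64(32.6)]), (0.77, [np.float64(475.8), np.float64(423.3), np.float64(5.9)]), (0.69, [np.float64(551.7), np.float64(539.3), np.float64(6.4)]), (0.65, [np.float64(583.3), np.float64(295.0), np.float64(11.5)]), (0.62, [np.float64(412.0), np.float64(512.4), np.float64(8.0)])]
blade_44 [(0.84, [np.float64(355.6), np.float64(285.8), np.float64(32.6)]), (0.77, [np.float64(475.8), np.float64(423.3), np.float64(5.9)]), (0.69, [np.float64(551.7), np.float64(539.3), np.float64(6.4)]), (0.65, [np.float64(583.3), np.float64(295.0), np.float64(11.5)]), (0.62, [np.fl
[... 4907 characters left out ...]
4(277.0), np.float64(-444.6), np.float64(67.8)])]
{'t': 2.4, 'joints': array([-1.45260109e+00,  4.90863906e-01,  1.55886364e+00,  9.24165975e-06,
        1.09170483e+00, -1.05632353e-01]), 'qvel': array([ 0.00082039, -0.00039346, -0.00026509, -0.00164129,  0.00108789,
       -0.00091507]), 'tau': array([ 1.47845503e-04, -6.12462330e+01, -2.58426064e+01,  6.94075436e-02,
        4.46150126e-02, -2.89335617e-05]), 'eef_pos': array([ 138.73572335, -609.44205605,  214.69591834]), 'tcp_rot': array([ 3.14158391e+00, -1.60249157e-04, -1.34697300e+00]), 'ft_force': array([ 0.68005534,  0.29516697, -0.62872287]), 'moment': array([ 0.02058112, -0.0122055 ,  0.04056699]), 'opening': 0.9992850585169718}
```

View pics/scene0.png

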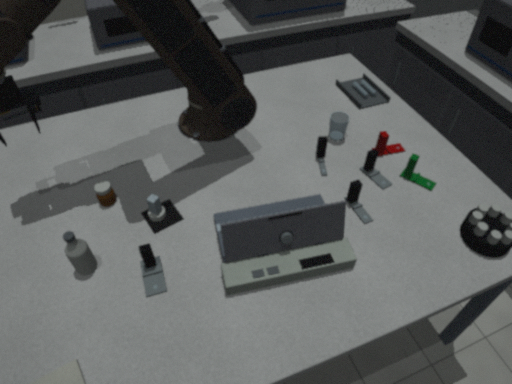

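View pics/top0.png

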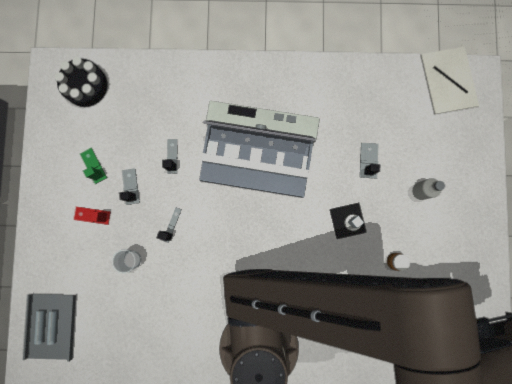

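Run:
```python
import cv2
im=cv2.imread('pics/top0.png')
a=cv2.resize(im[95:200,190:330],None,fx=5,fy=5,interpolation=cv2.INTER_CUBIC); cv2.imwrite('pics/top0_head.png',a)
b=cv2.resize(im[130:245,110:190],None,fx=5,fy=5,interpolation=cv2.INTER_CUBIC)
c=cv2.resize(im[130:245,325:390],None,fx=5,fy=5,interpolation=cv2.INTER_CUBIC)
import numpy as np
cv2.imwrite('pics/top0_bl.png',np.hstack([b,c]))
```

```text
(no output)
```

View pics/top0_head.png

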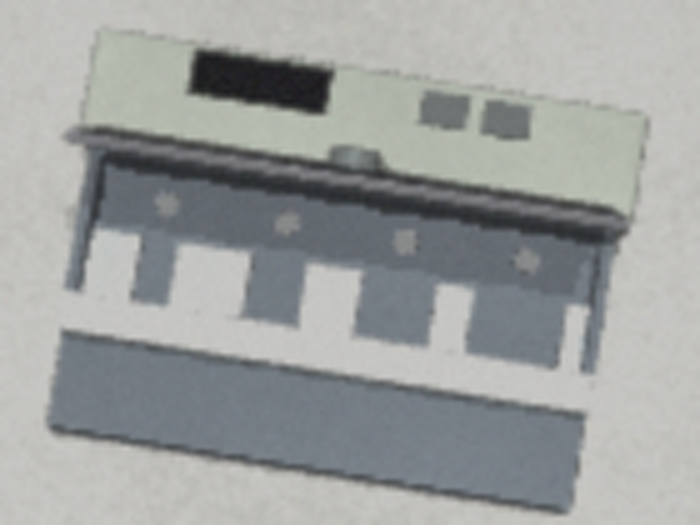

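View pics/top0_bl.png

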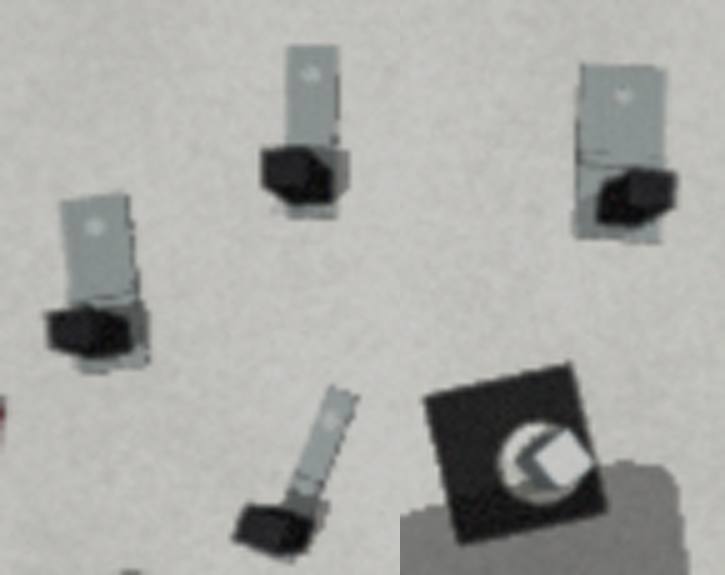

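```bash
cat >> h.py <<'E'
def goto(x,y,z,yawdeg,s=None):
    s=s or env.state(); R=Ro.from_euler('xyz',s['tcp_rot']).as_matrix()
    d=R.T@(np.array([x,y,z])-s['eef_pos']); turn=-(yawdeg-np.degrees(s['tcp_rot'][2])); turn=(turn+180)%360-180
    print('ROW [%.1f,%.1f,%.1f,%.2f]'%(*d,turn),'from',np.round(s['eef_pos'],1),'yaw %.2f'%np.degrees(s['tcp_rot'][2]),'F',np.round(s['ft_force'],1),'t %.1f open %.2f'%(s['t'],s['opening']))
def box(x0,x1,y0,y1,z0,z1): return np.array([[x,y,z] for x in(x0,x1) for y in(y0,y1) for z in(z0,z1)],float)
def blade_parts(w): return [box(-55,60,-w/2,w/2,0,5),box(-8,0,-w/2,w/2,0,12),box(-47,-23,-15,15,0,85)]
def place(P,pose):
    x,y,z,yaw=pose; c,s=np.cos(yaw),np.sin(yaw); return P@np.array([[c,s,0],[-s,c,0],[0,0,1]])+np.array([x,y,z])
def sil(p,parts,pose,S=4):
    m=np.zeros((384*S//1,512*S//1),np.uint8) if S==1 else np.zeros((384,512),np.uint8)
    for P in parts:
        h=cv2.convexHull(proj(p,place(P,pose)).astype(np.float32)); cv2.fillPoly(m,[np.round(h*16).astype(np.int32)],255,cv2.LINE_AA,4)
    return m/255.
def fit(p,mask,parts,pose0,z=0.):
    from scipy.optimize import minimize
    f=cv2.GaussianBlur(mask.astype(np.float32),(0,0),1)
    def cost(v):
        m=cv2.GaussianBlur(sil(p,parts,(v[0],v[1],z,v[2]/100)).astype(np.float32),(0,0),1); return float(((m-f)**2).sum())/f.sum()
    v0=np.array([pose0[0],pose0[1],pose0[2]*100]);best=None
    for st in (15,5):
        r=minimize(cost,v0,method='Nelder-Mead',options=dict(initial_simplex=v0+st*np.vstack([np.zeros(3),np.eye(3)]),xatol=.05,fatol=1e-5)); v0=r.x
    return np.array([v0[0],v0[1],z,v0[2]/100]),r.fun
def masks(p,q): return [(r['confidence'],np.array(r['pixels'])) for r in vision.regions_of({k:v for k,v in p.items() if k!='st'},q)]
def overlay(p,items,name,scale=1.5):
    im=cv2.cvtColor(p['pixels'],cv2.COLOR_RGB2BGR); im=cv2.resize(im,None,fx=scale,fy=scale,interpolation=cv2.INTER_CUBIC)
    for parts,pose in items:
        for P in parts:
            h=cv2.convexHull(proj(p,place(P,pose)).astype(np.float32)); cv2.polylines(im,[np.round(((h+.5)*scale-.5)*16).astype(np.int32)],True,(0,255,255),1,cv2.LINE_AA,4)
    cv2.imwrite('pics/'+name+'.png',im)
E
python3 - <<'E'
from h import *
p=shot('top')
T=np.array(shot('wrist')['tool_from_camera']); print(T.round(2))
for n,uv,z in [('lf',(199.6,181),30),('rf',(304,197.4),30),('lbt',(202.4,161.4),52),('rbt',(307,177.4),52)]:
    print(n,onz(p,uv,z).round(1))
its=[]
for c,m in masks(p,'blade_44'):
    ys,xs=np.nonzero(m); X=onz(p,[xs.mean(),ys.mean()],10)[0]
    w={(595,-345):56,(361,282):20,(488,424):44,(591,295):32}
    k=min(w,key=lambda k:np.hypot(k[0]-X[0],k[1]-X[1])); 
    if np.hypot(k[0]-X[0],k[1]-X[1])>60: print('skip',X);continue
    P=blade_parts(w[k]); r=min((fit(p,m,P,(X[0],X[1],a)) for a in(-.3,.3)),key=lambda r:r[1]); print(w[k],c,r[0].round(2),r[1]); its.append((P,r[0]))
overlay(p,its,'top1')
goto(560,-330,280,0)
E
```

```text
[[   1.      0.     -0.      0.35]
 [  -0.      0.96    0.27  -74.71]
 [   0.     -0.27    0.96 -170.05]
 [   0.      0.      0.      1.  ]]
lf [[518.3 197.7  30. ]]
rf [[ 472.3 -136.1   30. ]]
lbt [[578.1 187.8  52. ]]
rbt [[ 533.6 -142.7   52. ]]
skip [562.0514004 553.7138729  10.       ]
20 0.77 [ 3.7700e+02  2.8788e+02  0.0000e+00 -3.4000e-01] 0.05104605108499527
skip [631.97438581  14.60587468  10.        ]
44 0.7 [4.9866e+02 4.2746e+02 0.0000e+00 1.9000e-01] 0.04154093191027641
56 0.63 [ 5.9828e+02 -3.4869e+02  0.0000e+00 -4.0000e-02] 0.023212792351841927
skip [402.38826009 544.32058757  10.        ]
ROW [-179.0,-472.8,-65.3,-77.18] from [ 138.7 -609.4  214.7] yaw -77.18 F [-0.3 -0.2  0.8] t 2.5 open 1.00
```

View pics/top1.png

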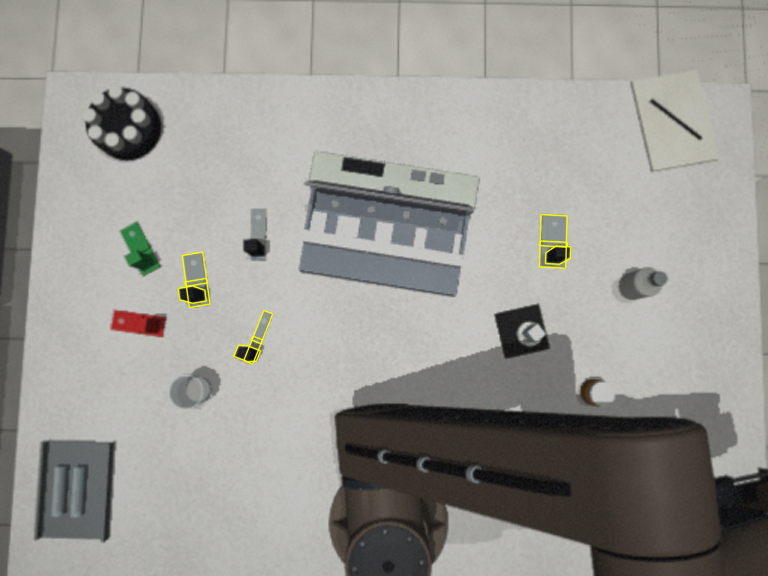

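```bash
python3 -m pendant '[[-179,-473,-65,-77],[-179,-473,-65,-77],[-179,-473,-65,-77],[-179,-473,-65,-77],[-179,-473,-65,-77],[-179,-473,-65,-77],[-179,-473,-65,-77],[-179,-473,-65,-77]]'
```

```text
t: 3.55
eef_pos: [553.6, -334.0, 278.8]
tcp_rot: [3.141, -0.0, 0.0]
ft_force: [0.0, -0.3, -0.0]
opening: 1.002
```

```bash
python3 -m pendant '[[0,0,0,0],[0,0,0,0]]'
python3 - <<'E'
from h import *
goto(585,-310,230,-2)
E
```

```text
t: 3.8
eef_pos: [553.3, -333.9, 278.5]
tcp_rot: [3.141, 0.0, 0.001]
ft_force: [-0.4, -1.2, -0.8]
opening: 1.0
ROW [31.7,-23.9,48.5,2.04] from [ 553.3 -333.9  278.5] yaw 0.04 F [-0.4 -1.2 -0.8] t 3.8 open 1.00
```

```bash
python3 -m pendant '[[32,-24,48,2],[32,-24,48,2],[32,-24,48,2]]'
cat > look.py <<'E'
import sys
from h import *
W=dict(b20=((377,288),-.34+.0),b44=((498.7,427.5),.19),b56=((598.3,-348.7),-.04),b32=((585,295),0.))
def look(w,x,y,yaw,name,nit=1):
    p=shot('wrist'); P=blade_parts(w); ms=masks(p,'blade_%d'%w); best=None
    for c,m in ms:
        r=fit(p,m,P,(x,y,yaw)); 
        print('conf %.2f'%c,r[0].round(3),'yaw deg %.2f'%np.degrees(r[0][3]),'cost %.3f'%r[1])
        if best is None or r[1]<best[1]: best=r
    overlay(p,[(P,best[0])],name); return best[0]
E
python3 - <<'E'
from look import *
b=look(56,598,-349,-.04,'w1')
g=place(np.array([[-35,0,0]]),b)[0]; print(g)
goto(g[0],g[1],36,np.degrees(b[3]))
E
```

```text
t: 4.18
eef_pos: [584.5, -311.1, 231.1]
tcp_rot: [3.141, 0.0, -0.035]
ft_force: [0.4, 0.5, 0.9]
opening: 1.001
conf 0.77 [ 6.00269e+02 -3.47853e+02  0.00000e+00 -5.00000e-02] yaw deg -2.85 cost 0.015
[ 565.31187615 -346.11123024    0.        ]
ROW [-18.4,35.3,196.0,0.82] from [ 584.7 -311.2  231.9] yaw -2.03 F [-0.5  0.2 -0.1] t 4.3 open 1.00
```

View pics/w1.png

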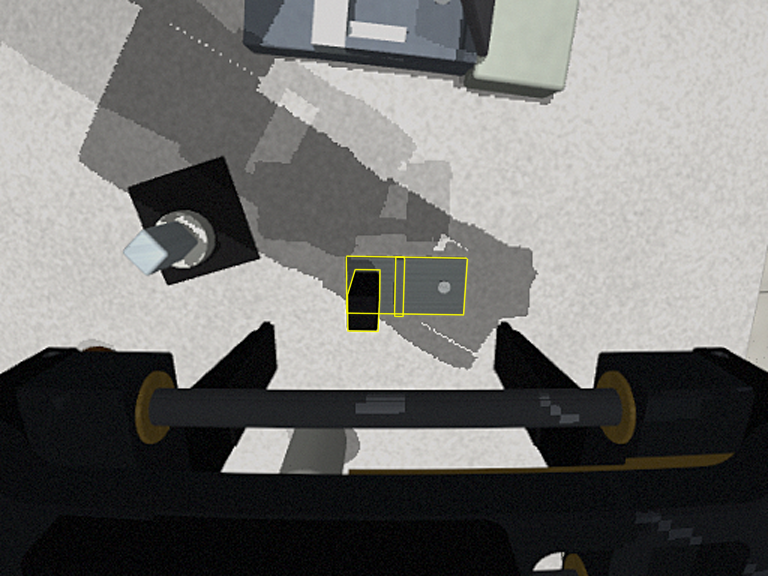

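```bash
python3 -m pendant '[[-18,35,20,0.8],[-18,35,60,0.8],[-18.4,35.3,110,0.8],[-18.4,35.3,150,0.8],[-18.4,35.3,180,0.8],[-18.4,35.3,196,0.8],[-18.4,35.3,196,0.8]]'
python3 - <<'E'
from look import *
goto(565.3,-346.1,36,-2.85)
b=look(56,598,-349,-.04,'w2')
g=place(np.array([[-35,0,0]]),b)[0]; print(g)
E
```

```text
t: 5.15
eef_pos: [565.0, -346.6, 36.1]
tcp_rot: [3.14, -0.001, -0.05]
ft_force: [-0.6, -0.1, 1.0]
opening: 1.001
ROW [0.2,-0.5,0.0,-0.02] from [ 565.  -346.6   36.1] yaw -2.87 F [-0.6 -0.1  1. ] t 5.2 open 1.00
conf 0.79 [ 6.00008e+02 -3.47865e+02  0.00000e+00 -4.90000e-02] yaw deg -2.80 cost 0.200
[ 565.04986069 -346.15296122    0.        ]
```

View pics/w2.png

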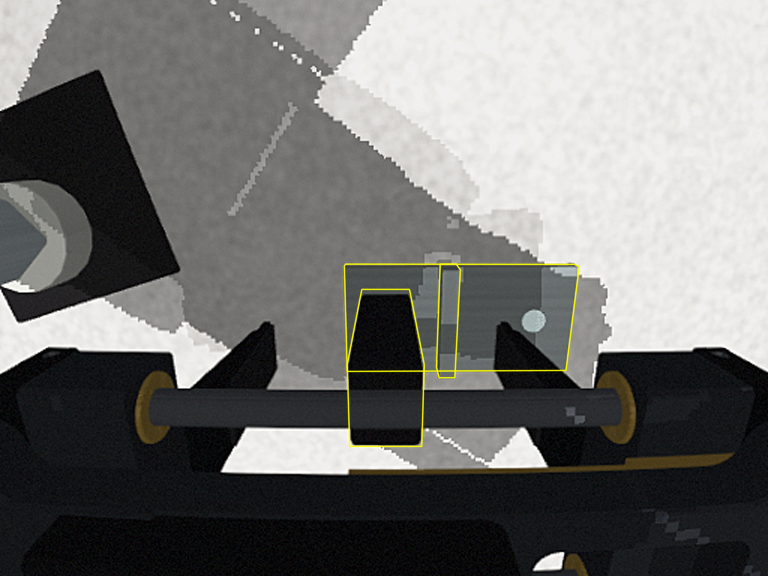

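Aligned on the 56 blade: post between the fingers at about (385,370). Close.

```bash
python3 -m pendant '[[0,0,0,0],[0,0,0,0],[0,0,0,0],[0,0,0,0],[0,0,0,0],[0,0,0,0]]' 1; python3 -m pendant '[[0,0,-30,0],[0,0,-60,0],[0,0,-110,0],[0,0,-110,0]]'
python3 - <<'E'
from look import *
s=env.state();print(s['tcp_rot'])
b=look(56,600,-348,-.05,'w3') if 0 else None
p=shot('wrist'); z=s['eef_pos'][2]-36
P=blade_parts(56)
for c,m in masks(p,'blade_56'):
    r=fit(p,m,P,(600,-348,-.05),z); print(c,r)
overlay(p,[(P,r[0])],'w3')
# head
goto(480,-120,150,-7.8)
E
```

```text
t: 6.0
eef_pos: [565.7, -346.8, 37.3]
tcp_rot: [3.139, -0.003, -0.05]
ft_force: [0.1, 0.1, -0.6]
opening: 0.426
t: 6.5
eef_pos: [566.7, -347.4, 151.3]
tcp_rot: [3.135, -0.008, -0.05]
ft_force: [-0.2, -0.1, -1.0]
opening: 0.024
[ 3.13548206 -0.00807515 -0.0496092 ]Traceback (most recent call last):
  File "<stdin>", line 8, in <module>
NameError: name 'r' is not defined
```

```bash
python3 - <<'E'
from look import *
p=shot('wrist'); overlay(p,[],'w3b')
p=shot('top'); overlay(p,[],'t3')
E
python3 -m pendant '[[0,0,-40,0],[0,0,-40,0]]' 0
```

```text
t: 6.95
eef_pos: [565.6, -346.6, 187.5]
tcp_rot: [3.139, -0.003, -0.05]
ft_force: [0.5, 0.0, -0.2]
opening: 0.16
```

View pics/w3b.png

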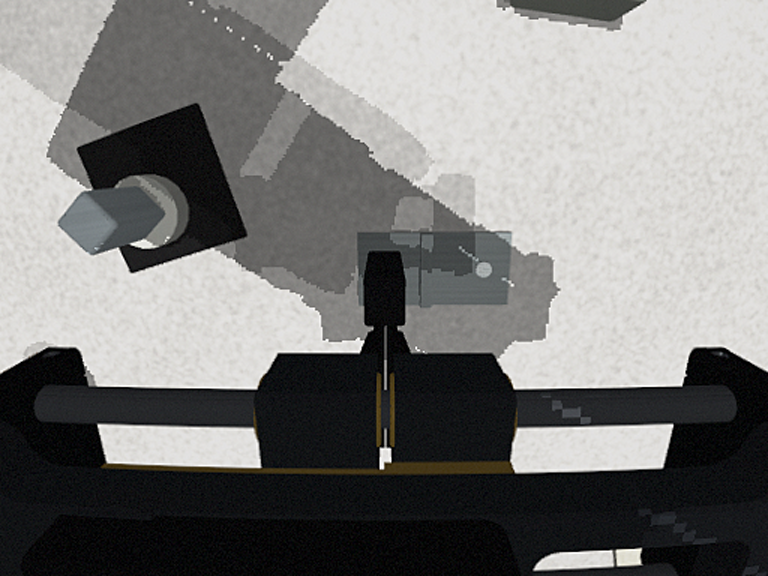

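```bash
python3 -m pendant '[[0,0,0,0],[0,0,0,0],[0,0,0,0],[0,0,0,0]]' 0.4;  python3 - <<'E'
from look import *
b=look(56,600,-348,-.05,'w4')
g=place(np.array([[-35,0,0]]),b)[0]
goto(g[0],g[1],36,np.degrees(b[3]))
E
```

```text
t: 7.45
eef_pos: [565.5, -346.5, 187.0]
tcp_rot: [3.139, -0.003, -0.05]
ft_force: [-0.2, 0.6, -0.4]
opening: 0.571
conf 0.92 [ 5.99808e+02 -3.47395e+02  0.00000e+00 -5.80000e-02] yaw deg -3.31 cost 0.012
ROW [-1.2,-1.5,151.2,0.46] from [ 565.5 -346.5  187.3] yaw -2.85 F [ 0.4  0.1 -0.2] t 7.5 open 0.59
```

```bash
python3 -m pendant '[[-1.2,-1.5,60,0.5],[-1.2,-1.5,110,0.5],[-1.2,-1.5,140,0.5],[-1.2,-1.5,151,0.5],[-1.2,-1.5,151,0.5]]'; python3 -m pendant '[[0,0,0,0],[0,0,0,0],[0,0,0,0],[0,0,0,0],[0,0,0,0],[0,0,0,0],[0,0,0,0]]' 1;python3 -m pendant '[[0,0,0,0],[0,0,0,0]]'
```

```text
t: 8.18
eef_pos: [565.0, -345.5, 36.4]
tcp_rot: [3.139, -0.003, -0.058]
ft_force: [0.2, 0.1, 0.4]
opening: 0.599
t: 9.05
eef_pos: [565.1, -345.6, 36.7]
tcp_rot: [3.139, -0.003, -0.058]
ft_force: [0.1, 0.2, 5.6]
opening: 0.251
t: 9.3
eef_pos: [565.1, -345.6, 36.7]
tcp_rot: [3.139, -0.003, -0.058]
ft_force: [-0.3, 0.5, 3.4]
opening: 0.251
```

```bash
python3 -m pendant '[[0,0,-50,0],[0,0,-100,0],[0,0,-125,0],[0,0,-125,0]]'
python3 - <<'E'
from look import *
goto(425,-78,150,-7.7)
E
```

```text
t: 9.8
eef_pos: [565.1, -345.4, 163.0]
tcp_rot: [3.137, -0.005, -0.058]
ft_force: [-0.6, 0.8, -2.7]
opening: 0.252
ROW [-155.5,-258.9,11.1,4.36] from [ 565.1 -345.4  163. ] yaw -3.34 F [-0.6  0.8 -2.7] t 9.8 open 0.25
```

```bash
python3 -m pendant '[[-30,-50,0,1],[-65,-105,2,2],[-100,-160,5,3],[-135,-215,8,4],[-155,-255,11,4.4],[-155,-259,11,4.4],[-155,-259,11,4.4]]'
python3 - <<'E'
from look import *
p=shot('wrist'); s=p['st']
goto(425,-78,150,-7.7)
P=blade_parts(56)
b=(*[s['eef_pos'][i] for i in (0,1)],0,s['tcp_rot'][2])
R=Ro.from_euler('xyz',s['tcp_rot']).as_matrix()
z=s['eef_pos'][2]-36
o=place(np.array([[35,0,0]]),(b[0],b[1],z,b[3]))[0]
its=[]
for c,m in masks(p,'blade_56'):
    if m[:150].any() and 0: continue
    r=fit(p,m,P,(o[0],o[1],b[3]),z); print(c,r[0].round(3),r[1]); its.append((P,r[0]))
hp=(555.3,22.6,0,np.radians(-7.7))
H=[box(-60,0,-170,170,30,30),box(0,70,-170,170,52,52)]+[box(0,0,c-w/2-2,c+w/2+2,30,38) for c,w in((117,20),(39,32),(-39,44),(-117,56))]
overlay(p,its[:1]+[(H,hp)],'w5')
print(o)
E
```

```text
t: 10.68
eef_pos: [425.7, -77.8, 149.4]
tcp_rot: [3.138, -0.005, -0.134]
ft_force: [0.9, 0.2, -1.9]
opening: 0.254
ROW [-1.0,-0.2,-0.6,-0.04] from [425.9 -78.4 149.4] yaw -7.74 F [ 0.2 -0.1 -1.6] t 10.7 open 0.25
0.59 [ 4.60164e+02 -8.24710e+01  1.13353e+02 -1.27000e-01] 0.28774383664131165
[460.36868164 -82.53127544 113.35348423]
```

View pics/w5.png

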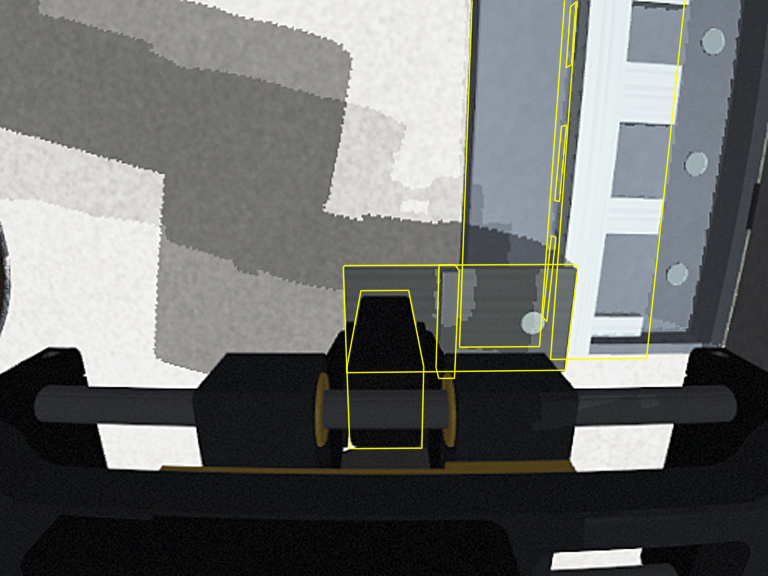

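```bash
cat >> h.py <<'E'
def headparts():
    return [box(-60,0,-170,170,30,30),box(0,0,-170,170,30,52)]+[box(0,0,c-w/2-2,c+w/2+2,30,38) for c,w in((117,20),(39,32),(-39,44),(-117,56))]
def zoom(p,items,name,u0,v0,u1,v1,s):
    im=cv2.cvtColor(p['pixels'],cv2.COLOR_RGB2BGR)[v0:v1,u0:u1]; im=cv2.resize(im,None,fx=s,fy=s,interpolation=cv2.INTER_CUBIC)
    im=cv2.convertScaleAbs(im,alpha=1.3,beta=10)
    for parts,pose in items:
        for P in parts:
            h=cv2.convexHull(proj(p,place(P,pose)).astype(np.float32)); cv2.polylines(im,[np.round(((h-[u0,v0]+.5)*s-.5)*16).astype(np.int32)],True,(0,255,255),1,cv2.LINE_AA,4)
    cv2.imwrite('pics/'+name+'.png',im)
E
python3 - <<'E'
from look import *
p=shot('wrist')
zoom(p,[(headparts(),(555.3,22.6,0,np.radians(-7.7)))],'w6',290,0,500,240,2.5)
zoom(p,[],'w6b',290,0,500,240,2.5)
E
```

```text
(no output)
```

View pics/w6.png

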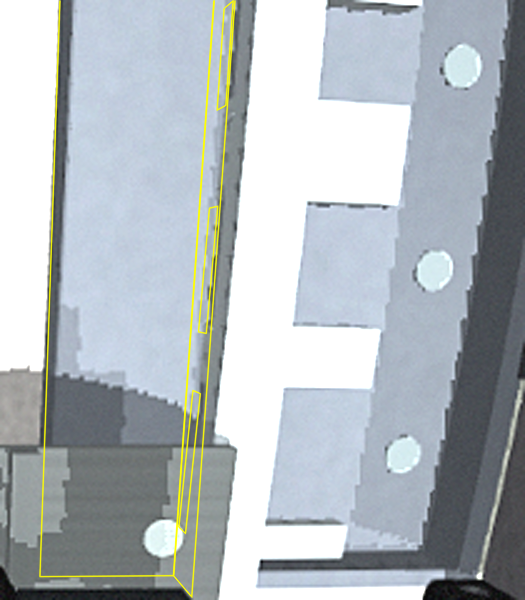

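View pics/w6b.png

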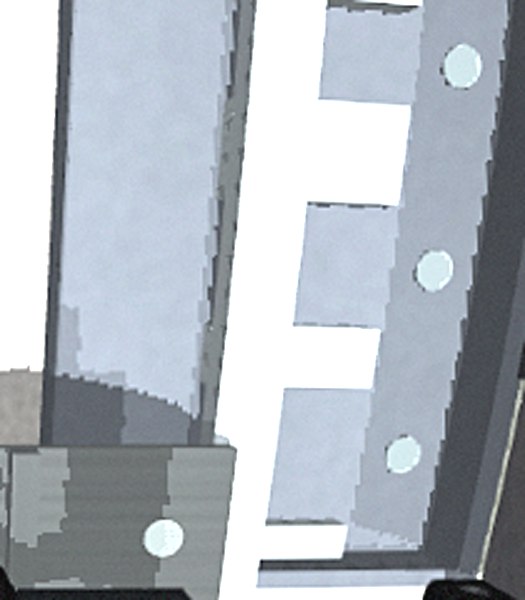

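Run:
```python
from look import *
from scipy.optimize import least_squares
p=shot('wrist'); save(p,'w7')
D=lambda u,v:(290+(u+.5)/2.5-.5,(v+.5)/2.5-.5)
xs=[((70,2),-60,30),((61,200),-60,30),((52,440),-60,30),((255,2),0,52),((240,230),0,52),((222,530),0,52)]
ys=[((310,521),-147,30),((340,323),-63,30),((350,206),-15,30),((360,101),21,38),((370,9),57,30),((325,388),-87,38)]
def res(v):
    out=[]
    c,s=np.cos(v[2]/100),np.sin(v[2]/100)
    for uv,xx,z in xs:
        X=onz(p,D(*uv),z)[0]; out.append((X[0]-v[0])*c+(X[1]-v[1])*s-xx)
    for uv,yy,z in ys:
        X=onz(p,D(*uv),z)[0]; out.append(-(X[0]-v[0])*s+(X[1]-v[1])*c-yy)
    return np.array(out)
r=least_squares(res,[555,22,-13.4]); v=r.x; print(v,res(v).round(1), 'yaw',np.degrees(v[2]/100))
zoom(p,[(headparts(),(v[0],v[1],0,v[2]/100))],'w8',290,0,500,240,2.5)
```

```text
[558.22222176  23.66211427 -10.93564142] [ 0.8 -1.6 -3.2  0.8  0.1  3.1 -0.8  1.3 -0.7  0.7 -0.2 -0.3] yaw -6.265660995437661
```

View pics/w8.png

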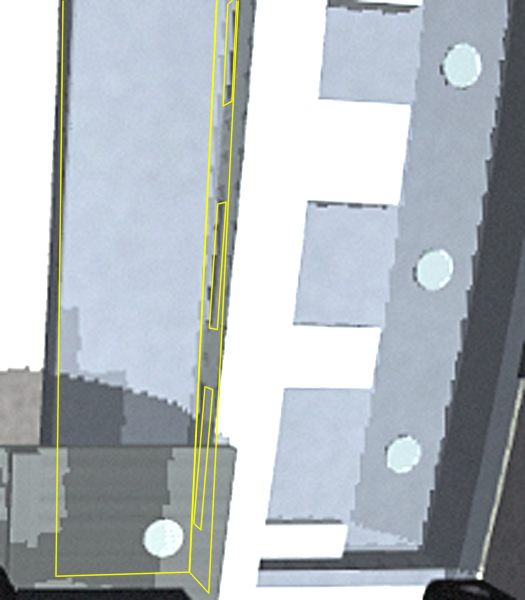

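Run:
```python
from look import *
from scipy.optimize import least_squares
im=cv2.imread('pics/w7.png'); g=cv2.cvtColor(im,cv2.COLOR_BGR2GRAY).astype(int)
for v in (5,40,80,120,140,155,170): print(v,' '.join(map(str,g[v,300:400])))
```

```text
5 236 233 235 235 236 238 241 238 232 235 211 213 232 97 49 59 59 57 67 131 139 156 150 148 147 151 149 152 151 150 150 148 150 146 148 146 148 146 148 146 148 148 148 150 150 147 149 150 148 150 151 151 149 147 146 145 146 144 148 148 146 146 146 147 148 144 145 146 146 145 148 147 146 144 144 144 143 142 145 146 127 125 131 51 61 71 92 97 98 96 94 77 185 247 236 237 236 236 235 236
40 237 239 239 240 239 237 235 237 214 222 227 224 76 53 62 59 59 100 143 149 150 149 151 152 153 151 150 151 150 151 150 150 149 145 149 149 146 147 148 149 147 148 148 150 150 148 149 150 150 149 149 153 152 149 148 149 147 149 149 147 144 146 145 148 147 146 145 144 147 145 147 150 148 150 150 148 150 123 131 123 101 94 98 98 97 96 100 95 85 132 253 241 236 236 236 238 238 237 232 229
80 238 238 236 235 231 233 218 209 218 231 133 44 61 64 58 99 139 154 154 154 153 154 155 156 156 154 155 154 152 153 155 154 153 151 153 152 154 154 154 154 152 152 151 151 149 147 152 149 150 152 151 151 150 150 148 148 149 149 150 148 146 147 147 149 148 149 150 151 151 150 150 150 151 134 125 128 133 65 56 71 102 98 
[... 854 characters left out ...]
38
155 117 122 118 118 119 124 126 39 52 54 48 52 70 68 71 72 70 72 69 69 71 70 72 69 69 70 71 70 71 70 70 71 63 69 63 64 63 60 59 115 119 113 120 147 158 157 160 159 160 157 154 155 151 152 149 152 152 149 150 152 154 153 153 153 151 152 154 148 130 118 57 64 85 98 99 87 68 69 241 246 241 239 237 238 239 238 236 237 237 237 238 239 237 237 237 237 236 236 237 236
170 122 122 114 116 120 126 64 48 52 49 53 67 70 71 70 67 70 68 70 71 74 69 68 71 69 70 70 70 70 70 68 71 72 73 70 71 70 68 81 88 93 93 92 89 92 92 89 91 92 93 91 92 91 92 91 91 92 90 90 92 93 90 89 92 91 77 69 70 69 69 75 80 83 80 76 66 192 246 242 240 237 238 238 237 236 236 236 237 235 239 237 235 236 236 236 236 237 235 235 238
```

```bash
cat > hf.py <<'E'
from look import *
from scipy.optimize import least_squares
def headfit(p,xs,ys,v0=(557,23,-.13)):
    X=[(onz(p,uv,z)[0],q,0) for uv,q,z in xs]+[(onz(p,uv,z)[0],q,1) for uv,q,z in ys]
    def res(v):
        c,s=np.cos(v[2]/100),np.sin(v[2]/100)
        return np.array([((x[0]-v[0])*c+(x[1]-v[1])*s if k==0 else -(x[0]-v[0])*s+(x[1]-v[1])*c)-q for x,q,k in X])
    r=least_squares(res,[v0[0],v0[1],v0[2]*100]); print(r.x[:2],'yaw %.2f'%np.degrees(r.x[2]/100),res(r.x).round(1)); return (r.x[0],r.x[1],0,r.x[2]/100)
E
python3 - <<'E'
from hf import *
p=shot('wrist')
D=lambda u,v:(290+(u+.5)/2.5-.5,(v+.5)/2.5-.5)
xs=[((u,v),-60,30) for u,v in ((318.5,5),(317,40),(315,80),(313,120),(312.3,140),(310.8,170))]+[((u,v),0,52) for u,v in((391.6,5),(389,40),(385.,80),(381.3,120),(379,140),(375.8,170))]
ys=[(D(*uv),q,z) for uv,q,z in [((310,521),-147,30),((340,323),-63,30),((350,206),-15,30),((360,101),21,38),((370,9),57,30),((325,388),-87,38)]]
headfit(p,xs[:6],ys);headfit(p,xs[6:],ys)
v=headfit(p,xs,ys); zoom(p,[(headparts(),v)],'w9',290,0,500,240,2.5)
E
```

```text
[558.28489634  25.2375618 ] yaw -7.99 [ 0.1  0.  -0.2 -0.3  0.1  0.2 -0.7  1.3 -0.7  0.6 -0.1 -0.5]
[557.90295036  25.35028117] yaw -8.05 [-0.   0.2 -0.2  0.1 -0.1  0.1 -0.7  1.3 -0.7  0.6 -0.1 -0.5]
[558.09274683  25.29225211] yaw -8.02 [ 0.3  0.2  0.  -0.   0.3  0.4 -0.2 -0.  -0.4 -0.2 -0.3 -0.2 -0.7  1.3
 -0.7  0.6 -0.1 -0.5]
```

View pics/w9.png

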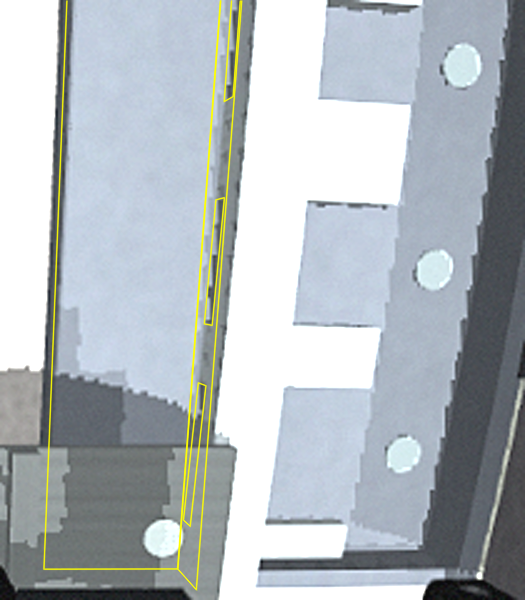

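Run:
```python
from hf import *
p=shot('wrist')
for uv in [(391.6,5),(379,140),(318.5,5),(310.8,170)]:
    X=onz(p,uv,52); print(uv,X,proj(p,X),p['k1'])
```

```text
(391.6, 5) [[564.15516714  70.07369983  52.        ]] [[391.6   5. ]] -0.06777066687026871
(379, 140) [[547.72954604 -45.6859068   52.        ]] [[379. 140.]] -0.06777066687026871
(318.5, 5) [[500.510474    76.51970246  52.        ]] [[318.5   5. ]] -0.06777066687026871
(310.8, 170) [[480.56920287 -65.98170137  52.        ]] [[310.8 170. ]] -0.06777066687026871
```

Run:
```python
from hf import *
goto(437.8,-76,72,-8.0)
```

```text
ROW [11.2,-4.4,77.9,0.20] from [425.7 -78.5 149.8] yaw -7.80 F [-0.5  0.3 -1.3] t 11.0 open 0.25
```

```bash
python3 -m pendant '[[5,-4.4,30,0.2],[11,-4.4,60,0.2],[11.2,-4.4,77,0.2],[11.2,-4.4,77,0.2]]'
python3 - <<'E'
from hf import *
goto(437.8,-76,72,-8.0)
p=shot('wrist'); s=p['st']; V=(558.1,25.3,0,np.radians(-8.02))
zoom(p,[],'w10',230,0,512,240,2.5)
P=blade_parts(56); o=place(np.array([[35,0,0]]),(*s['eef_pos'][:2],s['eef_pos'][2]-36.7,s['tcp_rot'][2]))[0]
overlay(p,[(P[:2],(*o,s['tcp_rot'][2])),([box(-60,0,-150,-20,30,30),box(0,0,-147,-87,30,38),box(0,0,-63,-15,30,38)],V)],'w10b')
print(o)
E
```

```text
t: 11.48
eef_pos: [437.3, -76.2, 71.9]
tcp_rot: [3.138, -0.003, -0.14]
ft_force: [0.6, 0.5, -1.8]
opening: 0.254
ROW [0.4,-0.3,-0.1,-0.03] from [437.3 -76.2  71.9] yaw -8.03 F [ 0.6  0.5 -1.8] t 11.5 open 0.25
[471.97561603 -81.10067277  35.21933104]
```

View pics/w10.png

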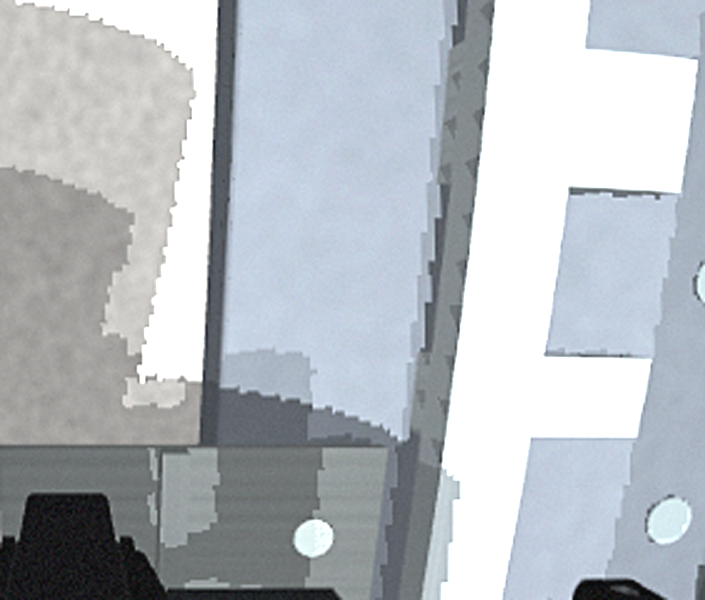

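View pics/w10b.png

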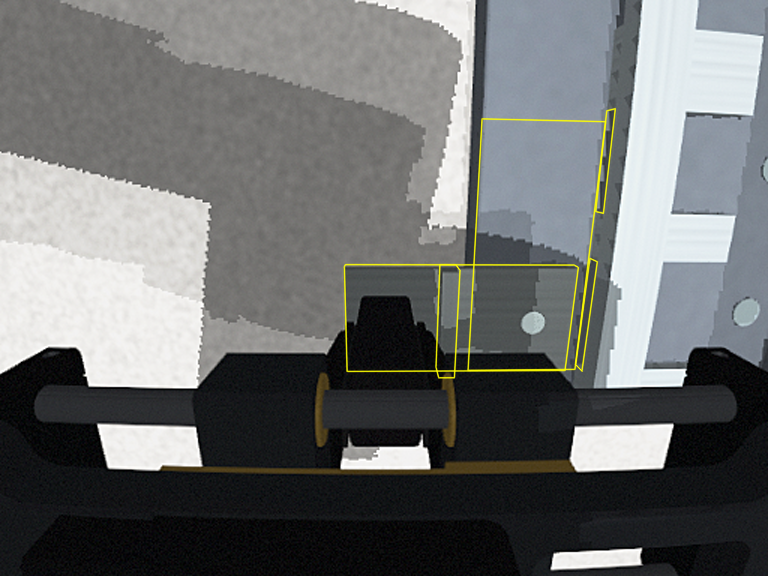

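```bash
python3 -m pendant '[[0.4,-0.3,3.5,0],[0.4,-0.3,3.5,0],[8,-0.3,3.5,0],[16,-0.3,3.5,0],[24,-0.3,3.5,0],[32,-0.3,3.5,0],[40,-0.3,3.5,0]]'
```

```text
t: 12.4
eef_pos: [478.0, -81.7, 69.3]
tcp_rot: [3.138, -0.004, -0.14]
ft_force: [-0.8, -0.6, -3.5]
opening: 0.253
```

```bash
python3 -m pendant '[[8,0,0.5,0],[16,0,0.5,0],[22,0,0.5,0],[26,0,0.5,0],[27,0,0.5,0]]';python3 -m pendant '[[1,0,0,0],[2,0,0,0],[3,0,0,0],[4,0,0,0],[4,0,0,0]]'
```

```text
t: 13.02
eef_pos: [504.8, -85.4, 68.9]
tcp_rot: [3.138, -0.004, -0.14]
ft_force: [0.1, 0.2, -1.4]
opening: 0.254
t: 13.65
eef_pos: [507.5, -85.7, 68.7]
tcp_rot: [3.138, -0.001, -0.14]
ft_force: [-6.5, 0.7, 1.0]
opening: 0.249
```

```bash
python3 -m pendant '[[0.5,0,1,0],[0.5,0,2,0],[0.5,0,2,0]]';python3 -m pendant '[[0,0,0,0],[0,0,0,0],[0,0,0,0],[0,0,0,0]]' 0.4;python3 -m pendant '[[0,0,-30,0],[0,0,-70,0],[0,0,-110,0],[0,0,-110,0]]'
python3 - <<'E'
from hf import *
p=shot('wrist');V=(558.1,25.3,0,np.radians(-8.02)); P=blade_parts(56)
o=place(np.array([[0,-117,30]]),V)[0]
overlay(p,[(P,(*o,V[3]))],'w11')
for c,m in masks(p,'blade_56'): print(c,fit(p,m,P,(o[0],o[1],V[3]),30)) 
print(o)
E
```

```text
t: 14.02
eef_pos: [507.5, -85.6, 66.7]
tcp_rot: [3.139, -0.0, -0.14]
ft_force: [-4.9, 0.6, 2.2]
opening: 0.254
t: 14.52
eef_pos: [507.7, -85.7, 66.8]
tcp_rot: [3.139, -0.001, -0.14]
ft_force: [-0.2, -0.2, -0.8]
opening: 0.586
t: 15.02
eef_pos: [508.8, -85.6, 179.3]
tcp_rot: [3.138, -0.006, -0.14]
ft_force: [1.0, -0.3, -1.5]
opening: 0.601
0.59 (array([ 5.41766299e+02, -9.15575683e+01,  3.00000000e+01, -1.37877542e-01]), np.float64(0.27670496702194214))
[541.77630493 -90.55567306  30.        ]
```

View pics/w11.png

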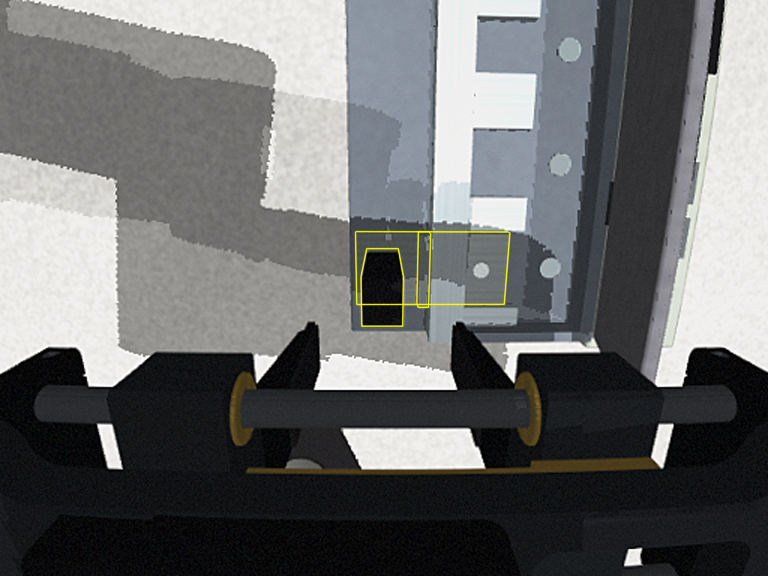

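Run:
```python
from hf import *
goto(575,330,240,0)
```

```text
ROW [8.9,-420.4,-64.7,-8.03] from [507.5 -85.3 176.6] yaw -8.03 F [-0.9  0.3 -0.8] t 15.1 open 0.60
```

```bash
python3 -m pendant '[[0,-30,-50,0],[2,-90,-65,-2],[4,-150,-65,-4],[6,-210,-65,-8],[8,-270,-65,-8],[9,-330,-65,-8],[9,-390,-65,-8],[9,-420,-65,-8]]'; python3 -m pendant '[[0,0,0,0],[0,0,0,0]]'
python3 - <<'E'
from hf import *
b=look(32,600,295,0.,'w12')
g=place(np.array([[-35,0,0]]),b)[0]; print(g)
goto(g[0],g[1],36.5,np.degrees(b[3]))
E
```

```text
t: 16.12
eef_pos: [574.5, 332.3, 237.8]
tcp_rot: [3.137, 0.002, 0.001]
ft_force: [0.6, -0.7, -0.9]
opening: 0.598
t: 16.38
eef_pos: [574.1, 331.6, 236.3]
tcp_rot: [3.136, 0.004, 0.002]
ft_force: [0.5, -0.6, -0.5]
opening: 0.601
conf 0.87 [ 6.10201e+02  3.04967e+02  0.00000e+00 -1.52000e-01] yaw deg -8.71 cost 1.811
conf 0.86 [6.01087e+02 2.97554e+02 0.00000e+00 4.40000e-02] yaw deg 2.50 cost 0.015
conf 0.83 [ 6.10201e+02  3.04967e+02  0.00000e+00 -1.52000e-01] yaw deg -8.71 cost 1.567
conf 0.57 [ 6.10201e+02  3.04967e+02  0.00000e+00 -1.52000e-01] yaw deg -8.71 cost 1.923
conf 0.57 [ 6.10201e+02  3.04967e+02  0.00000e+00 -1.52000e-01] yaw deg -8.71 cost 2.758
[566.12053895 296.02807653   0.        ]
ROW [-7.9,34.1,201.1,-2.48] from [574.6 331.1 237.4] yaw 0.02 F [-0.5  0.2  0.4] t 16.5 open 0.60
```

View pics/w12.png

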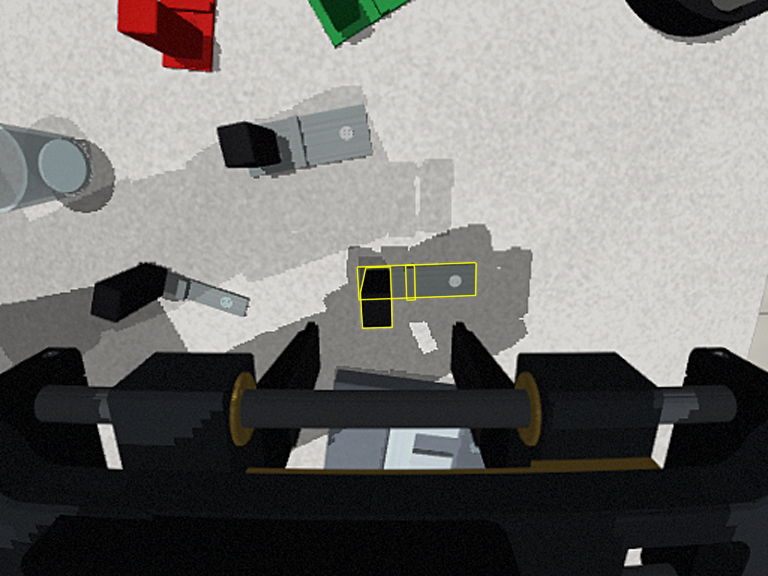

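```bash
python3 -m pendant '[[-8,34,20,-2.5],[-8,34,70,-2.5],[-8,34,120,-2.5],[-8,34,165,-2.5],[-8,34,190,-2.5],[-7.9,34.1,201,-2.5],[-7.9,34.1,201,-2.5]]';python3 - <<'E'
from hf import *
goto(566.1,296,36.5,2.5)
E
python3 -m pendant '[[0,0,0,0],[0,0,0,0],[0,0,0,0],[0,0,0,0],[0,0,0,0],[0,0,0,0],[0,0,0,0],[0,0,0,0]]' 1
```

```text
t: 17.35
eef_pos: [566.3, 295.5, 36.7]
tcp_rot: [3.137, 0.003, 0.043]
ft_force: [-0.7, 0.8, 0.0]
opening: 0.599
ROW [-0.2,-0.5,0.2,-0.02] from [566.3 295.5  36.7] yaw 2.48 F [-0.7  0.8  0. ] t 17.4 open 0.60
t: 18.35
eef_pos: [566.4, 295.6, 37.1]
tcp_rot: [3.137, 0.003, 0.043]
ft_force: [-2.8, -1.5, 6.1]
opening: 0.254
```

```bash
python3 -m pendant '[[0,0,-50,0],[0,0,-100,0],[0,0,-125,0],[0,0,-125,0]]'
python3 - <<'E'
from hf import *
goto(459.6,78.1,130,-8.02)
E
```

```text
t: 18.85
eef_pos: [567.2, 296.4, 163.4]
tcp_rot: [3.138, 0.0, 0.043]
ft_force: [0.1, 0.3, -3.2]
opening: 0.253
ROW [-116.9,213.3,34.2,10.51] from [567.2 296.4 163.4] yaw 2.49 F [ 0.1  0.3 -3.2] t 18.9 open 0.25
```

```bash
python3 -m pendant '[[-30,50,0,3],[-60,105,5,6],[-95,160,15,9],[-117,205,25,10.5],[-117,213,34,10.5],[-117,213,34,10.5],[-117,213,34,10.5]]'
python3 - <<'E'
from hf import *
s=env.state(); goto(459.6,78.1,72.5,-8.02)
E
```

```text
t: 19.73
eef_pos: [459.9, 79.2, 129.8]
tcp_rot: [3.138, -0.0, -0.139]
ft_force: [-0.2, 0.4, -1.3]
opening: 0.249
ROW [-0.2,0.9,57.3,0.06] from [459.9  79.2 129.8] yaw -7.96 F [-0.2  0.4 -1.3] t 19.7 open 0.25
```

```bash
python3 -m pendant '[[-0.2,0.9,30,0],[-0.2,0.9,57,0],[-0.2,0.9,57,0],[-0.2,0.9,57,0]]'
cat > chk.py <<'E'
import sys
from hf import *
w=int(sys.argv[1]); dz=float(sys.argv[2]); dy=float(sys.argv[3]); name=sys.argv[4]
V=(558.1,25.3,0,np.radians(-8.02)); Y={20:117,32:39,44:-39,56:-117}[w]
p=shot('wrist'); s=p['st']
P=blade_parts(w); o=place(np.array([[35,dy,0]]),(*s['eef_pos'][:2],s['eef_pos'][2]-dz,s['tcp_rot'][2]))[0]
it=[(P[:2],(*o,s['tcp_rot'][2])),([box(-60,0,Y-50,Y+50,30,30)]+[box(0,0,c-q/2-2,c+q/2+2,30,38) for c,q in((117,20),(39,32),(-39,44),(-117,56)) if abs(c-Y)<80],V)]
overlay(p,it,name)
c,q=np.cos(V[3]),np.sin(V[3]); d=o[:2]-V[:2]; print('blade in head frame x %.1f y-slot %.2f z-30 %.1f dyaw %.2f'%(d@[c,q],d@[-q,c]-Y,o[2]-30,np.degrees(s['tcp_rot'][2]-V[3])))
for cf,m in masks(p,'blade_32'):
    r=fit(p,m,P[:2],(o[0],o[1],s['tcp_rot'][2]),o[2])
    if r[1]<.6:
        d=r[0][:2]-V[:2]; print('fit x %.1f y %.2f dyaw %.2f cost %.2f'%(d@[c,q],d@[-q,c]-Y,np.degrees(r[0][3]-V[3]),r[1]))
E
python3 chk.py 32 37.1 0.4 w13
```

```text
t: 20.23
eef_pos: [460.1, 78.7, 73.5]
tcp_rot: [3.138, -0.001, -0.138]
ft_force: [0.6, -0.1, -1.4]
opening: 0.254
blade in head frame x -69.5 y-slot 0.67 z-30 6.4 dyaw 0.11
fit x -69.2 y -0.80 dyaw 1.54 cost 0.24
```

View pics/w13.png

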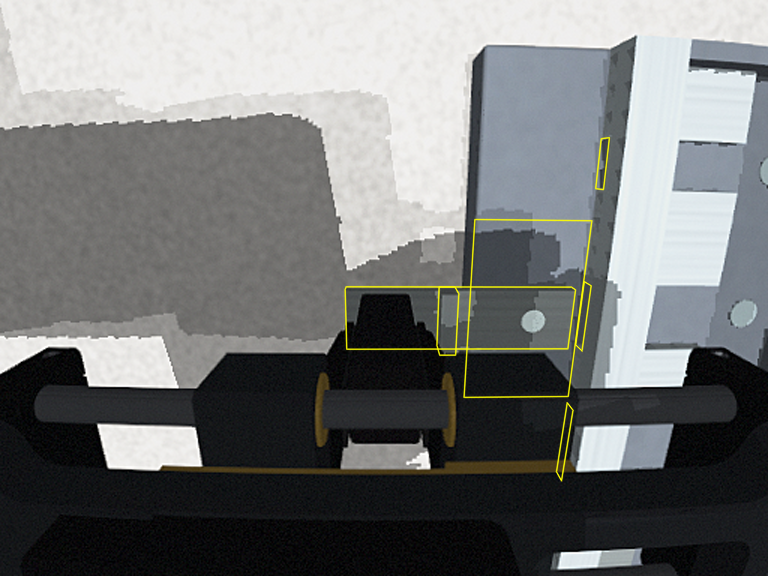

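```bash
python3 -m pendant '[[0,0.6,4.8,0.1],[0,0.6,4.8,0.1],[8,0.6,4.8,0.1],[16,0.6,4.8,0.1],[24,0.6,4.8,0.1],[32,0.6,4.8,0.1],[40,0.6,4.8,0.1]]'
```

```text
t: 21.2
eef_pos: [500.3, 72.2, 69.0]
tcp_rot: [3.138, -0.002, -0.14]
ft_force: [-0.7, -0.2, -1.1]
opening: 0.25
```

```bash
python3 -m pendant '[[8,0,0.3,0],[16,0,0.3,0],[22,0,0.3,0],[26,0,0.3,0],[26,0,0.3,0]]';python3 -m pendant '[[1,0,0,0],[2,0,0,0],[3,0,0,0],[4,0,0,0],[4,0,0,0]]'
```

```text
t: 21.82
eef_pos: [526.1, 68.6, 68.7]
tcp_rot: [3.138, -0.002, -0.14]
ft_force: [-0.3, 0.0, -1.4]
opening: 0.25
t: 22.45
eef_pos: [529.4, 68.1, 68.6]
tcp_rot: [3.138, -0.0, -0.14]
ft_force: [-4.6, 0.4, -0.3]
opening: 0.254
```

```bash
python3 -m pendant '[[0.5,0,1,0],[0.7,0,1.7,0],[0.7,0,1.7,0]]';python3 -m pendant '[[0,0,0,0],[0,0,0,0],[0,0,0,0],[0,0,0,0]]' 0.4;python3 -m pendant '[[0,0,-30,0],[0,0,-70,0],[0,0,-110,0],[0,0,-110,0]]'
cat > seat.py <<'E'
import sys
from hf import *
w=int(sys.argv[1]); Y={20:117,32:39,44:-39,56:-117}[w]
p=shot('wrist');V=(558.1,25.3,0,np.radians(-8.02)); P=blade_parts(w)
o=place(np.array([[0,Y,30]]),V)[0]
overlay(p,[(P,(*o,V[3]))],sys.argv[2])
goto(*[float(x) for x in sys.argv[3:7]])
E
python3 seat.py 32 w14 498 455 240 10
```

```text
t: 22.82
eef_pos: [529.4, 68.1, 67.1]
tcp_rot: [3.138, 0.001, -0.14]
ft_force: [-7.0, 0.9, 6.0]
opening: 0.251
t: 23.32
eef_pos: [529.6, 68.0, 67.0]
tcp_rot: [3.138, 0.001, -0.14]
ft_force: [0.2, 0.8, -0.1]
opening: 0.583
t: 23.82
eef_pos: [530.9, 68.4, 179.6]
tcp_rot: [3.139, -0.004, -0.14]
ft_force: [0.3, -0.1, -0.3]
opening: 0.598
ROW [-85.7,-378.1,-63.4,-18.03] from [530.1  68.4 177.9] yaw -8.03 F [ 0.6 -0.1  0.3] t 23.9 open 0.60
```

View pics/w14.png

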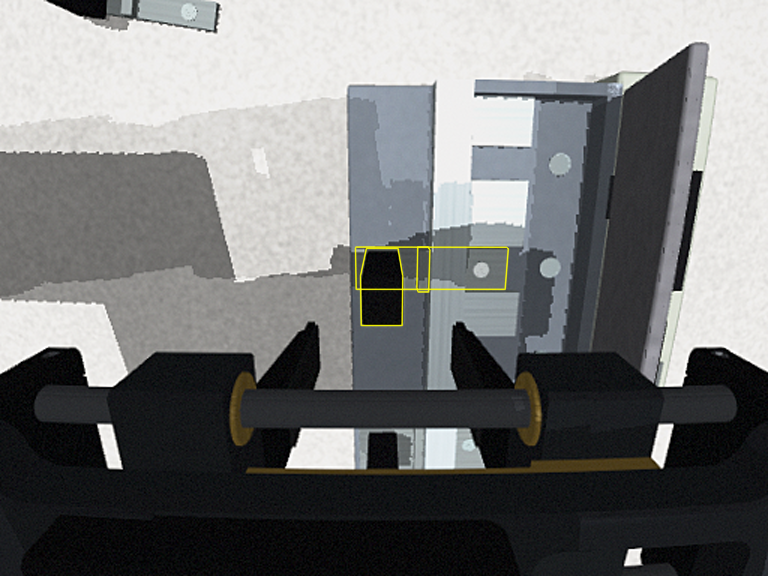

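Blade 32 is seated (overlay matches; tip hole at (481,270)). Next blade 44.

```bash
python3 -m pendant '[[-5,-30,-50,0],[-20,-85,-63,-4],[-35,-145,-63,-8],[-50,-205,-63,-12],[-65,-265,-63,-18],[-78,-320,-63,-18],[-86,-378,-63,-18],[-86,-378,-63,-18]]'; python3 -m pendant '[[0,0,0,0],[0,0,0,0]]'
python3 - <<'E'
from hf import *
b=look(44,498.7,427.5,0.19,'w15')
g=place(np.array([[-35,0,0]]),b)[0]; print(g)
goto(g[0],g[1],36.5,np.degrees(b[3]))
E
```

```text
t: 24.88
eef_pos: [496.5, 458.0, 236.8]
tcp_rot: [3.137, 0.002, 0.178]
ft_force: [-0.6, -0.5, -0.4]
opening: 0.598
t: 25.12
eef_pos: [496.6, 457.0, 236.0]
tcp_rot: [3.136, 0.003, 0.177]
ft_force: [-0.1, 0.7, 0.6]
opening: 0.596
conf 0.93 [ 9.34381e+02 -2.23790e+01  0.00000e+00 -7.88000e-01] yaw deg -45.13 cost 0.955
conf 0.87 [ 9.34381e+02 -2.23790e+01  0.00000e+00 -7.88000e-01] yaw deg -45.13 cost 0.954
conf 0.56 [4.98391e+02 4.29533e+02 0.00000e+00 1.57000e-01] yaw deg 8.98 cost 0.033
[463.81966191 424.0711213    0.        ]
ROW [-37.8,25.7,200.5,1.13] from [496.8 457.  236.8] yaw 10.11 F [0.1 0.4 0.5] t 25.2 open 0.60
```

View pics/w15.png

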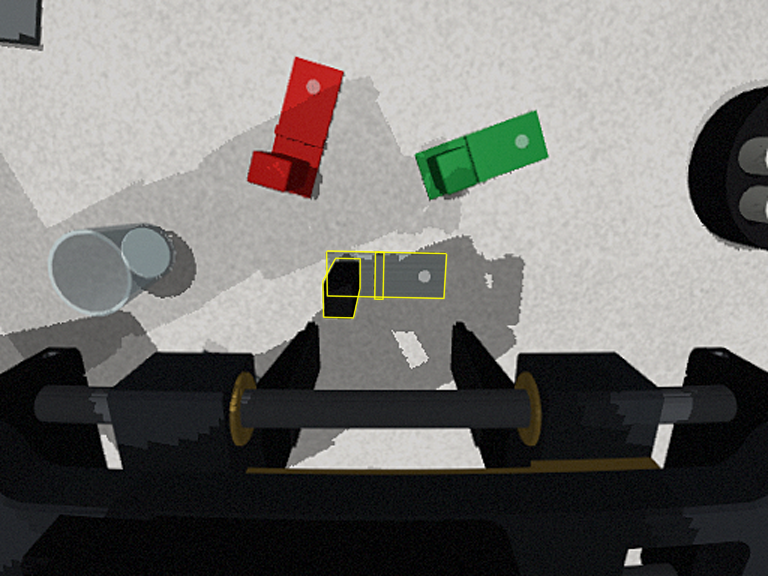

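```bash
python3 -m pendant '[[-20,20,20,1],[-37,25.7,60,1.1],[-37.8,25.7,100,1.1],[-37.8,25.7,100,1.1],[-37.8,25.7,100,1.1]]';python3 - <<'E'
from hf import *
b=look(44,498.7,427.5,0.16,'w16')
g=place(np.array([[-35,0,0]]),b)[0]; print(g)
goto(g[0],g[1],36.5,np.degrees(b[3]))
E
```

```text
t: 25.85
eef_pos: [464.9, 424.8, 138.6]
tcp_rot: [3.138, 0.0, 0.157]
ft_force: [-0.1, -0.0, -0.1]
opening: 0.599
conf 0.89 [869.853  17.036   0.     -1.34 ] yaw deg -76.79 cost 0.965
conf 0.84 [4.98594e+02 4.29031e+02 0.00000e+00 1.76000e-01] yaw deg 10.08 cost 0.025
conf 0.67 [869.853  17.036   0.     -1.34 ] yaw deg -76.79 cost 0.970
conf 0.47 [869.853  17.036   0.     -1.34 ] yaw deg -76.79 cost 0.865
[464.13447151 422.90403218   0.        ]
ROW [-1.1,1.6,102.3,-1.09] from [464.8 424.9 138.8] yaw 8.99 F [ 0.4 -0.1  0.3] t 25.9 open 0.60
```

```bash
python3 -m pendant '[[-1.1,1.6,50,-1.1],[-1.1,1.6,85,-1.1],[-1.1,1.6,102,-1.1],[-1.1,1.6,102,-1.1]]';python3 -m pendant '[[0,0,0,0],[0,0,0,0],[0,0,0,0],[0,0,0,0],[0,0,0,0],[0,0,0,0],[0,0,0,0],[0,0,0,0]]' 1
python3 - <<'E'
from hf import *
goto(464.1,422.9,37,10.08)
b=look(44,498.6,429,0.176,'w16b')
g=place(np.array([[-35,0,0]]),b)[0]; print(g)
E
```

```text
t: 26.45
eef_pos: [464.3, 423.0, 36.9]
tcp_rot: [3.138, -0.0, 0.176]
ft_force: [-0.0, -0.1, 1.4]
opening: 0.6
t: 27.45
eef_pos: [464.4, 423.0, 37.3]
tcp_rot: [3.138, -0.0, 0.176]
ft_force: [0.6, -0.8, 5.3]
opening: 0.252
ROW [-0.3,0.1,0.3,0.01] from [464.4 423.   37.3] yaw 10.09 F [ 0.6 -0.8  5.3] t 27.4 open 0.25
conf 0.91 [723.697 205.981   0.     -1.018] yaw deg -58.32 cost 0.980
conf 0.73 [723.697 205.981   0.     -1.018] yaw deg -58.32 cost 0.980
conf 0.68 [723.697 205.981   0.     -1.018] yaw deg -58.32 cost 0.863
conf 0.57 [4.98639e+02 4.29654e+02 0.00000e+00 1.86000e-01] yaw deg 10.65 cost 0.227
[464.24157707 423.1874615    0.        ]
```

View pics/w16b.png

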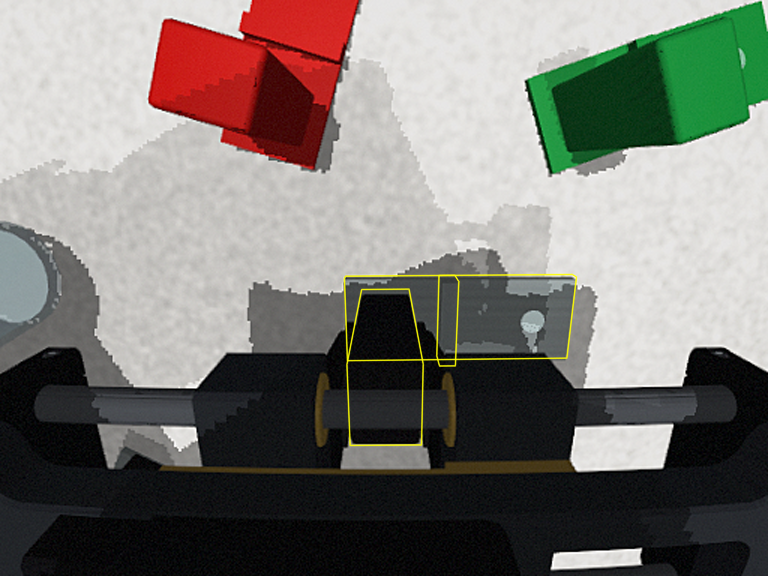

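```bash
python3 -m pendant '[[0,0,-50,0],[0,0,-100,0],[0,0,-125,0],[0,0,-125,0]]'
python3 - <<'E'
from hf import *
goto(448.7,1.3,130,-8.02)
E
```

```text
t: 28.05
eef_pos: [464.7, 423.8, 163.6]
tcp_rot: [3.14, -0.003, 0.176]
ft_force: [-0.4, 0.2, -2.6]
opening: 0.253
ROW [-89.9,413.1,34.2,18.11] from [464.7 423.8 163.6] yaw 10.09 F [-0.4  0.2 -2.6] t 28.1 open 0.25
```

```bash
python3 -m pendant '[[-13,58,0,3],[-26,116,0,6],[-39,174,0,9],[-52,235,5,12],[-65,295,15,15],[-78,355,25,18],[-90,410,34,18.1],[-90,413,34,18.1]]';  python3 -m pendant '[[0,0,0,0],[0,0,0,0]]'
python3 - <<'E'
from hf import *
goto(448.7,1.3,72,-8.02)
E
```

```text
t: 29.05
eef_pos: [447.5, -1.2, 128.4]
tcp_rot: [3.141, -0.0, -0.144]
ft_force: [0.2, 0.1, -2.1]
opening: 0.259
t: 29.3
eef_pos: [447.3, -0.1, 128.0]
tcp_rot: [3.141, 0.001, -0.143]
ft_force: [-0.0, 1.1, -1.3]
opening: 0.254
ROW [1.2,-1.7,56.0,-0.17] from [ 4.473e+02 -1.000e-01  1.280e+02] yaw -8.19 F [-0.   1.1 -1.3] t 29.3 open 0.25
```

```bash
python3 -m pendant '[[1.2,-1.7,30,-0.2],[1.2,-1.7,56,-0.2],[1.2,-1.7,56,-0.2],[1.2,-1.7,56,-0.2]]'; python3 chk.py 44 37.3 0 w17
```

```text
t: 29.8
eef_pos: [448.9, 2.0, 72.6]
tcp_rot: [3.141, 0.0, -0.138]
ft_force: [-0.3, 0.3, -2.6]
opening: 0.248
blade in head frame x -69.9 y-slot 0.72 z-30 5.3 dyaw 0.10
fit x -107.0 y 46.09 dyaw -88.42 cost 0.51
```

View pics/w17.png

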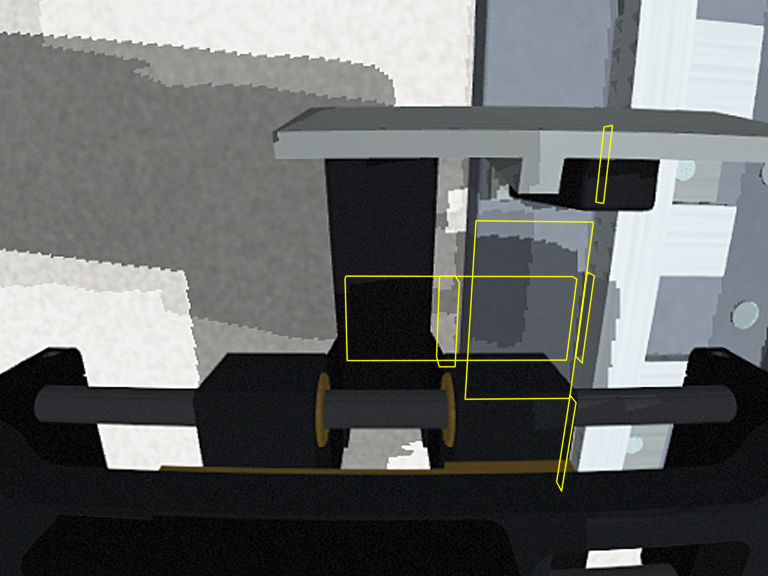

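```bash
python3 -m pendant '[[0,0,-50,0],[0,0,-100,0],[0,0,-130,0],[0,0,-130,0],[0,0,-130,0]]'
python3 - <<'E'
from hf import *
p=shot('wrist'); overlay(p,[],'w18'); p=shot('scene'); zoom(p,[],'s18',150,70,400,300,3)
p=shot('top'); zoom(p,[],'t18',150,80,350,250,3.5)
E
```

```text
t: 30.52
eef_pos: [448.4, 1.9, 202.3]
tcp_rot: [3.141, 0.0, -0.139]
ft_force: [-0.2, -0.1, -0.9]
opening: 0.249
```

View pics/w18.png

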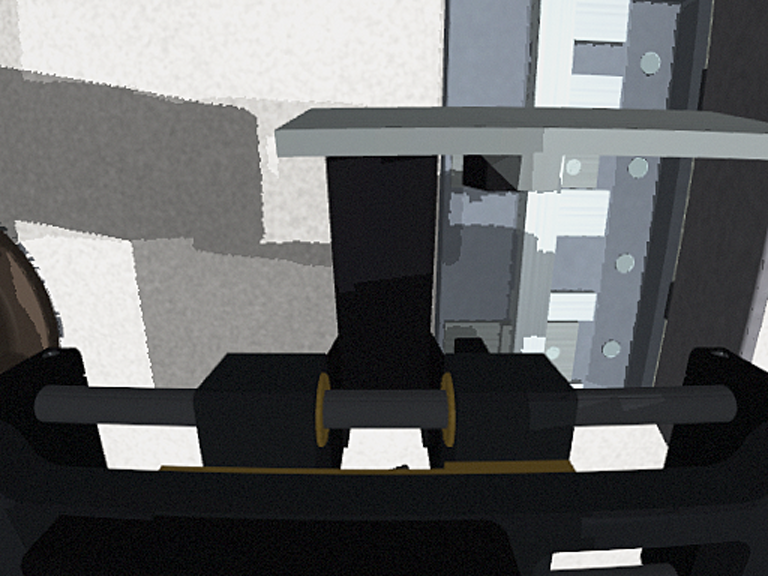

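View pics/s18.png

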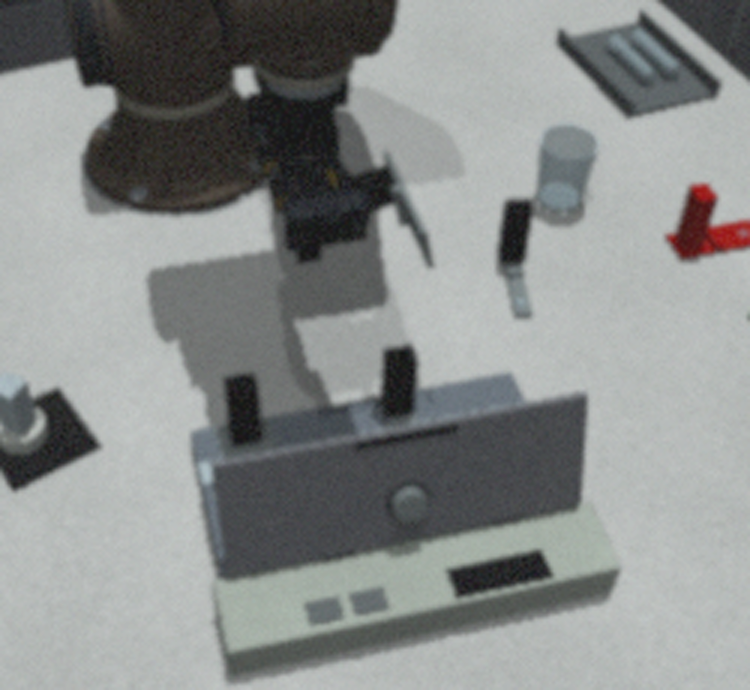

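View pics/t18.png

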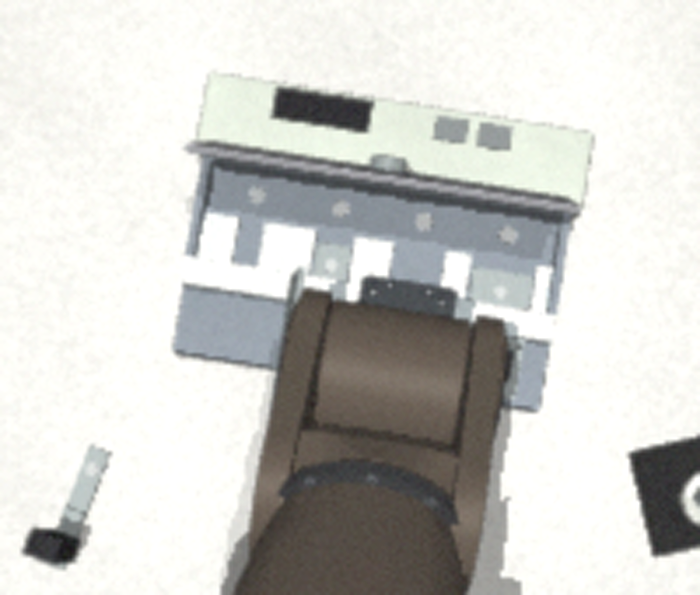

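```bash
cat > roll.py <<'E'
from hf import *
def rolled(w,phi,s,gz=None,dy=0,dz=0,dx=0,dzeta=0):
    # blade parts in world, rolled about jaw axis through grasp point; phi>0: underside to the left(+y)
    out=[]
    g=np.array(s['eef_pos'])+np.array([0,0,19]); c,q=np.cos(s['tcp_rot'][2]),np.sin(s['tcp_rot'][2]); Rz=np.array([[c,-q,0],[q,c,0],[0,0,1]])
    for P in blade_parts(w):
        L=P-np.array([-35,0,55.7]); Rx=Ro.from_euler('x',phi).as_matrix(); out.append((L@Rx.T+np.array([dx,dy,dz]))@Rz.T+g)
    return out
E
python3 - <<'E'
from roll import *
p=shot('wrist'); s=p['st']
for a in (70,80,90):
    overlay(p,[(rolled(44,np.radians(a),s),(0,0,0,0))],'w19_%d'%a,1)
im=np.vstack([np.hstack([cv2.imread('pics/w19_%d.png'%a)[40:220,150:] for a in (70,80)]),np.hstack([cv2.imread('pics/w19_%d.png'%a)[40:220,150:] for a in (90,90)])]); cv2.imwrite('pics/w19.png',im)
E
```

```text
(no output)
```

View pics/w19.png

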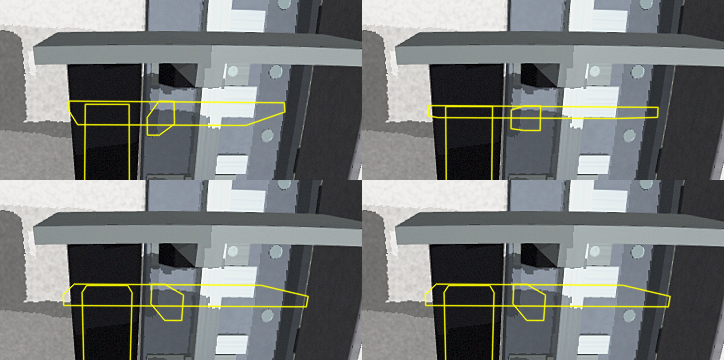

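Run:
```python
from roll import *
p=shot('wrist'); s=p['st']
A=(105,115,125,135)
for a in A:
    overlay(p,[(rolled(44,np.radians(a),s),(0,0,0,0))],'w19_%d'%a,1)
I=[cv2.imread('pics/w19_%d.png'%a)[40:220,150:] for a in A]
cv2.imwrite('pics/w20.png',np.vstack([np.hstack(I[:2]),np.hstack(I[2:])]))
```

```text
(no output)
```

View pics/w20.png

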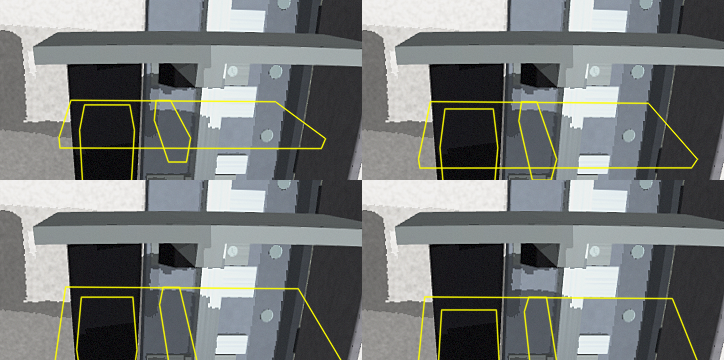

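Run:
```python
from roll import *
from scipy.optimize import least_squares
p=shot('wrist'); s=p['st']
T=np.array(p['tool_from_camera'])
obs=np.array([[275,131],[277,157],[306,108]])/1.5
def pts(v,L):
    phi,d,dx,dl=v; Rx=Ro.from_euler('x',phi).as_matrix()
    g=np.array(s['eef_pos'])+np.array([0,0,19]); c,q=np.cos(s['tcp_rot'][2]),np.sin(s['tcp_rot'][2]); Rz=np.array([[c,-q,0],[q,c,0],[0,0,1]])
    return ((np.array(L,float)-[-35,dl,d])@Rx.T+[dx,0,0])@Rz.T+g
L=lambda sgn:[[-55,sgn*22,0],[-55,sgn*22,5],[-55,-sgn*22,0]]
for sgn in (1,-1):
  for ph in (60,90,120,150):
    r=least_squares(lambda v:(proj(p,pts(v,L(sgn)))-obs).ravel(),[np.radians(ph),60,0,0]); print(sgn,ph,np.degrees(r.x[0]),r.x[1:],r.cost)
    if sgn==1 and ph==120: v=r.x
P=[pts(v,Q) for Q in blade_parts(44)]
overlay(p,[(P,(0,0,0,0))],'w21')
```

```text
1 60 103.78487320540333 [ 92.61587511  -4.0313785  -10.99161563] 1.4656935234591977
1 90 103.7848732096907 [ 92.61587484  -4.03137898 -10.99161419] 1.465693523458907
1 120 103.78487481092824 [ 92.6158731   -4.03138225 -10.99159783] 1.465693523459326
1 150 103.78487395758167 [ 92.61587431  -4.03138005 -10.99160804] 1.4656935234582018
-1 60 -56.35980036759345 [ -25.5521326   -34.24849732 -136.2010834 ] 175.96075997241965
-1 90 -56.359297627365244 [ -25.5487438   -34.24958134 -136.20534524] 175.9607599689857
-1 120 -56.35935325135163 [ -25.54912806  -34.24945782 -136.20485637] 175.96075996633525
-1 150 -5.214622918633695 [ 472.0054731  -118.402496   -174.72163195] 223.14160251352507
```

View pics/w21.png

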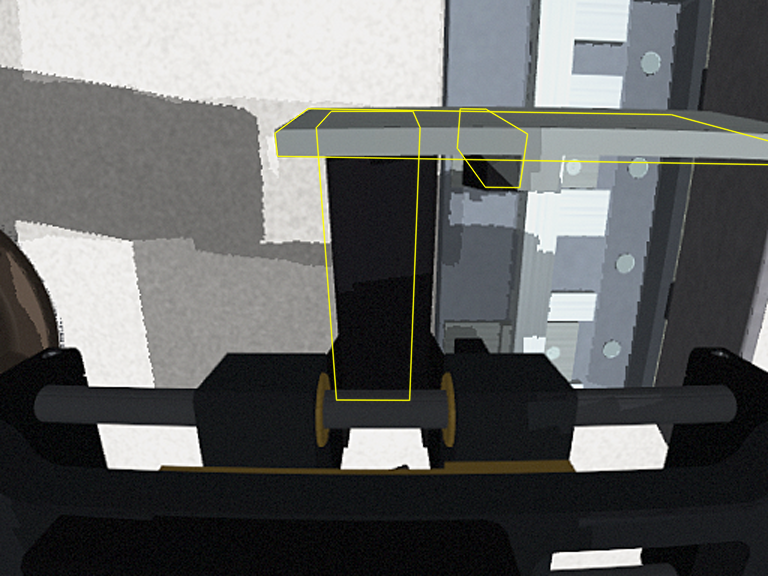

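```bash
python3 - <<'E'
from hf import *
goto(448,-300,202,-8.02)
E
python3 -m pendant '[[4,15,0,0],[6,35,0,0],[8,60,0,0],[10,85,0,0],[14,110,0,0],[18,140,0,0],[22,170,0,0],[26,200,0,0]]'
```

```text
ROW [41.1,299.0,0.4,0.06] from [448.7   1.8 202.1] yaw -7.96 F [ 0.5 -0.  -1.2] t 30.8 open 0.25
t: 31.82
eef_pos: [446.5, -201.8, 202.1]
tcp_rot: [3.14, 0.001, -0.139]
ft_force: [1.3, -0.2, -1.1]
opening: 0.247
```

```bash
python3 -m pendant '[[10,10,0,0],[25,25,0,0],[45,40,0,0],[65,58,0,0],[85,76,0,0],[100,90,0,0],[108,94,0,0],[108,94,0,0]]'; python3 -m pendant '[[0,0,20,0],[0,0,45,0],[0,0,70,0],[0,0,95,0],[0,0,120,0],[0,0,140,0],[0,0,155,0],[0,0,160,0]]'
python3 - <<'E'
from hf import *
p=shot('wrist'); overlay(p,[],'w22'); p=shot('scene'); zoom(p,[],'s22',60,150,300,330,3.2)
E
```

```text
t: 32.83
eef_pos: [540.6, -309.7, 201.7]
tcp_rot: [3.141, 0.002, -0.139]
ft_force: [0.4, 0.2, -2.1]
opening: 0.245
t: 33.83
eef_pos: [540.0, -309.4, 41.1]
tcp_rot: [3.141, 0.002, -0.139]
ft_force: [0.3, 0.0, -1.2]
opening: 0.248
```

View pics/w22.png

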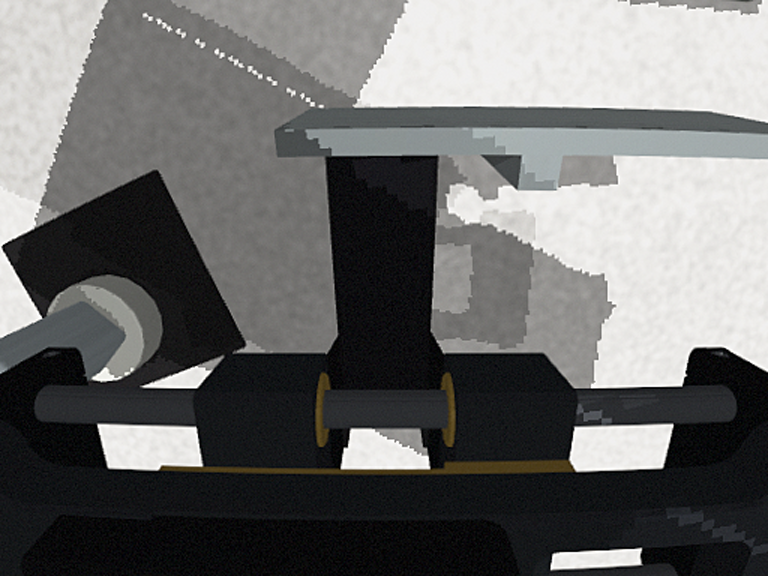

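View pics/s22.png

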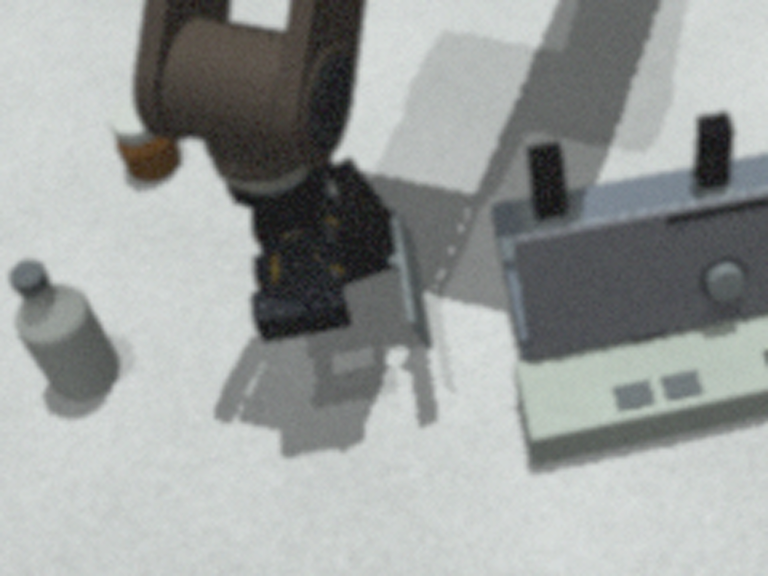

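```bash
python3 -m pendant '[[0,0,12,0],[0,0,24,0],[0,0,35,0],[0,0,35,0]]'
python3 - <<'E'
from hf import *
p=shot('scene'); zoom(p,[],'s23',60,150,300,330,3.2)
E
```

```text
t: 34.42
eef_pos: [539.7, -309.4, 5.5]
tcp_rot: [-3.141, 0.004, -0.139]
ft_force: [-0.3, -0.1, -1.2]
opening: 0.248
```

View pics/s23.png

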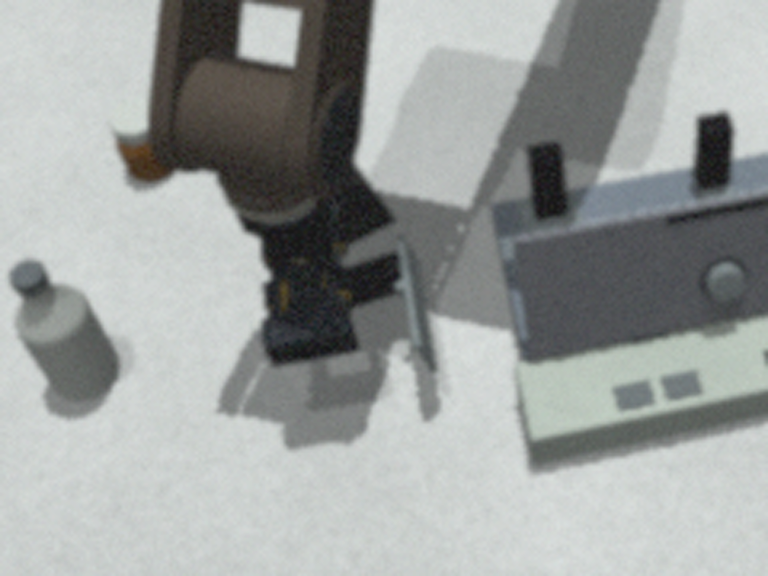

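```bash
python3 -m pendant '[[0,0,0,0],[0,0,0,0],[0,0,0,0],[0,0,0,0],[0,0,0,0]]' 0.4
python3 - <<'E'
from hf import *
p=shot('wrist'); overlay(p,[],'w24'); p=shot('scene'); zoom(p,[],'s24',60,150,300,330,3.2)
E
```

```text
t: 35.1
eef_pos: [540.0, -309.6, 6.2]
tcp_rot: [3.141, 0.003, -0.139]
ft_force: [-0.6, 0.4, -0.1]
opening: 0.591
```

View pics/w24.png

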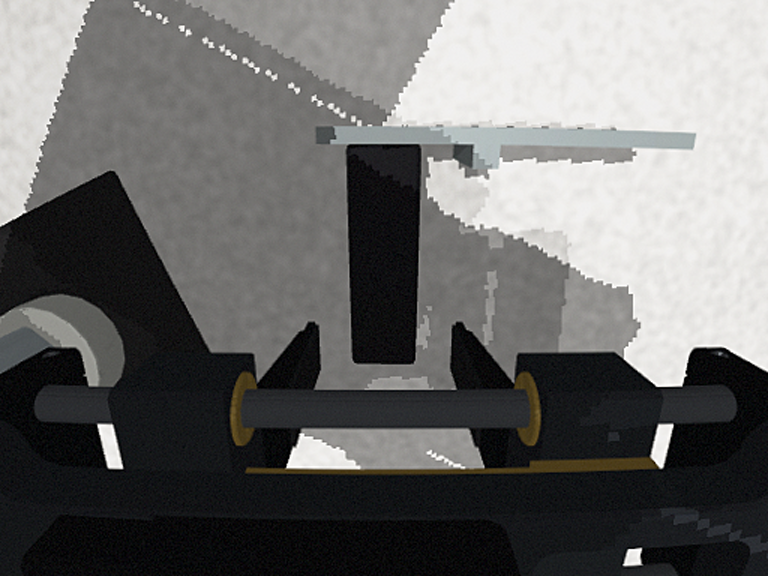

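View pics/s24.png

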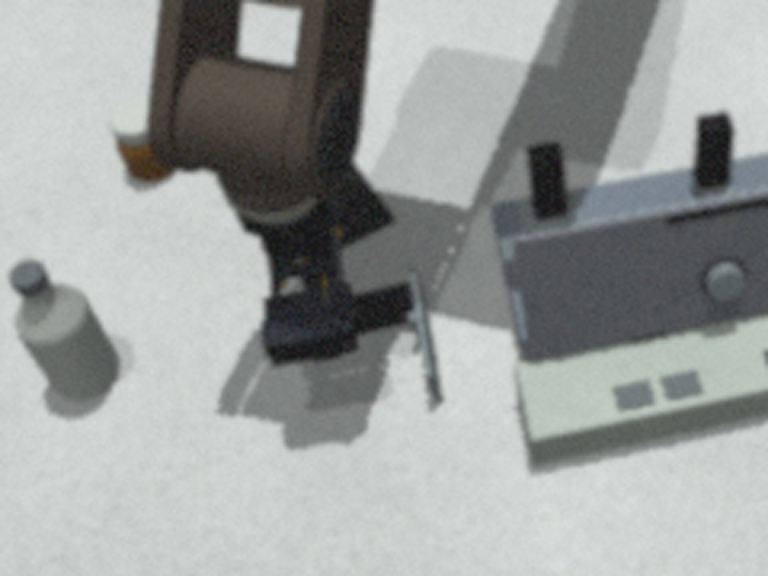

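Run:
```python
from hf import *
p=shot('wrist'); s=p['st']
def tl(X): 
    R=Ro.from_euler('xyz',s['tcp_rot']).as_matrix(); return ((X-s['eef_pos'])@R).round(1)
for n,uv,z in [('tipL',(353,361),30),('tipR',(415,361),30),('postbaseL',(347,146),37),('postbaseR',(421,146),37),('strip tail under',(317,127),44),('strip tip under',(695,132),44)]:
    print(n,tl(onz(p,np.array(uv)/1.5,z)))
```

```text
tipL [[-12.   -4.3 -23.8]]
tipR [[ 11.3  -4.4 -23.9]]
postbaseL [[-12.  -81.1 -30.8]]
postbaseR [[ 11.2 -81.1 -30.9]]
strip tail under [[-20.1 -86.2 -37.8]]
strip tip under [[ 94.8 -86.6 -38.1]]
```

```bash
python3 -m pendant '[[-0.4,-14,1,0],[-0.4,-28,2,0],[-0.4,-28,2,0]]'; python3 -m pendant '[[0,0,0,0],[0,0,0,0],[0,0,0,0],[0,0,0,0],[0,0,0,0],[0,0,0,0]]' 1;python3 -m pendant '[[0,0,-25,0],[0,0,-60,0],[0,0,-60,0]]';  python3 - <<'E'
from hf import *
p=shot('wrist'); overlay(p,[],'w25')
E
```

```text
t: 35.62
eef_pos: [543.6, -280.2, 4.0]
tcp_rot: [-3.141, 0.003, -0.137]
ft_force: [0.1, 0.1, -0.3]
opening: 0.6
t: 36.38
eef_pos: [543.6, -280.4, 4.1]
tcp_rot: [-3.142, 0.003, -0.137]
ft_force: [-0.3, -0.8, 0.7]
opening: 0.248
t: 36.75
eef_pos: [544.7, -280.9, 66.1]
tcp_rot: [3.14, -0.0, -0.137]
ft_force: [-0.0, 0.5, -2.7]
opening: 0.254
```

View pics/w25.png

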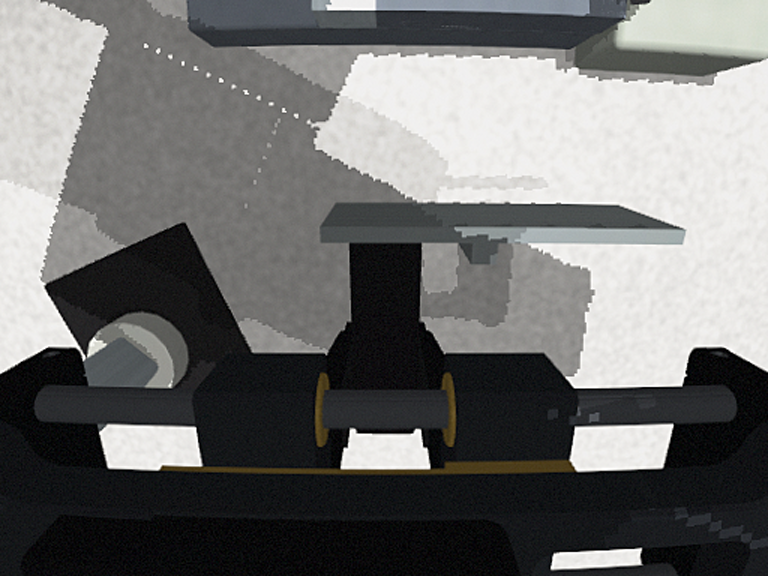

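```bash
python3 -m pendant '[[-10,-20,5,0.2],[-21,-40,10,0.2],[-21,-60,18,0.2],[-21,-70,18,0.2],[-21,-70,18,0.2]]';  python3 - <<'E'
from hf import *
p=shot('wrist'); overlay(p,[],'w26'); s=p['st']
V=(558.1,25.3,0,np.radians(-8.02)); c,q=np.cos(V[3]),np.sin(V[3]); d=np.array(s['eef_pos'][:2])-V[:2]; print('head',d@[c,q],d@[-q,c])
E
```

```text
t: 37.42
eef_pos: [533.2, -207.8, 46.4]
tcp_rot: [3.141, 0.002, -0.14]
ft_force: [0.3, 0.5, -0.3]
opening: 0.252
head 7.897759923054148 -234.26031596058164
```

View pics/w26.png

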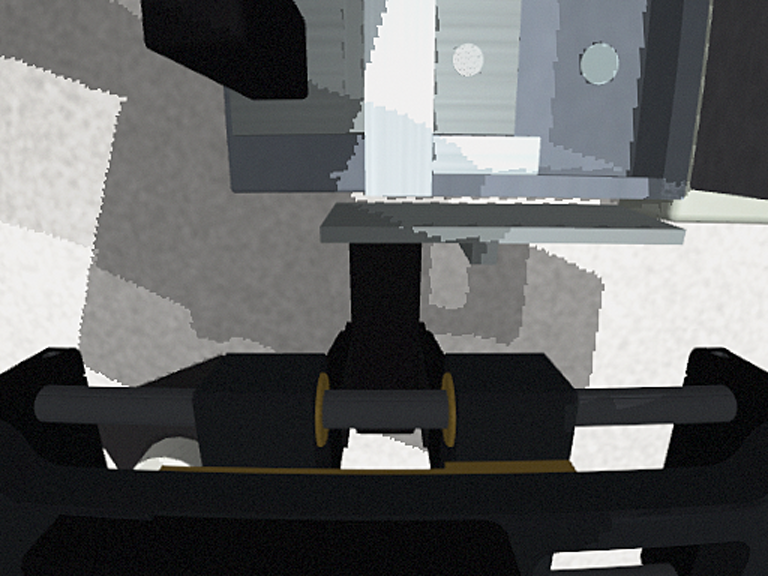

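```bash
python3 -m pendant '[[0,-3,-3.5,0],[0,-6,-3.5,0],[0,-9,-3.5,0],[0,-11,-3.5,0],[0,-13,-3.5,0]]';python3 -m pendant '[[0,-2,-2,0],[0,-4,-3,0],[0,-6,-5,0],[0,-6,-5,0]]'
```

```text
t: 38.1
eef_pos: [534.8, -200.7, 52.0]
tcp_rot: [3.135, -0.001, -0.141]
ft_force: [-16.5, -31.3, 14.6]
opening: 0.25
t: 38.6
eef_pos: [535.5, -197.4, 57.7]
tcp_rot: [3.131, -0.003, -0.141]
ft_force: [-7.5, -18.7, 2.6]
opening: 0.253
```

Run:
```python
from hf import *
p=shot('wrist'); overlay(p,[],'w27'); s=p['st']; print(s['ft_force'],s['eef_pos'])
```

```text
[ -7.45197729 -18.66384885   2.59780513] [ 535.50195693 -197.3580453    57.73157091]
```

View pics/w27.png

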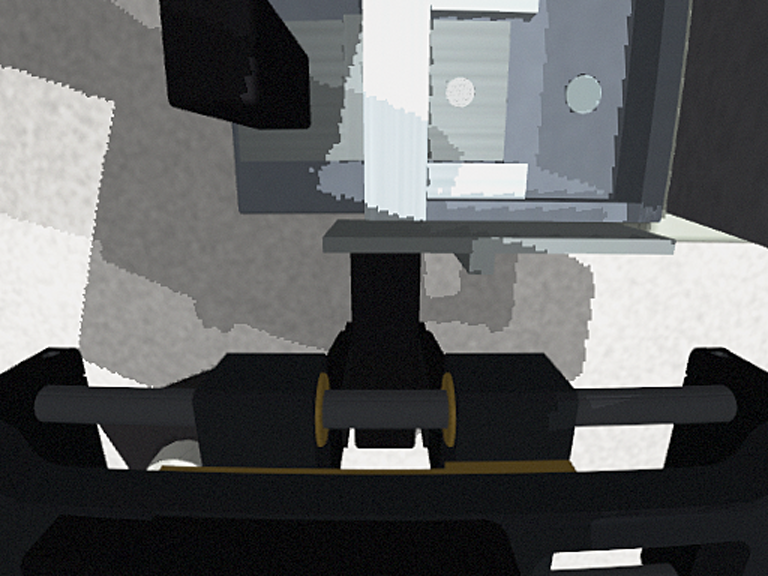

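```bash
python3 -m pendant '[[0,25,0,0],[0,60,10,0],[0,80,30,0],[0,80,42,0],[0,80,48,0],[0,80,48,0]]'; python3 -m pendant '[[0,0,2,0],[0,0,4,0],[0,0,5,0]]'
python3 - <<'E'
from hf import *
p=shot('wrist'); overlay(p,[],'w28')
E
```

```text
t: 39.4
eef_pos: [524.4, -276.1, 10.0]
tcp_rot: [3.132, -0.002, -0.14]
ft_force: [-0.5, 0.0, -1.6]
opening: 0.251
t: 39.78
eef_pos: [524.7, -276.4, 6.1]
tcp_rot: [3.131, -0.003, -0.139]
ft_force: [-4.7, -3.1, 9.8]
opening: 0.251
```

View pics/w28.png

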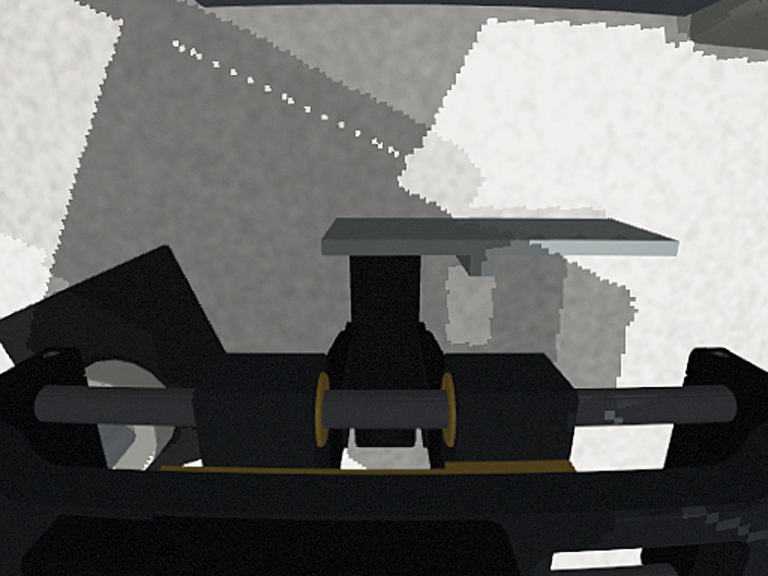

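```bash
python3 -m pendant '[[0,0,0,0],[0,0,0,0],[0,0,0,0],[0,0,0,0]]' 0.4; python3 -m pendant '[[0,20,-8,0],[0,30,-17,0],[0,30,-17,0]]'
python3 - <<'E'
from hf import *
p=shot('wrist'); overlay(p,[],'w29'); goto(530,-300,20,-8)
E
```

```text
t: 40.33
eef_pos: [524.8, -276.3, 6.1]
tcp_rot: [3.131, -0.003, -0.139]
ft_force: [-0.4, 0.8, -0.3]
opening: 0.581
t: 40.7
eef_pos: [520.6, -307.4, 24.4]
tcp_rot: [3.13, -0.005, -0.141]
ft_force: [-0.1, -0.7, 0.1]
opening: 0.601
ROW [8.6,-7.9,3.8,-0.05] from [ 520.4 -306.6   23.9] yaw -8.05 F [ 0.8 -0.4 -0.6] t 40.8 open 0.60
```

View pics/w29.png

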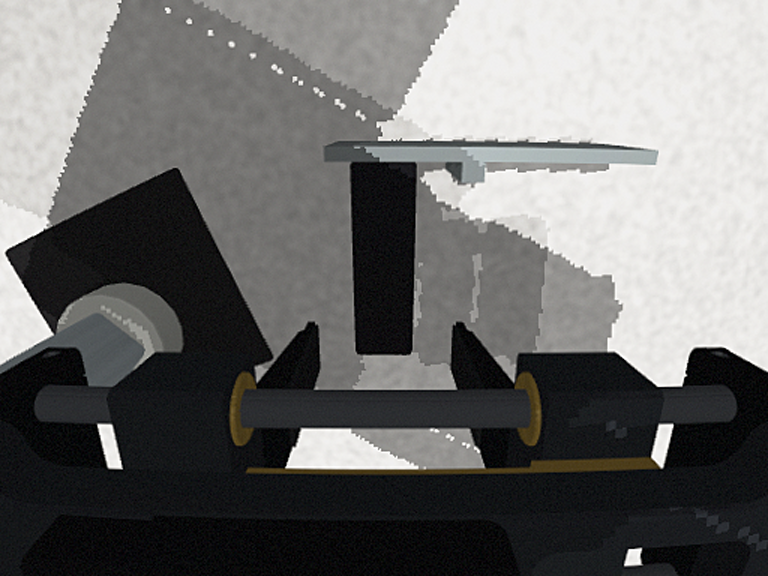

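Run:
```python
from hf import *
p=shot('wrist'); s=p['st']; R=Ro.from_euler('xyz',s['tcp_rot']).as_matrix()
for n,uv,z in [('tipL',(356,354),30),('tipR',(412,354),30),('tail under',(326,143),44),('tip under',(657,150),44)]:
    X=onz(p,np.array(uv)/1.5,z)[0]; print(n,((X-s['eef_pos'])@R).round(1),X.round(1))
```

```text
tipL [-12.1   0.9  -6.2] [ 508.3 -305.8   30. ]
tipR [11.4  0.9 -6.1] [ 531.5 -309.    30. ]
tail under [-19.8 -82.5 -21.1] [ 512.3 -221.9   44. ]
tip under [ 94.1 -81.7 -20.7] [ 625.  -238.6   44. ]
```

```bash
python3 -m pendant '[[-0.3,0,2.5,0],[-0.3,0,2.5,0]]'; python3 -m pendant '[[0,0,0,0],[0,0,0,0],[0,0,0,0],[0,0,0,0],[0,0,0,0],[0,0,0,0]]' 1;python3 -m pendant '[[0,0,-10,0],[0,0,-25,0],[0,0,-25,0]]';  python3 - <<'E'
from hf import *
p=shot('wrist'); overlay(p,[],'w30')
E
```

```text
t: 41.05
eef_pos: [519.9, -305.7, 20.6]
tcp_rot: [3.132, -0.002, -0.14]
ft_force: [-0.1, 0.5, 0.0]
opening: 0.595
t: 41.8
eef_pos: [519.9, -305.7, 20.6]
tcp_rot: [3.132, -0.002, -0.14]
ft_force: [-0.1, 0.1, 0.3]
opening: 0.249
t: 42.18
eef_pos: [520.5, -305.8, 47.3]
tcp_rot: [3.13, -0.005, -0.14]
ft_force: [0.5, 0.2, -0.9]
opening: 0.249
```

View pics/w30.png

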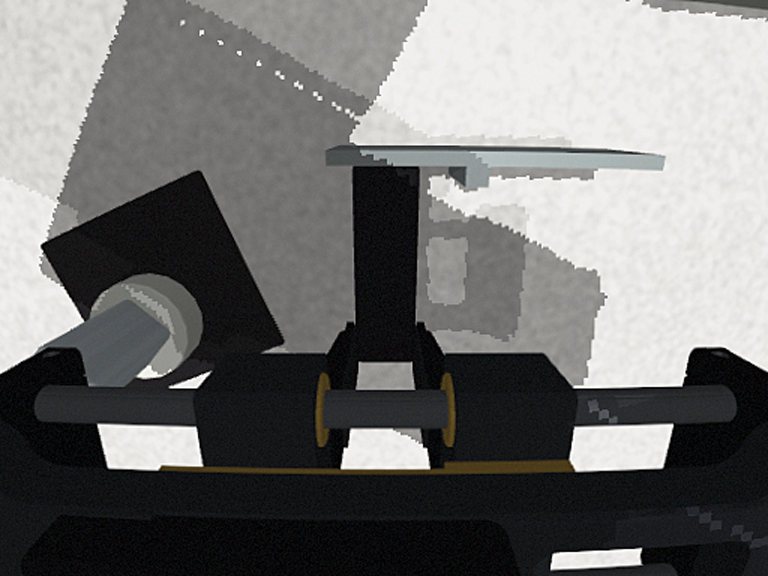

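```bash
python3 -m pendant '[[0,-25,-10,0],[0,-50,-19,0],[0,-68,-19,0],[0,-74,-19,0],[0,-74,-19,0]]'; python3 -m pendant '[[0,-3,0,0],[0,-6,0,0],[0,-9,-2,0],[0,-11,-4,0],[0,-13,-8,0],[0,-13,-8,0]]';  python3 - <<'E'
from hf import *
p=shot('wrist'); overlay(p,[],'w31')
E
```

```text
t: 42.85
eef_pos: [530.4, -232.1, 64.4]
tcp_rot: [3.131, -0.003, -0.139]
ft_force: [-0.1, 0.4, -2.1]
opening: 0.251
t: 43.6
eef_pos: [532.0, -221.1, 72.9]
tcp_rot: [3.128, -0.004, -0.139]
ft_force: [-6.1, -12.7, 1.1]
opening: 0.25
```

View pics/w31.png

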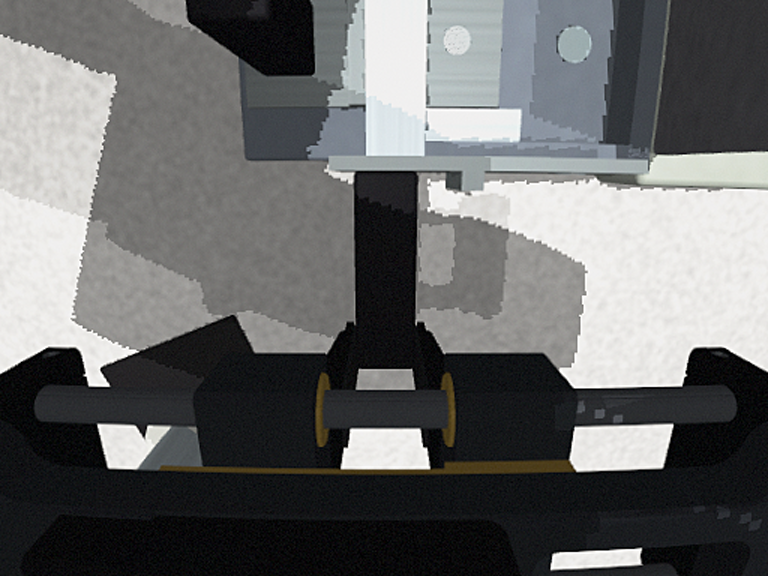

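```bash
python3 -m pendant '[[0,-2,-3,0],[0,-4,-6,0],[0,-6,-9,0],[0,-8,-12,0],[0,-10,-15,0],[0,-10,-15,0]]';  python3 - <<'E'
from hf import *
p=shot('wrist'); overlay(p,[],'w32')
E
```

```text
t: 44.4
eef_pos: [533.4, -211.4, 87.9]
tcp_rot: [3.128, -0.005, -0.139]
ft_force: [-0.9, -5.6, -0.7]
opening: 0.248
```

View pics/w32.png

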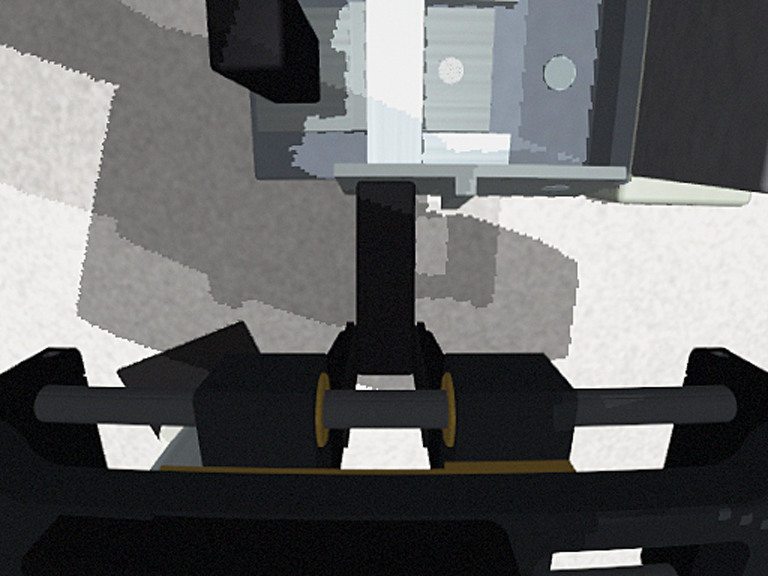

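```bash
python3 -m pendant '[[0,-3,-3,0],[0,-6,-6,0],[0,-9,-9,0],[0,-12,-12,0],[0,-15,-15,0],[0,-18,-17,0],[0,-20,-19,0],[0,-20,-19,0]]';  python3 - <<'E'
from hf import *
p=shot('wrist'); overlay(p,[],'w33')
E
```

```text
t: 45.45
eef_pos: [536.2, -191.2, 106.7]
tcp_rot: [3.128, -0.005, -0.139]
ft_force: [-0.2, -3.7, -1.3]
opening: 0.25
```

View pics/w33.png

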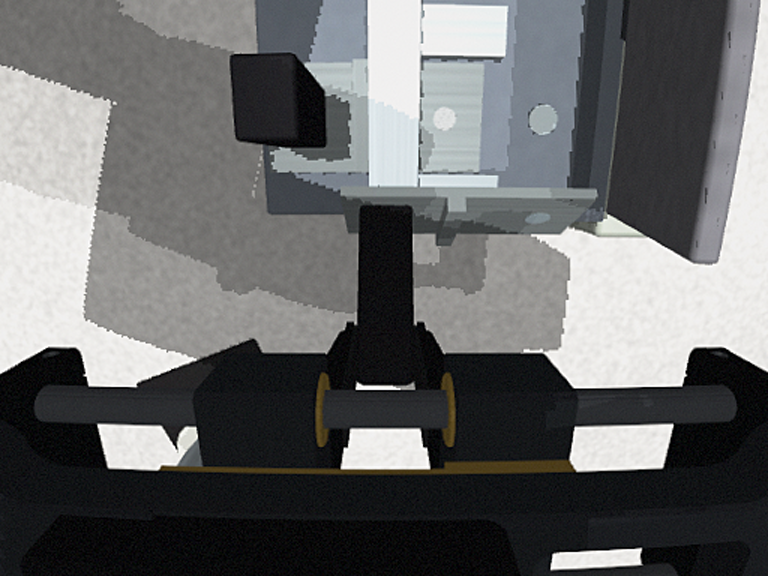

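```bash
python3 -m pendant '[[0,-3,-2,0],[0,-7,-4,0],[0,-11,-6,0],[0,-15,-8,0],[0,-19,-10,0],[0,-22,-11,0],[0,-25,-12,0],[0,-25,-12,0]]';  python3 - <<'E'
from hf import *
p=shot('wrist'); overlay(p,[],'w34')
E
```

```text
t: 46.5
eef_pos: [539.7, -166.2, 118.6]
tcp_rot: [3.128, -0.005, -0.139]
ft_force: [-1.6, -4.7, 5.5]
opening: 0.247
```

View pics/w34.png

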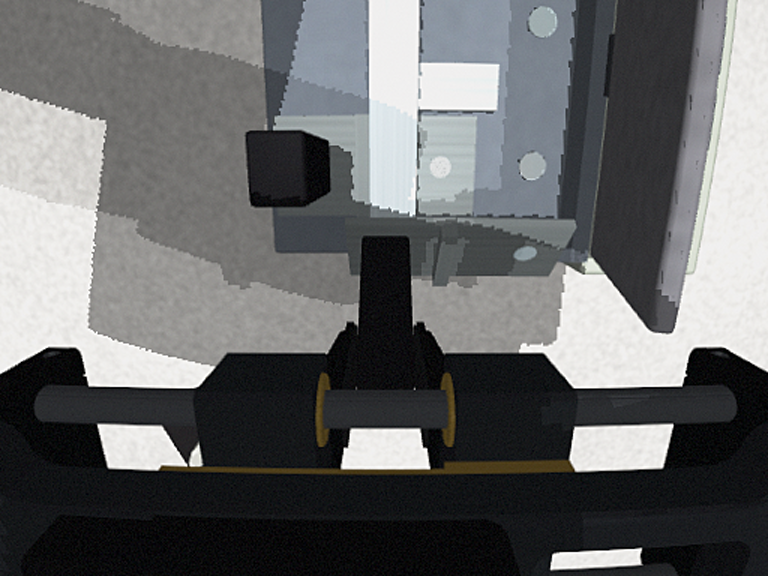

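```bash
python3 -m pendant '[[0,-3,-1,0],[0,-6,-2,0],[0,-9,-3,0],[0,-12,-4,0],[0,-15,-5,0],[0,-18,-5,0],[0,-21,-5,0],[0,-21,-5,0]]';  python3 - <<'E'
from hf import *
p=shot('wrist'); overlay(p,[],'w35')
E
```

```text
t: 47.55
eef_pos: [542.7, -145.2, 123.7]
tcp_rot: [3.127, -0.006, -0.138]
ft_force: [-2.5, -2.2, 6.4]
opening: 0.247
```

View pics/w35.png

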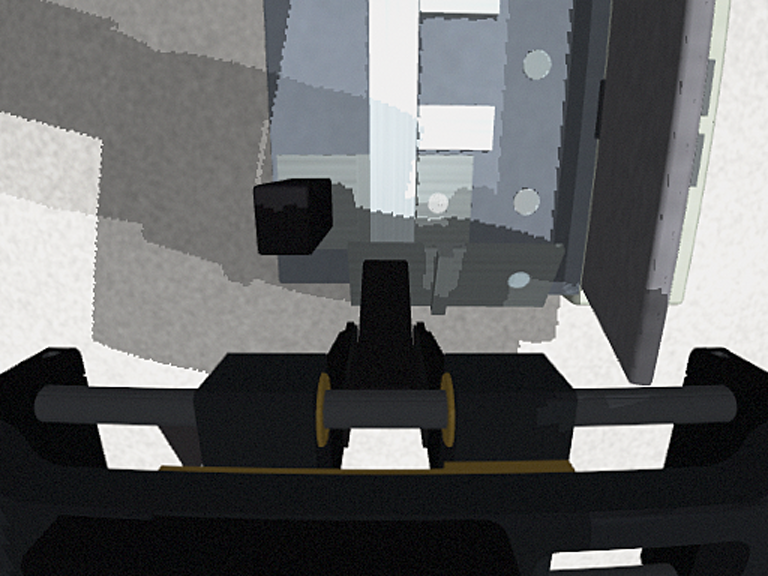

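```bash
python3 -m pendant '[[0,-3,-1,0],[0,-6,-1,0],[0,-9,-1,0],[0,-12,-1,0],[0,-15,-1,0],[0,-15,-1,0]]';  python3 - <<'E'
from hf import *
p=shot('wrist'); overlay(p,[],'w36')
E
```

```text
t: 48.35
eef_pos: [544.8, -130.2, 124.5]
tcp_rot: [3.127, -0.006, -0.138]
ft_force: [-0.2, -1.7, 3.2]
opening: 0.245
```

View pics/w36.png

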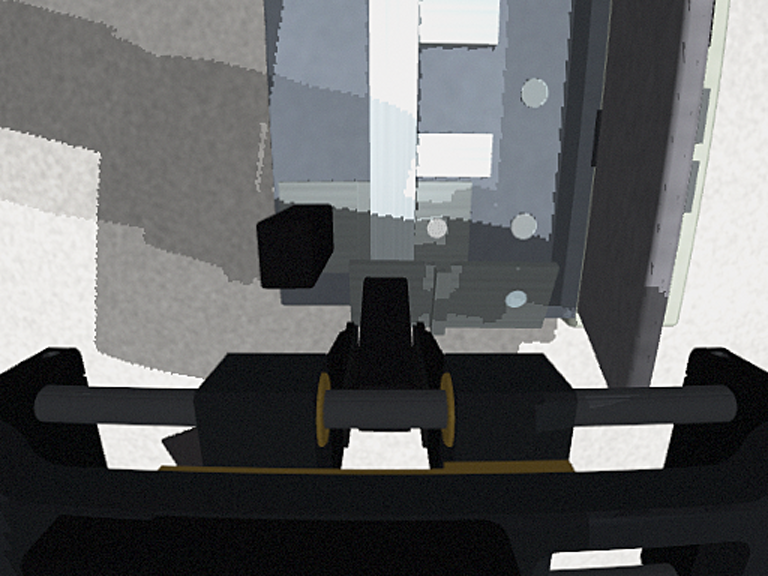

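```bash
python3 -m pendant '[[0,0,-15,0],[0,20,-15,0],[0,50,-15,0],[0,85,-15,0],[0,115,-5,0],[0,125,15,0],[0,125,30,0],[0,125,30,0]]'
python3 - <<'E'
from hf import *
p=shot('wrist'); overlay(p,[],'w37')
for c,m in masks(p,'blade_44'): 
    r=fit(p,m,blade_parts(44),(570,-255,-.14),12.); print(c,r)
E
```

```text
t: 49.4
eef_pos: [527.0, -254.2, 95.2]
tcp_rot: [3.129, -0.003, -0.139]
ft_force: [0.1, 0.3, -0.9]
opening: 0.244
0.97 (array([ 5.61808043e+02, -2.59767197e+02,  1.20000000e+01, -9.65223961e-02]), np.float64(0.07642042636871338))
0.77 (array([ 797.22585377, -671.41930634,   12.        ,   -1.21591066]), np.float64(0.963659405708313))
```

View pics/w37.png

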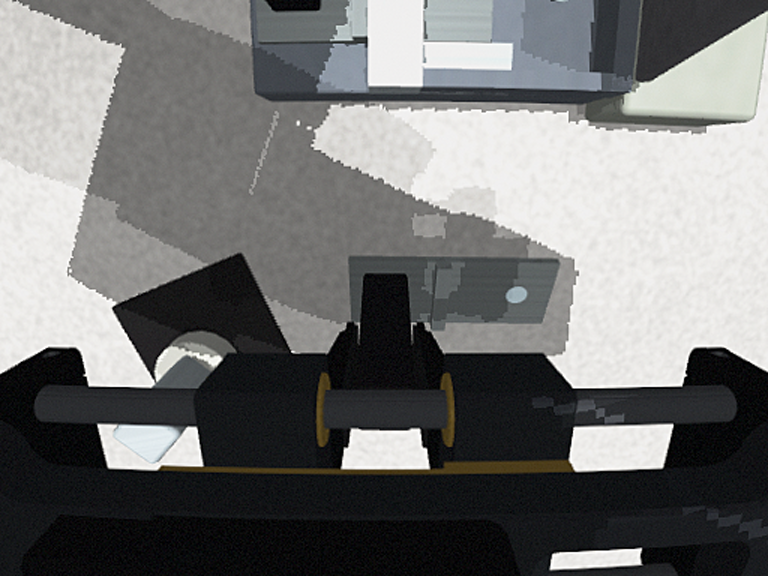

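```bash
python3 -m pendant '[[0,0,4,0],[0,0,8,0],[0,0,10,0],[0,0,12,0],[0,0,12,0]]'; python3 -m pendant '[[0,0,2,0],[0,0,4,0],[0,0,6,0],[0,0,6,0]]'
```

```text
t: 50.12
eef_pos: [527.8, -254.4, 84.4]
tcp_rot: [3.128, -0.005, -0.138]
ft_force: [0.6, -0.2, -0.8]
opening: 0.244
t: 50.62
eef_pos: [527.8, -254.4, 78.2]
tcp_rot: [3.128, -0.005, -0.138]
ft_force: [-0.1, -0.8, -2.0]
opening: 0.244
```

```bash
python3 -m pendant '[[0,0,2,0],[0,0,4,0],[0,0,6,0],[0,0,6,0]]'; python3 -m pendant '[[0,0,2,0],[0,0,3,0],[0,0,4,0],[0,0,4,0]]'
```

```text
t: 51.12
eef_pos: [527.8, -254.6, 73.6]
tcp_rot: [3.127, -0.006, -0.138]
ft_force: [-4.7, 2.6, 15.3]
opening: 0.245
t: 51.62
eef_pos: [527.7, -254.9, 73.2]
tcp_rot: [3.126, -0.008, -0.137]
ft_force: [-12.9, 6.0, 40.5]
opening: 0.248
```

```bash
python3 -m pendant '[[0,0,-2,0],[0,0,-2,0]]'; python3 -m pendant '[[0,0,0,0],[0,0,0,0],[0,0,0,0],[0,0,0,0]]' 0.4; python3 -m pendant '[[0,0,-30,0],[0,0,-60,0],[0,0,-60,0]]'
python3 - <<'E'
from hf import *
b=look(44,563,-258,-.14,'w38'); g=place(np.array([[-35,0,0]]),b)[0]; goto(g[0],g[1],37,np.degrees(b[3]))
E
```

```text
t: 51.88
eef_pos: [527.9, -255.0, 75.4]
tcp_rot: [3.125, -0.008, -0.138]
ft_force: [0.4, -1.3, -2.1]
opening: 0.245
t: 52.38
eef_pos: [527.9, -255.0, 75.3]
tcp_rot: [3.126, -0.008, -0.137]
ft_force: [0.5, -0.1, 0.1]
opening: 0.581
t: 52.75
eef_pos: [528.3, -254.4, 137.2]
tcp_rot: [3.124, -0.012, -0.137]
ft_force: [-0.2, -0.1, -1.0]
opening: 0.6
conf 0.88 [ 9.81367e+02 -4.73181e+02  0.00000e+00 -7.60000e-01] yaw deg -43.55 cost 0.965
conf 0.61 [ 5.63797e+02 -2.52587e+02  0.00000e+00 -1.43000e-01] yaw deg -8.20 cost 0.026
ROW [0.2,-8.0,97.8,0.32] from [ 527.3 -253.8  135. ] yaw -7.88 F [ 0.3  0.3 -0.3] t 52.9 open 0.60
```

View pics/w38.png

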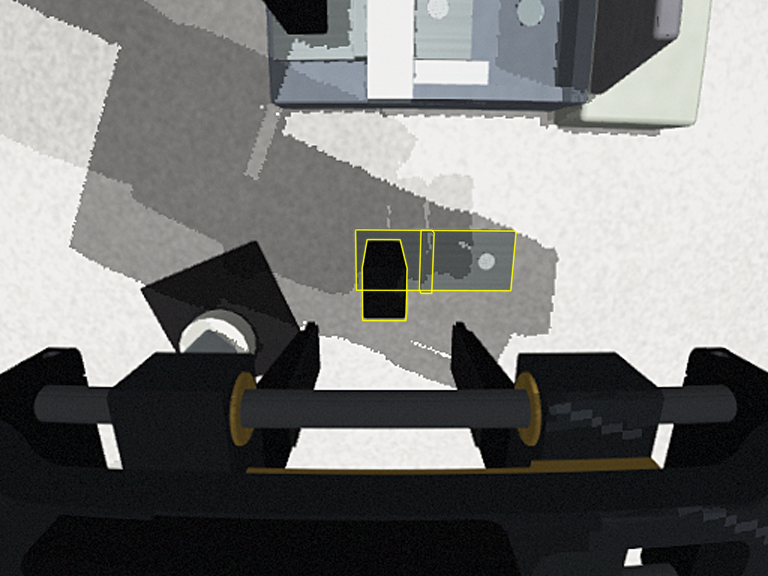

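```bash
python3 -m pendant '[[0.2,-8,20,0.3],[0.2,-8,60,0.3],[0.2,-8,85,0.3],[0.2,-8,97,0.3],[0.2,-8,97,0.3]]'; python3 -m pendant '[[0,0,0,0],[0,0,0,0]]'
python3 - <<'E'
from hf import *
goto(529.2,-247.6,37,-8.2)
E
```

```text
t: 53.48
eef_pos: [528.8, -247.4, 36.9]
tcp_rot: [3.126, -0.006, -0.143]
ft_force: [0.6, 0.1, 1.3]
opening: 0.6
t: 53.72
eef_pos: [529.1, -247.6, 37.7]
tcp_rot: [3.126, -0.008, -0.143]
ft_force: [-0.6, -0.2, 0.3]
opening: 0.599
ROW [0.1,-0.0,0.7,0.02] from [ 529.1 -247.6   37.7] yaw -8.18 F [-0.6 -0.2  0.3] t 53.7 open 0.60
```

```bash
python3 -m pendant '[[0,0,0.5,0],[0,0,0.5,0],[0,0,0.5,0],[0,0,0.5,0],[0,0,0.5,0],[0,0,0.5,0],[0,0,0.5,0]]' 1;  python3 -m pendant '[[0,0,-40,0],[0,0,-90,0],[0,0,-140,0],[0,0,-150,0],[0,0,-150,0]]'
python3 - <<'E'
from hf import *
goto(448.7,1.3,187,-8.02)
E
```

```text
t: 54.6
eef_pos: [529.1, -247.6, 37.2]
tcp_rot: [3.126, -0.008, -0.143]
ft_force: [0.2, 0.3, 1.5]
opening: 0.247
t: 55.22
eef_pos: [528.1, -245.0, 186.9]
tcp_rot: [3.126, -0.008, -0.143]
ft_force: [-0.4, 1.6, -2.0]
opening: 0.247
ROW [-113.6,-232.4,-4.6,-0.16] from [ 528.1 -245.   186.9] yaw -8.18 F [-0.4  1.6 -2. ] t 55.2 open 0.25
```

```bash
python3 -m pendant '[[-20,-40,-2,0],[-45,-90,-3,0],[-70,-140,-5,0],[-95,-190,-5,-0.2],[-110,-225,-5,-0.2],[-113.6,-232,-5,-0.2],[-113.6,-232,-5,-0.2]]'
python3 - <<'E'
from hf import *
p=shot('wrist'); overlay(p,[],'w39')
goto(448.7,1.3,72,-8.02)
E
```

```text
t: 56.1
eef_pos: [448.5, 0.9, 186.5]
tcp_rot: [3.126, -0.006, -0.138]
ft_force: [-0.5, -0.0, -2.4]
opening: 0.25
ROW [-1.0,-2.7,114.6,0.04] from [4.488e+02 4.000e-01 1.866e+02] yaw -7.98 F [ 0.1  0.5 -1.4] t 56.1 open 0.25
```

View pics/w39.png

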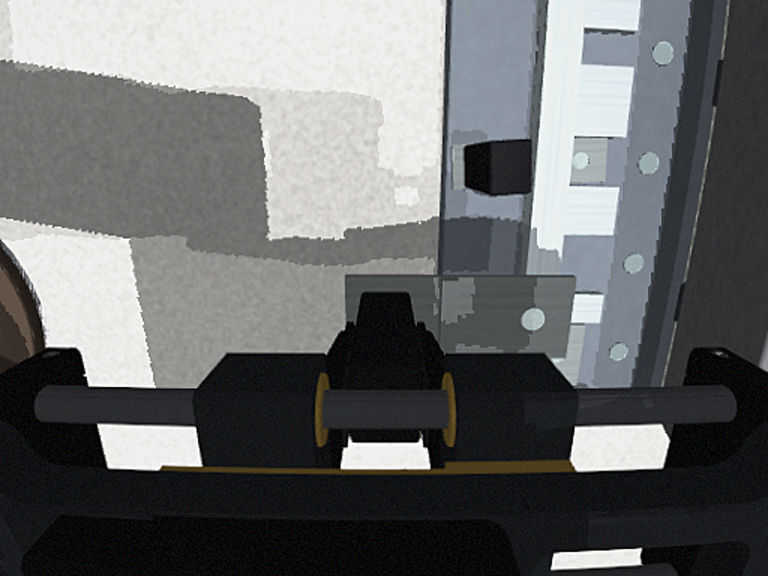

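```bash
python3 -m pendant '[[0,-1,50,0],[-1,-2.7,90,0],[-1,-2.7,114,0],[-1,-2.7,114,0]]'; python3 chk.py 44 37.3 0 w40
```

```text
t: 56.65
eef_pos: [448.2, 0.3, 71.1]
tcp_rot: [3.126, -0.003, -0.141]
ft_force: [-0.5, 0.2, 0.1]
opening: 0.251
blade in head frame x -70.4 y-slot -1.12 z-30 3.8 dyaw -0.05
fit x -69.9 y -0.44 dyaw 1.99 cost 0.20
```

View pics/w40.png

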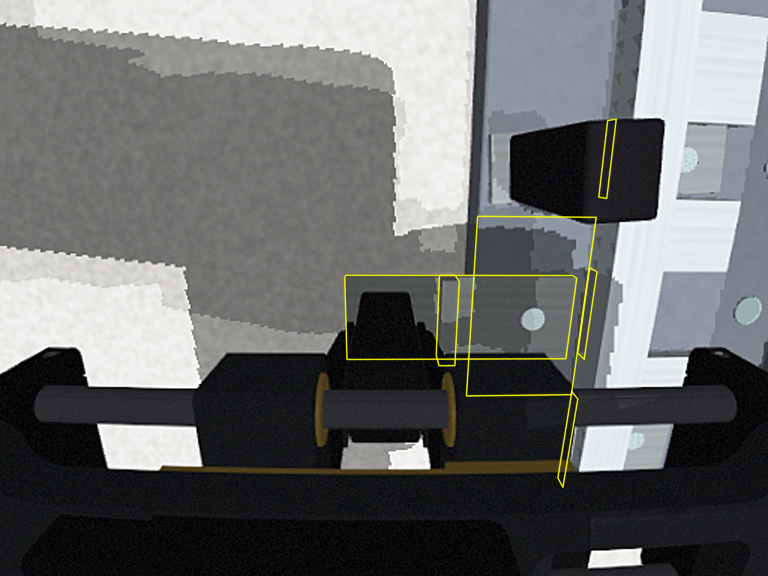

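```bash
python3 -m pendant '[[0,-1.1,2,0],[0,-1.1,2,0],[8,-1.1,2,0],[16,-1.1,2,0],[24,-1.1,2,0],[32,-1.1,2,0],[40,-1.1,2,0]]'
```

```text
t: 57.62
eef_pos: [487.4, -3.7, 70.2]
tcp_rot: [3.126, -0.001, -0.14]
ft_force: [-5.5, 0.7, -10.9]
opening: 0.251
```

```bash
python3 -m pendant '[[8,0,0.2,0],[16,0,0.2,0],[22,0,0.2,0],[27,0,0.2,0],[27,0,0.2,0]]';python3 -m pendant '[[1,0,0,0],[2,0,0,0],[3,0,0,0],[4,0,0,0],[4,0,0,0]]'
```

```text
t: 58.25
eef_pos: [515.0, -7.6, 70.0]
tcp_rot: [3.126, -0.002, -0.14]
ft_force: [2.4, -0.2, -10.1]
opening: 0.25
t: 58.88
eef_pos: [518.5, -8.1, 70.0]
tcp_rot: [3.126, -0.002, -0.14]
ft_force: [-4.8, 0.2, -1.8]
opening: 0.245
```

```bash
python3 -m pendant '[[0.7,0,1,0],[1,0,2,0],[1,0,2.6,0],[1,0,2.6,0]]';python3 -m pendant '[[0,0,0,0],[0,0,0,0],[0,0,0,0],[0,0,0,0]]' 0.4;python3 -m pendant '[[0,0,-30,0],[0,0,-70,0],[0,0,-110,0],[0,0,-140,0],[0,0,-140,0]]'; python3 seat.py 44 w41 375 325 240 -19.5
```

```text
t: 59.38
eef_pos: [518.6, -8.1, 67.5]
tcp_rot: [3.126, 0.0, -0.14]
ft_force: [-8.1, 1.3, 1.6]
opening: 0.252
t: 59.88
eef_pos: [518.9, -8.2, 67.6]
tcp_rot: [3.126, -0.0, -0.14]
ft_force: [0.1, -0.4, -0.5]
opening: 0.582
t: 60.5
eef_pos: [519.9, -6.0, 209.5]
tcp_rot: [3.126, -0.005, -0.14]
ft_force: [-0.8, 0.7, -0.1]
opening: 0.602
ROW [-189.0,-307.0,-37.3,11.47] from [519.3  -6.  208. ] yaw -8.03 F [-0.2  0.1 -0.6] t 60.5 open 0.60
```

View pics/w41.png

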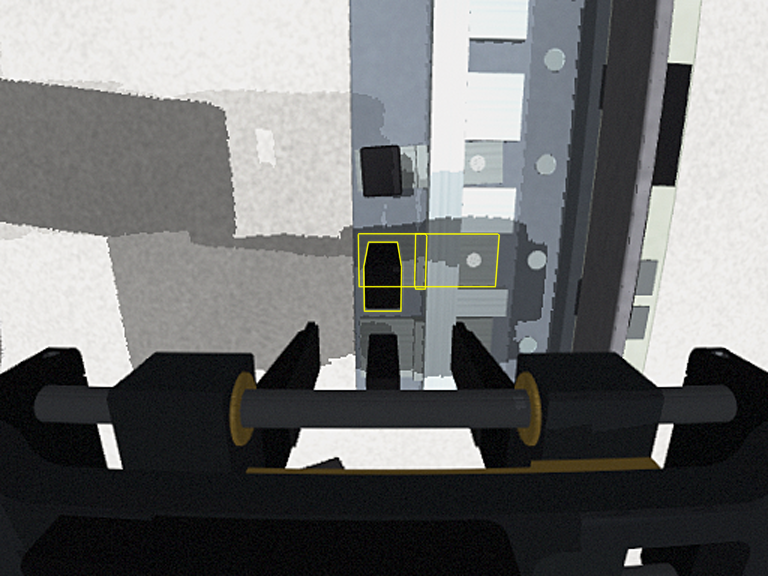

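```bash
python3 -m pendant '[[-20,-40,-37,2],[-50,-90,-37,4],[-80,-140,-37,8],[-110,-190,-37,11.5],[-140,-240,-37,11.5],[-170,-280,-37,11.5],[-189,-307,-37,11.5],[-189,-307,-37,11.5]]'; python3 -m pendant '[[0,0,0,0],[0,0,0,0]]'
python3 - <<'E'
from hf import *
b=look(20,377,288,-.34,'w42'); g=place(np.array([[-35,0,0]]),b)[0]; goto(g[0],g[1],37,np.degrees(b[3]))
E
```

```text
t: 61.55
eef_pos: [373.7, 326.2, 238.3]
tcp_rot: [3.125, -0.004, -0.338]
ft_force: [0.5, -0.6, -1.2]
opening: 0.601
t: 61.8
eef_pos: [374.0, 325.4, 237.8]
tcp_rot: [3.124, -0.003, -0.339]
ft_force: [-0.1, -0.6, 0.5]
opening: 0.602
conf 0.78 [384.197 302.051   0.     -0.436] yaw deg -25.00 cost 2.107
conf 0.60 [ 3.76288e+02  2.88496e+02  0.00000e+00 -3.58000e-01] yaw deg -20.51 cost 0.061
conf 0.39 [384.197 302.051   0.     -0.436] yaw deg -25.00 cost 40.319
ROW [-21.4,30.1,201.6,1.09] from [374.2 325.5 238.1] yaw -19.42 F [-0.5  0.5 -0.5] t 61.9 open 0.60
```

View pics/w42.png

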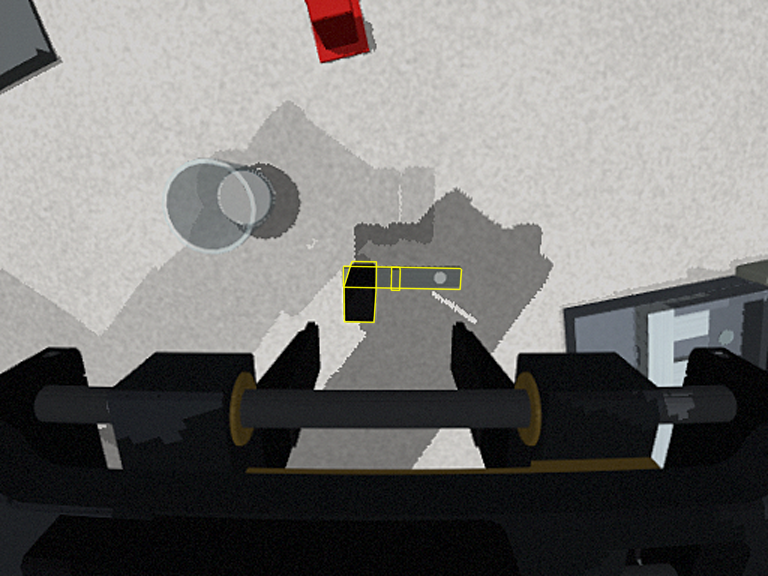

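```bash
python3 -m pendant '[[-10,15,20,1],[-21,30,60,1],[-21.4,30.1,100,1],[-21.4,30.1,100,1]]'
python3 - <<'E'
from hf import *
b=look(20,376,288.5,-.358,'w43'); g=place(np.array([[-35,0,0]]),b)[0]; print(g); goto(g[0],g[1],37,np.degrees(b[3]))
E
```

```text
t: 62.4
eef_pos: [343.1, 301.5, 137.2]
tcp_rot: [3.121, -0.001, -0.357]
ft_force: [0.2, -0.5, 0.6]
opening: 0.601
conf 0.65 [ 3.76061e+02  2.89066e+02  0.00000e+00 -3.37000e-01] yaw deg -19.33 cost 0.030
[343.03521767 300.65301059   0.        ]
ROW [-1.1,0.6,102.5,-1.13] from [344.5 302.6 139.5] yaw -20.46 F [-0.7  0.3  0.8] t 62.5 open 0.60
```

View pics/w43.png

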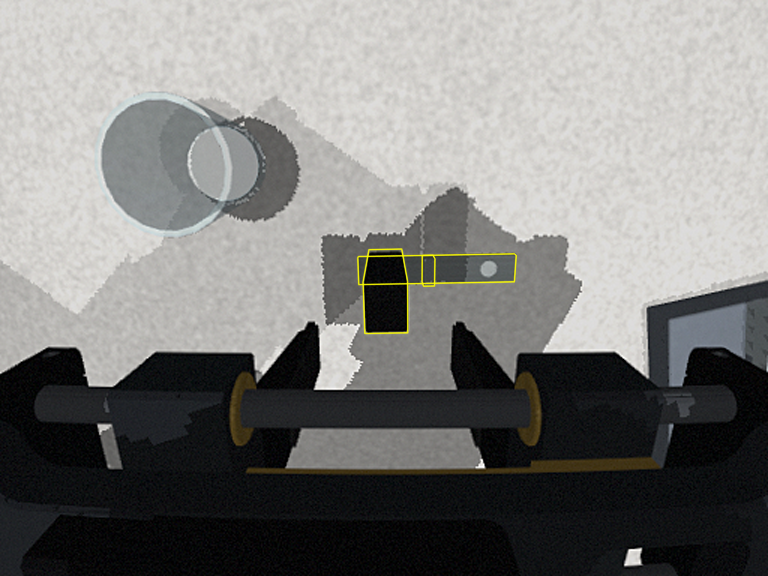

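```bash
python3 -m pendant '[[-1.1,0.6,50,-1.1],[-1.1,0.6,85,-1.1],[-1.1,0.6,102,-1.1],[-1.1,0.6,102,-1.1]]'
python3 - <<'E'
from hf import *
goto(343.0,300.6,37,-19.33)
E
python3 -m pendant '[[0,0,0,0],[0,0,0,0],[0,0,0,0],[0,0,0,0],[0,0,0,0],[0,0,0,0],[0,0,0,0]]' 1;python3 - <<'E'
from hf import *
b=look(20,376,289,-.337,'w44'); g=place(np.array([[-35,0,0]]),b)[0]; print(g); goto(g[0],g[1],37,np.degrees(b[3]))
E
```

```text
t: 63.0
eef_pos: [343.7, 301.0, 37.9]
tcp_rot: [3.125, -0.004, -0.338]
ft_force: [-0.3, 0.6, -0.7]
opening: 0.601
ROW [-0.5,0.6,0.9,-0.04] from [343.7 301.   37.9] yaw -19.37 F [-0.3  0.6 -0.7] t 63.0 open 0.60
t: 63.88
eef_pos: [343.7, 301.1, 38.3]
tcp_rot: [3.125, -0.004, -0.338]
ft_force: [-0.5, 0.6, 8.0]
opening: 0.247
conf 0.78 [ 3.76461e+02  2.88973e+02  0.00000e+00 -3.48000e-01] yaw deg -19.92 cost 0.254
[343.55524566 300.89689086   0.        ]
ROW [-0.1,0.2,1.3,0.55] from [343.7 301.1  38.3] yaw -19.37 F [-1.2  0.1  6.4] t 64.0 open 0.25
```

View pics/w44.png

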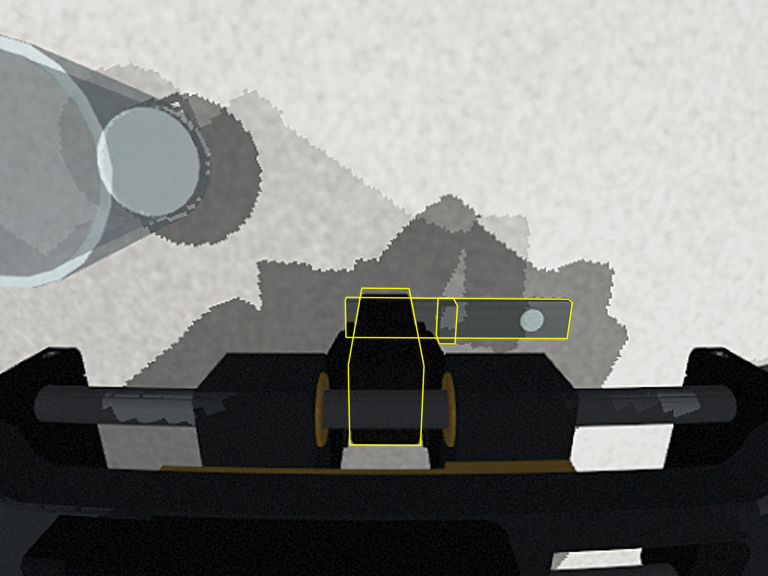

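```bash
python3 -m pendant '[[0,0,-40,0],[0,0,-90,0],[0,0,-130,0],[0,0,-130,0],[0,0,-130,0]]'
python3 - <<'E'
from hf import *
goto(470.4,156,168,-8.02)
E
```

```text
t: 64.6
eef_pos: [343.4, 302.9, 167.5]
tcp_rot: [3.124, -0.004, -0.338]
ft_force: [-0.3, 0.2, -2.5]
opening: 0.249
ROW [168.6,96.5,1.8,-11.35] from [343.4 302.9 167.5] yaw -19.37 F [-0.3  0.2 -2.5] t 64.6 open 0.25
```

```bash
python3 -m pendant '[[30,17,0,-3],[70,40,0,-6],[110,63,0,-9],[150,85,1,-11.3],[168.6,96.5,1.8,-11.3],[168.6,96.5,1.8,-11.3],[168.6,96.5,1.8,-11.3]]'
python3 - <<'E'
from hf import *
goto(470.4,156,73.5,-8.02)
E
```

```text
t: 65.47
eef_pos: [469.5, 156.2, 167.0]
tcp_rot: [3.123, 0.002, -0.141]
ft_force: [0.1, 1.7, -1.3]
opening: 0.249
ROW [1.1,-1.6,93.5,-0.06] from [469.5 156.2 167. ] yaw -8.08 F [ 0.1  1.7 -1.3] t 65.5 open 0.25
```

```bash
python3 -m pendant '[[1,-0.5,50,0],[1.1,-1.6,80,0],[1.1,-1.6,93,0],[1.1,-1.6,93,0]]'; python3 chk.py 20 38.3 -0.2 w45
```

```text
t: 65.97
eef_pos: [470.0, 156.5, 73.7]
tcp_rot: [3.123, 0.003, -0.14]
ft_force: [0.5, 0.7, -0.5]
opening: 0.252
blade in head frame x -70.5 y-slot 0.41 z-30 5.4 dyaw -0.01
fit x -70.5 y -0.34 dyaw 0.30 cost 0.34
```

View pics/w45.png

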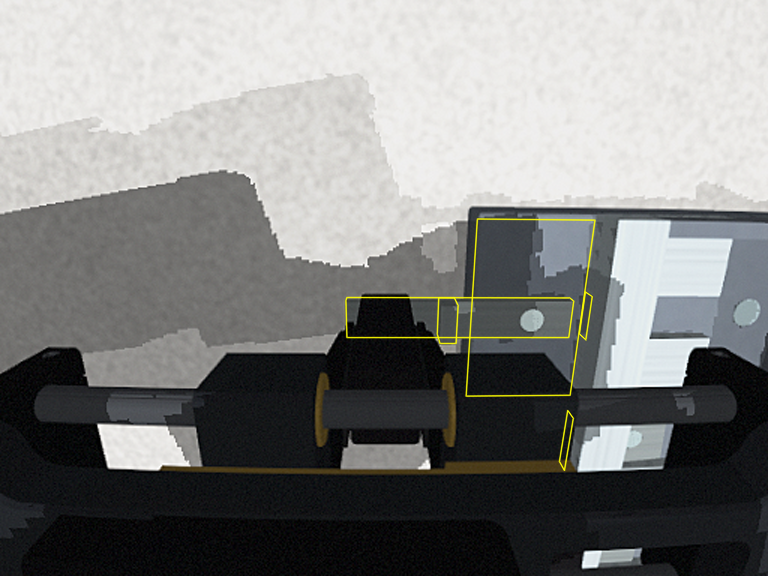

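```bash
python3 -m pendant '[[0,0.2,3.8,0],[0,0.2,3.8,0],[8,0.2,3.8,0],[16,0.2,3.8,0],[24,0.2,3.8,0],[32,0.2,3.8,0],[40,0.2,3.8,0]]'
```

```text
t: 66.95
eef_pos: [510.9, 150.4, 70.9]
tcp_rot: [3.124, 0.001, -0.141]
ft_force: [0.1, -0.1, -1.9]
opening: 0.248
```

```bash
python3 -m pendant '[[8,0,0.2,0],[16,0,0.2,0],[22,0,0.2,0],[27,0,0.2,0],[27,0,0.2,0]]';python3 -m pendant '[[1,0,0,0],[2,0,0,0],[3,0,0,0],[4,0,0,0],[4,0,0,0]]'
```

```text
t: 67.58
eef_pos: [537.9, 146.6, 70.6]
tcp_rot: [3.124, 0.001, -0.141]
ft_force: [0.3, -0.2, -2.2]
opening: 0.255
t: 68.2
eef_pos: [540.7, 146.1, 70.5]
tcp_rot: [3.123, 0.003, -0.141]
ft_force: [-5.3, 1.2, -0.1]
opening: 0.252
```

```bash
python3 -m pendant '[[0.7,0,1,0],[1,0,2,0],[1,0,2.4,0],[1,0,2.4,0]]';python3 -m pendant '[[0,0,0,0],[0,0,0,0],[0,0,0,0],[0,0,0,0]]' 0.4;python3 -m pendant '[[0,0,-30,0],[0,0,-70,0],[0,0,-110,0],[0,0,-150,0],[0,0,-190,0],[0,0,-190,0]]'; python3 seat.py 20 w46 440 30 270 -8
python3 - <<'E'
from hf import *
p=shot('scene'); zoom(p,[],'s46',150,150,400,330,3)
E
```

```text
t: 68.7
eef_pos: [540.7, 146.1, 68.7]
tcp_rot: [3.123, 0.005, -0.14]
ft_force: [-10.9, 1.4, 10.8]
opening: 0.25
t: 69.2
eef_pos: [540.9, 146.0, 68.6]
tcp_rot: [3.123, 0.005, -0.141]
ft_force: [0.8, 0.2, -0.4]
opening: 0.586
t: 69.95
eef_pos: [543.3, 149.6, 261.3]
tcp_rot: [3.125, -0.0, -0.141]
ft_force: [-0.5, 0.7, -0.0]
opening: 0.597
ROW [-84.8,132.8,-8.0,-0.05] from [542.5 149.4 259.4] yaw -8.05 F [ 0.2 -0.1 -0.5] t 70.0 open 0.60
```

View pics/w46.png

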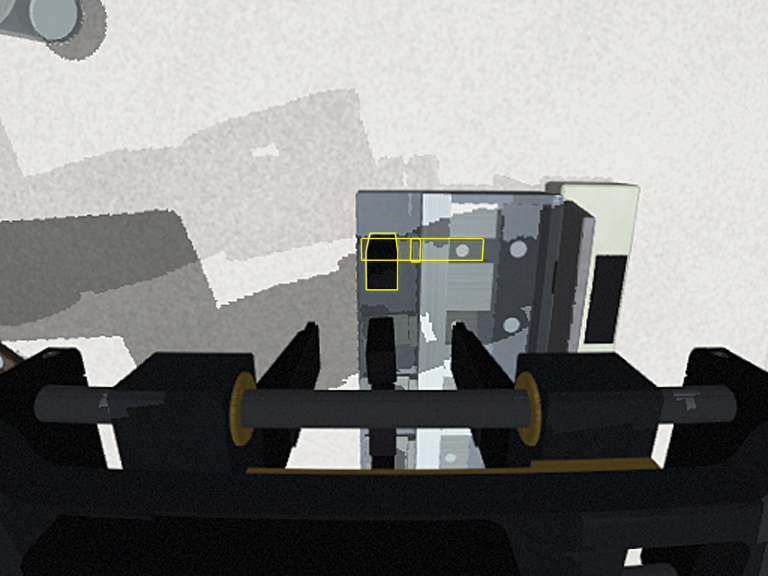

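View pics/s46.png

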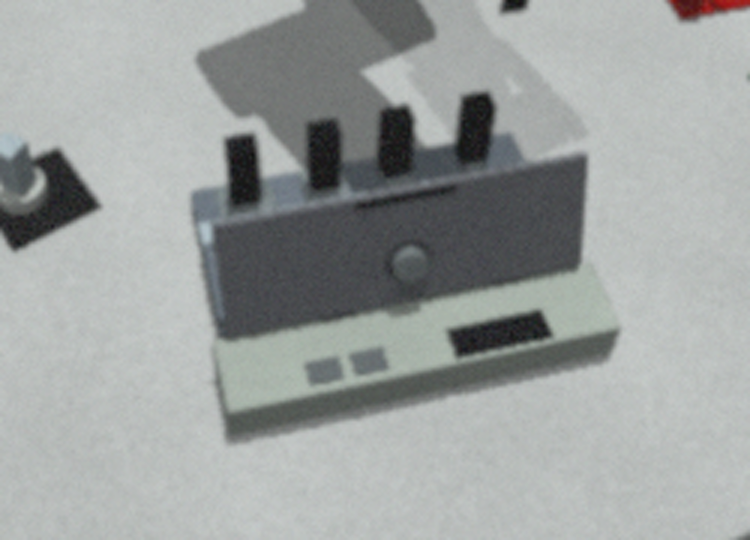

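Run:
```python
from hf import *
V=(558.1,25.3,0,np.radians(-8.02))
for hx,z in [(160,250)]:
    X=place(np.array([[hx,0,0]]),V)[0]; print(X); goto(X[0],X[1],z,-8.02)
```

```text
[716.53510845   2.9769982    0.        ]
ROW [193.3,120.3,9.5,-0.03] from [542.  149.3 258.2] yaw -8.05 F [-0.1 -0.  -0.3] t 70.0 open 0.60
```

```bash
python3 -m pendant '[[40,25,0,0],[90,55,0,0],[140,85,5,0],[180,110,8,0],[193,120,9,0],[193,120,9,0]]' 1; python3 -m pendant '[[0,0,0,0],[0,0,0,0]]'
python3 - <<'E'
from hf import *
p=shot('wrist'); overlay(p,[],'w47'); s=p['st']
V=(558.1,25.3,0,np.radians(-8.02)); c,q=np.cos(V[3]),np.sin(V[3]); d=np.array(s['eef_pos'][:2])-V[:2]; print('head',d@[c,q],d@[-q,c],s['eef_pos'],s['opening'])
E
```

```text
t: 70.8
eef_pos: [715.9, 3.0, 248.7]
tcp_rot: [3.123, 0.007, -0.141]
ft_force: [-0.7, -0.3, -0.1]
opening: 0.035
t: 71.05
eef_pos: [715.3, 4.1, 249.0]
tcp_rot: [3.123, 0.007, -0.14]
ft_force: [1.0, 0.3, 0.9]
opening: 0.007
head 158.6259221063539 0.9137026706357613 [715.30194849   4.07347398 249.04171015] 0.00672234621212394
```

View pics/w47.png

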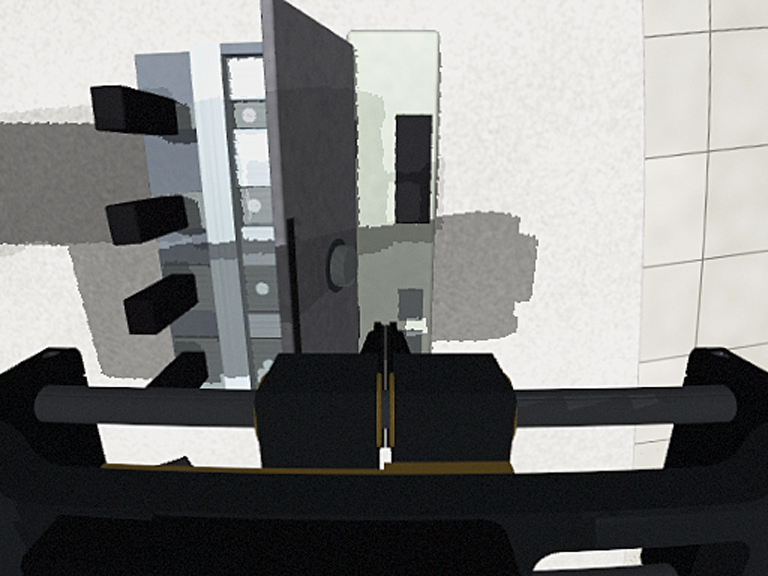

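```bash
python3 -m pendant '[[0,0,40,0],[0,0,80,0],[0,0,108,0],[0,0,112,0],[0,0,112,0]]'; python3 -m pendant '[[-5,0,0,0],[-10,0,0,0],[-15,0,0,0],[-20,0,0,0],[-25,0,0,0],[-30,0,0,0],[-35,0,0,0]]'
```

```text
t: 71.72
eef_pos: [714.7, 2.3, 138.3]
tcp_rot: [3.123, 0.006, -0.14]
ft_force: [-0.1, -0.3, -0.2]
opening: 0.005
t: 72.6
eef_pos: [679.7, 7.2, 138.5]
tcp_rot: [3.123, 0.006, -0.14]
ft_force: [0.9, -0.2, 0.0]
opening: -0.002
```

```bash
python3 -m pendant '[[-5,0,0,0],[-10,0,0,0],[-15,0,0,0],[-20,0,0,0],[-25,0,0,0]]'
python3 - <<'E'
from hf import *
p=shot('scene'); zoom(p,[],'s48',150,150,400,330,3)
E
```

```text
t: 73.22
eef_pos: [654.9, 10.7, 138.8]
tcp_rot: [3.123, 0.005, -0.14]
ft_force: [3.8, 0.4, -0.4]
opening: 0.004
```

View pics/s48.png

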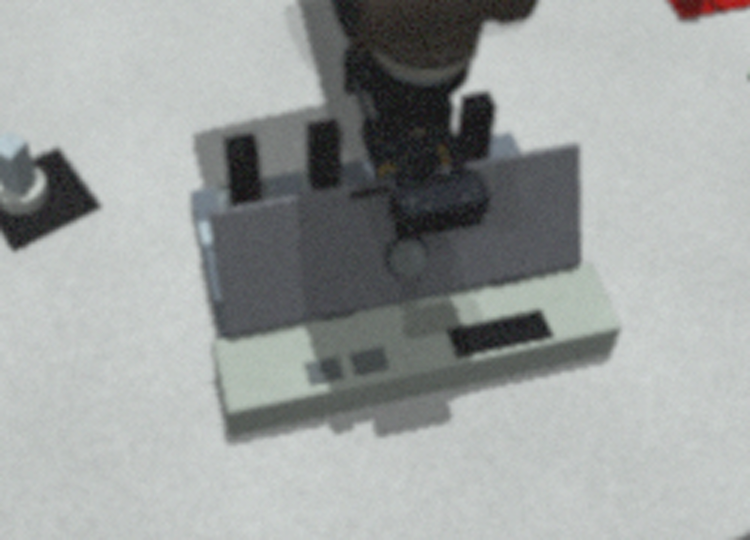

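```bash
python3 -m pendant '[[-8,0,2,0],[-16,0,5,0],[-24,0,9,0],[-31,0,13,0],[-38,0,19,0],[-45,0,25,0],[-51,0,32,0],[-51,0,32,0]]'
python3 - <<'E'
from hf import *
p=shot('scene'); zoom(p,[],'s49',150,150,400,330,3)
E
```

```text
t: 74.28
eef_pos: [602.4, 17.5, 106.3]
tcp_rot: [3.123, 0.008, -0.14]
ft_force: [0.6, 0.3, 0.3]
opening: 0.008
```

View pics/s49.png

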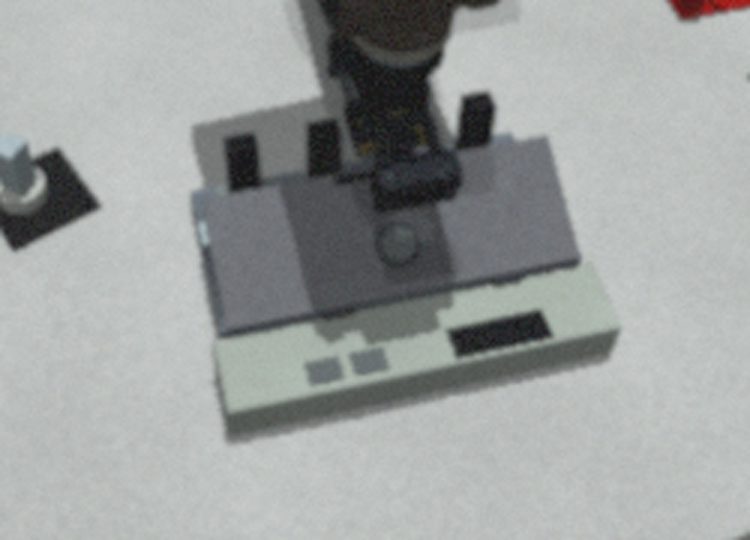

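```bash
python3 -m pendant '[[-4,0,7,0],[-8,0,14,0],[-12,0,21,0],[-15,0,29,0],[-17,0,36,0],[-18,0,41,0],[-18,0,44,0],[-18,0,44,0]]'; python3 -m pendant '[[0,0,1.5,0],[0,0,3,0],[0,0,3,0]]'
```

```text
t: 75.32
eef_pos: [584.1, 19.2, 62.4]
tcp_rot: [3.123, 0.009, -0.14]
ft_force: [-0.1, -0.6, -0.1]
opening: 0.003
t: 75.7
eef_pos: [584.3, 19.1, 61.2]
tcp_rot: [3.123, 0.008, -0.14]
ft_force: [-5.9, 0.4, 20.8]
opening: 0.004
```

```bash
python3 -m pendant '[[0,0,-30,0],[0,0,-80,0],[0,0,-130,0],[0,0,-180,0],[0,0,-200,0],[0,0,-200,0]]' 0.4
python3 - <<'E'
from hf import *
goto(560,100,270,-8.02)
p=shot('scene'); zoom(p,[],'s50',150,150,400,330,3)
p=shot('wrist'); overlay(p,[],'w50'); 
V=(558.1,25.3,0,np.radians(-8.02))
print('stud expected', place(np.array([[80,0,73]]),V)); print(find(p,'stud_top'))
for c,m in masks(p,'stud_top'):
    ys,xs=np.nonzero(m); print(c,xs.mean(),ys.mean(),len(xs), onz(p,(xs.mean(),ys.mean()),73))
E
```

```text
t: 76.45
eef_pos: [586.6, 22.7, 262.4]
tcp_rot: [3.123, 0.005, -0.14]
ft_force: [0.3, 0.3, -0.1]
opening: 0.564
ROW [-37.2,-72.7,-8.8,0.01] from [586.6  22.7 262.4] yaw -8.01 F [ 0.3  0.3 -0.1] t 76.5 open 0.56
stud expected [[637.31755423  14.1384991   73.        ]]
[(0.72, array([634.8,  16.2,  75.3]))]
0.91 297.65263157894736 168.90526315789472 475 [[636.68363138  15.61007298  73.        ]]
0.55 225.86674259681092 239.95899772209566 878 [[528.42785971 -71.04699792  73.        ]]
0.51 298.59615703163826 131.1976147092927 36222 [[642.61003545  62.94451174  73.        ]]
```

View pics/w50.png

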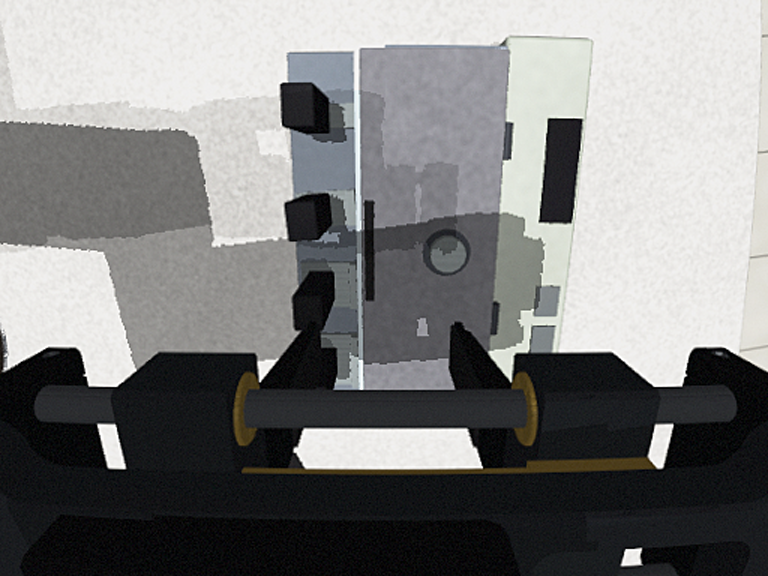

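View pics/s50.png

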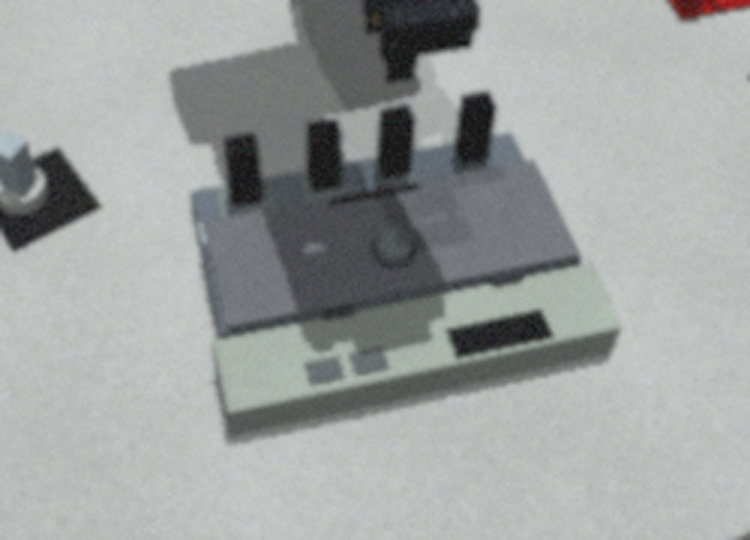

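Run:
```python
from hf import *
goto(415,-235,240,-8.02)
```

```text
ROW [-133.1,278.5,26.3,0.01] from [585.9  22.6 259.7] yaw -8.01 F [0.3 0.2 0.1] t 76.7 open 0.59
```

```bash
python3 -m pendant '[[-20,45,0,0],[-45,95,0,0],[-72,150,8,0],[-100,210,20,0],[-125,260,26,0],[-133,278,26,0],[-133,278,26,0]]'; python3 -m pendant '[[0,0,0,0],[0,0,0,0]]'
python3 - <<'E'
from hf import *
p=shot('wrist'); overlay(p,[],'w51'); zoom(p,[],'w51z',180,120,340,300,4)
print(find(p,'tool_grip'),find(p,'mat_top'))
E
```

```text
t: 77.53
eef_pos: [414.4, -235.3, 239.5]
tcp_rot: [3.123, 0.012, -0.143]
ft_force: [-0.1, 0.8, -1.0]
opening: 0.601
t: 77.78
eef_pos: [414.8, -234.5, 239.3]
tcp_rot: [3.124, 0.012, -0.141]
ft_force: [0.3, -0.0, -0.4]
opening: 0.599
[(0.86, array([ 398.7, -283.9,   54.8]))] [(0.87, array([ 414.9, -262.3,    2.9]))]
```

View pics/w51z.png

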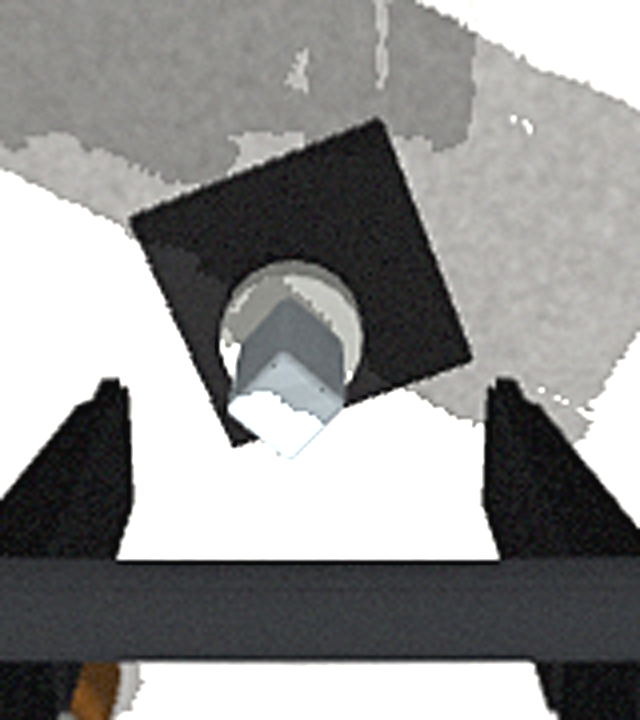

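View pics/w51.png

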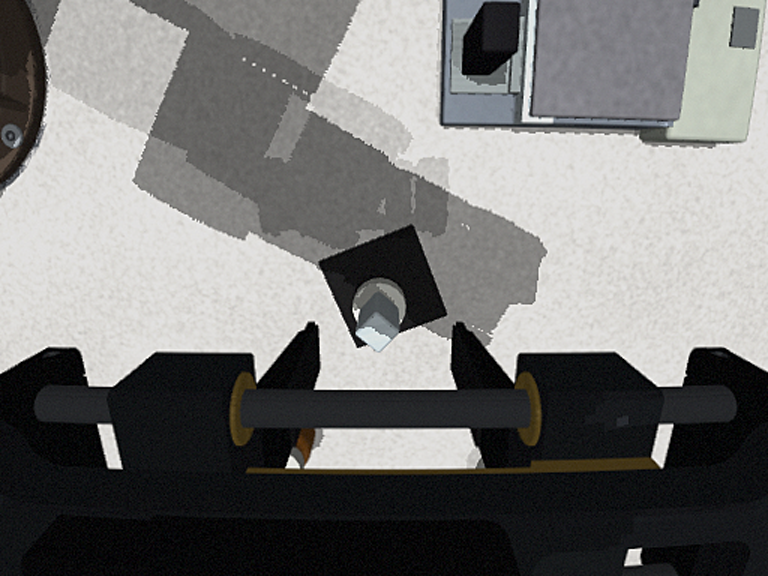

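Run:
```python
from hf import *
p=shot('wrist'); s=p['st']
C=np.array([(287,349),(344,405),(290,458),(229,408)]); uv=(C+.5)/4-.5+[180,120]
X=onz(p,uv,84); print(X.round(1)); c=X.mean(0); print('centre',c, 'sides',np.linalg.norm(X-np.roll(X,1,0),axis=1))
a=[np.degrees(np.arctan2(*(X[(i+1)%4]-X[i])[[1,0]]))%90 for i in range(4)]; print('yaw mod 90',a)
M=np.array([(381,119),(472,358),(234,446),(131,217)]); uv=(M+.5)/4-.5+[180,120]
Y=onz(p,uv,4); print('mat',Y.round(1),Y.mean(0),[np.degrees(np.arctan2(*(Y[(i+1)%4]-Y[i])[[1,0]]))%90 for i in range(4)])
ang=np.linspace(0,2*np.pi,24,endpoint=False)
foot=np.array([[26*np.cos(t),26*np.sin(t),z] for t in ang for z in(4,24)])
yaw=np.radians(np.mean(a))
zoom(p,[([foot,box(-14,14,-14,14,24,84)],(c[0],c[1],0,yaw))],'w52',180,120,340,300,4)
```

```text
[[ 401.  -273.2   84. ]
 [ 415.7 -293.7   84. ]
 [ 396.6 -309.1   84. ]
 [ 380.4 -289.9   84. ]]
centre [ 398.41959523 -291.47303354   84.        ] sides [26.47926131 25.22590233 24.53476264 25.15276579]
yaw mod 90 [np.float64(35.72196474614529), np.float64(39.081300148737824), np.float64(40.143533856988256), np.float64(39.155112958169155)]
mat [[ 440.1 -220.     4. ]
 [ 463.2 -314.6    4. ]
 [ 368.1 -338.4    4. ]
 [ 345.1 -243.1    4. ]] [ 404.16138636 -279.02989955    4.        ] [np.float64(13.721626141386935), np.float64(14.046336499824235), np.float64(13.566806471110368), np.float64(13.6376254065843)]
```

View pics/w52.png

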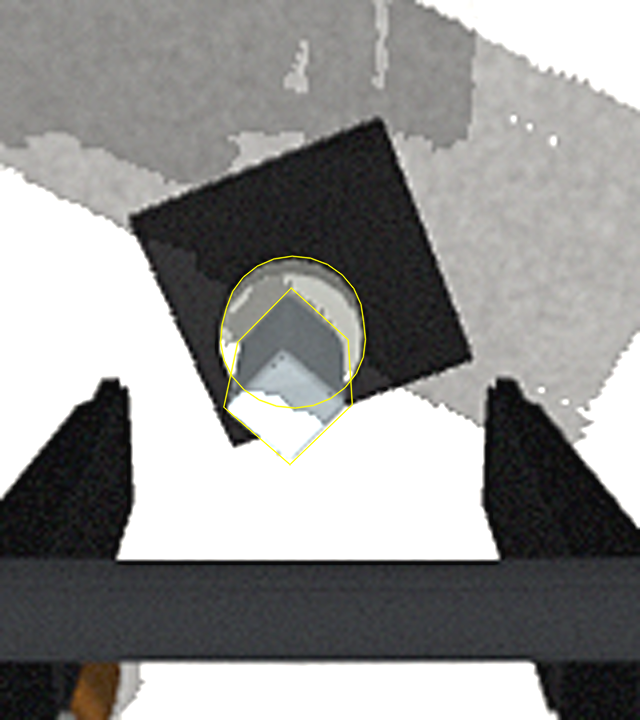

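Run:
```python
from hf import *
goto(398.4,-291.5,180,-51.5)
```

```text
ROW [-7.4,57.2,60.6,43.39] from [ 414.7 -234.9  239.5] yaw -8.11 F [-0.4 -0.4 -0. ] t 78.0 open 0.60
```

```bash
python3 -m pendant '[[-7,30,10,9],[-7,57,30,18],[-7,57,60,27],[-7,57,60,36],[-7.4,57,60,43.4],[-7.4,57,60,43.4],[-7.4,57,60,43.4]]'; python3 -m pendant '[[0,0,0,0],[0,0,0,0]]';python3 - <<'E'
from hf import *
p=shot('wrist'); zoom(p,[],'w53',150,120,362,300,3.5); goto(398.4,-291.5,40,-51.5)
ang=np.linspace(0,2*np.pi,24,endpoint=False)
foot=np.array([[26*np.cos(t),26*np.sin(t),z] for t in ang for z in(4,24)])
zoom(p,[([foot,box(-14,14,-14,14,24,84)],(398.4,-291.5,0,np.radians(38.5)))],'w53b',150,120,362,300,3.5)
E
```

```text
t: 78.85
eef_pos: [398.6, -291.1, 180.7]
tcp_rot: [3.12, -0.004, -0.896]
ft_force: [0.5, 0.6, 0.3]
opening: 0.601
t: 79.1
eef_pos: [398.6, -291.1, 180.8]
tcp_rot: [3.12, -0.004, -0.895]
ft_force: [0.1, 0.2, -0.8]
opening: 0.599
ROW [-0.5,-2.6,140.8,0.21] from [ 398.6 -291.1  180.8] yaw -51.29 F [-0.2 -0.8 -0. ] t 79.2 open 0.60
```

View pics/w53.png

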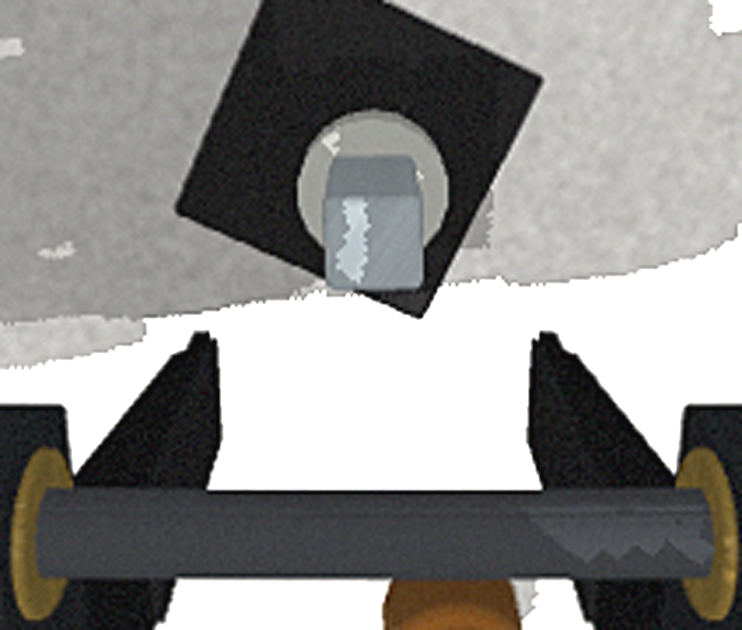

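View pics/w53b.png

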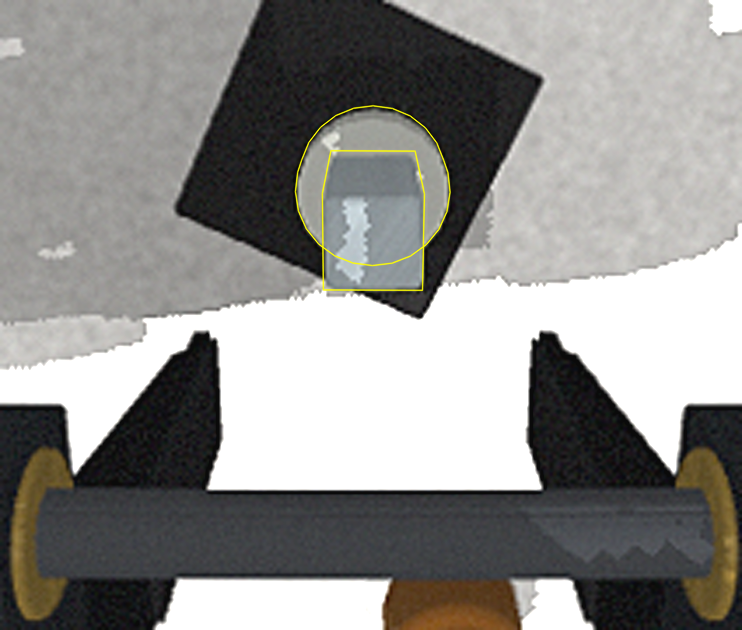

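```bash
python3 -m pendant '[[-0.5,-1,50,0.2],[-0.5,-2,100,0.2],[-0.5,-2.6,130,0.2],[-0.5,-2.6,140.5,0.2],[-0.5,-2.6,140.5,0.2]]'
python3 - <<'E'
from hf import *
goto(398.4,-291.5,40,-51.5)
E
python3 -m pendant '[[0,0,0,0],[0,0,0,0],[0,0,0,0],[0,0,0,0],[0,0,0,0],[0,0,0,0],[0,0,0,0]]' 1
```

```text
t: 79.78
eef_pos: [398.4, -291.5, 40.3]
tcp_rot: [3.12, -0.004, -0.898]
ft_force: [0.5, -0.8, -0.3]
opening: 0.599
ROW [-0.1,0.0,0.3,0.03] from [ 398.4 -291.5   40.3] yaw -51.47 F [ 0.5 -0.8 -0.3] t 79.8 open 0.60
t: 80.65
eef_pos: [398.5, -291.7, 40.8]
tcp_rot: [3.12, -0.005, -0.898]
ft_force: [-1.2, 1.2, 7.0]
opening: 0.294
```

```bash
python3 -m pendant '[[0,0,-40,0],[0,0,-90,0],[0,0,-140,0],[0,0,-160,0],[0,0,-160,0]]'
python3 - <<'E'
from hf import *
goto(637.1,14.6,200,-51.5)
E
```

```text
t: 81.28
eef_pos: [400.9, -289.1, 201.7]
tcp_rot: [3.121, -0.007, -0.898]
ft_force: [1.1, 0.3, -3.4]
opening: 0.298
ROW [-90.5,-373.9,-6.7,0.03] from [ 400.9 -289.1  201.7] yaw -51.47 F [ 1.1  0.3 -3.4] t 81.3 open 0.30
```

```bash
python3 -m pendant '[[-10,-40,0,0],[-24,-100,-2,0],[-39,-160,-3,0],[-53,-220,-4,0],[-67,-280,-5,0],[-80,-335,-6,0],[-90,-370,-7,0],[-90.5,-374,-7,0]]'; python3 -m pendant '[[0,0,0,0],[0,0,0,0]]'
python3 - <<'E'
from hf import *
goto(637.1,14.6,118,-51.5)
p=shot('wrist'); overlay(p,[],'w54')
E
```

```text
t: 82.28
eef_pos: [637.4, 16.7, 197.7]
tcp_rot: [3.119, -0.005, -0.896]
ft_force: [-0.4, 0.3, -1.9]
opening: 0.294
t: 82.52
eef_pos: [636.7, 15.9, 196.9]
tcp_rot: [3.117, -0.004, -0.897]
ft_force: [-0.3, 0.1, -2.4]
opening: 0.292
ROW [1.0,-1.5,78.9,0.13] from [636.7  15.9 196.9] yaw -51.37 F [-0.3  0.1 -2.4] t 82.5 open 0.29
```

View pics/w54.png

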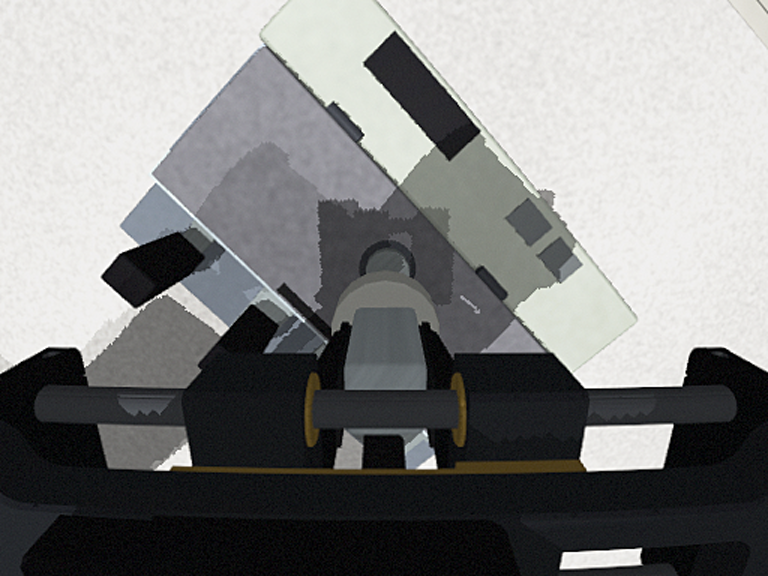

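```bash
python3 -m pendant '[[1,-0.5,30,0],[1,-1,60,0],[1,-1.5,78,0],[1,-1.5,80,0],[1,-1.5,80,0]]'
python3 - <<'E'
from hf import *
goto(637.1,14.6,101,-51.5)
p=shot('wrist'); 
s=p['st']; t=np.linspace(0,2*np.pi,24,endpoint=False)
C=lambda r,z,c:np.array([[c[0]+r*np.cos(a),c[1]+r*np.sin(a),z] for a in t])
e=s['eef_pos']; R=Ro.from_euler('xyz',s['tcp_rot']).as_matrix()
overlay(p,[([C(16,73,(637.1,14.6)),C(26,e[2]-36.8,e),C(26,e[2]-16.8,e)],(0,0,0,0))],'w55')
E
```

```text
t: 83.2
eef_pos: [637.8, 14.3, 118.1]
tcp_rot: [3.119, -0.005, -0.897]
ft_force: [0.3, 0.0, -2.8]
opening: 0.295
ROW [-0.7,-0.1,17.1,0.10] from [637.8  14.3 118.1] yaw -51.40 F [ 0.3  0.  -2.8] t 83.2 open 0.29
```

View pics/w55.png

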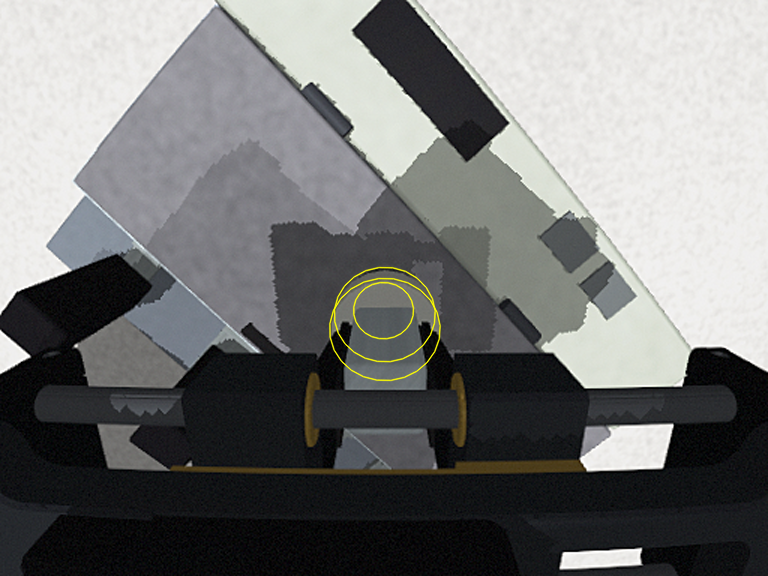

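```bash
python3 -m pendant '[[-0.5,0,3,0],[-0.5,0,6,0],[-0.5,0,9,0],[-0.5,0,11,0],[-0.5,0,13,0],[-0.5,0,15,0],[-0.5,0,16,0],[-0.5,0,16,0]]'
```

```text
t: 84.25
eef_pos: [637.5, 14.6, 103.0]
tcp_rot: [3.12, -0.006, -0.897]
ft_force: [-1.8, 1.5, 5.3]
opening: 0.297
```

```bash
python3 -m pendant '[[-0.2,0,1,0],[-0.2,0,2,0],[-0.2,0,3,0],[-0.2,0,3,0]]'; python3 -m pendant '[[0,0,1,0],[0,0,2,0],[0,0,2,0]]'
```

```text
t: 84.75
eef_pos: [637.5, 14.7, 100.8]
tcp_rot: [3.12, -0.006, -0.897]
ft_force: [-2.0, -0.1, 7.7]
opening: 0.293
t: 85.12
eef_pos: [637.6, 14.7, 100.7]
tcp_rot: [3.121, -0.007, -0.897]
ft_force: [-6.5, 0.8, 17.2]
opening: 0.293
```

```bash
python3 -m pendant '[[0,0,1.5,0],[0,0,2.5,0],[0,0,2.5,0]]'; python3 -m pendant '[[0,0,-30,0],[0,0,-60,0],[0,0,-100,0],[0,0,-100,0]]'
python3 - <<'E'
from hf import *
goto(404.2,-279.0,200,-51.5)
E
```

```text
t: 85.5
eef_pos: [637.7, 14.8, 100.6]
tcp_rot: [3.122, -0.008, -0.896]
ft_force: [-8.2, 0.8, 22.7]
opening: 0.294
t: 86.0
eef_pos: [639.8, 16.6, 203.1]
tcp_rot: [3.126, -0.011, -0.896]
ft_force: [0.7, 0.3, -2.2]
opening: 0.293
ROW [83.7,368.5,9.9,0.14] from [639.8  16.6 203.1] yaw -51.36 F [ 0.7  0.3 -2.2] t 86.0 open 0.29
```

```bash
python3 -m pendant '[[10,45,0,0],[20,85,0,0],[20,85,0,0]]'
python3 - <<'E'
from hf import *
p=shot('wrist'); zoom(p,[],'w56',150,20,362,230,3.5)
for c,m in masks(p,'stud_top')[:3]:
    ys,xs=np.nonzero(m); print(c,xs.mean(),ys.mean(),len(xs), onz(p,(xs.mean(),ys.mean()),64))
goto(404.2,-279.0,200,-51.5)
E
```

```text
t: 86.38
eef_pos: [584.1, -53.7, 203.4]
tcp_rot: [3.124, -0.01, -0.899]
ft_force: [0.5, -0.3, -3.3]
opening: 0.293
0.7 283.9594594594595 308.2432432432432 74 [[ 470.11224955 -192.59326969   64.        ]]
0.66 236.1774834437086 99.59735099337749 755 [[637.72296273  14.228837    64.        ]]
ROW [64.0,283.2,9.1,0.09] from [585.7 -52.2 203.7] yaw -51.41 F [-0.3 -0.6 -2.4] t 86.5 open 0.30
```

View pics/w56.png

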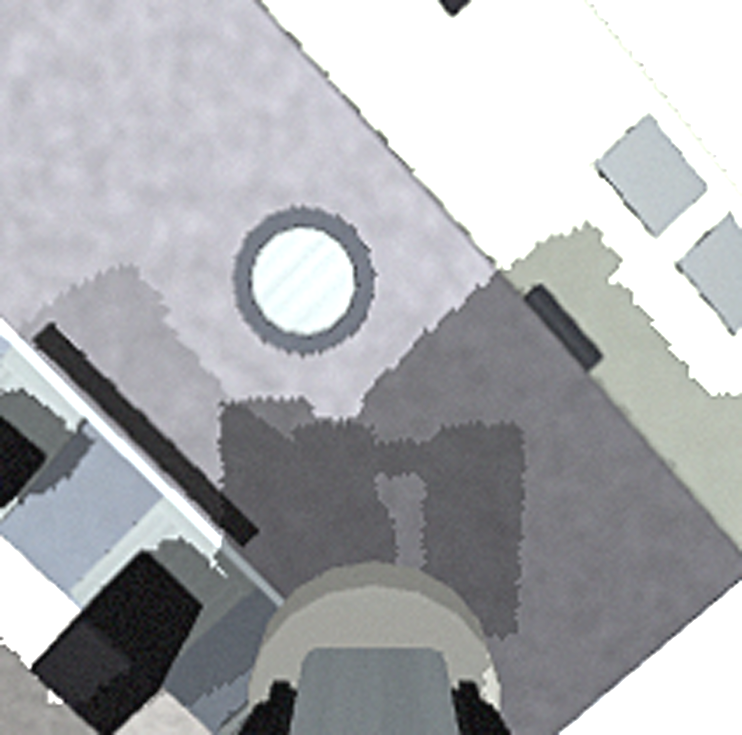

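```bash
python3 -m pendant '[[12,55,0,0],[26,115,0,0],[39,175,2,0],[52,230,5,0],[62,275,8,0],[64,283,9,0],[64,283,9,0]]'
python3 - <<'E'
from hf import *
goto(404.2,-279.0,45,-51.5)
E
```

```text
t: 87.35
eef_pos: [404.8, -278.6, 199.6]
tcp_rot: [3.125, -0.01, -0.898]
ft_force: [0.6, 0.3, -3.0]
opening: 0.296
ROW [-1.6,-1.8,154.6,0.06] from [ 404.8 -278.6  199.6] yaw -51.44 F [ 0.6  0.3 -3. ] t 87.3 open 0.30
```

```bash
python3 -m pendant '[[0,0,50,0],[-1,-1,100,0],[-1.6,-1.8,135,0],[-1.6,-1.8,150,0],[-1.6,-1.8,154.5,0],[-1.6,-1.8,154.5,0]]'; python3 -m pendant '[[0,0,1,0],[0,0,2.5,0],[0,0,4,0],[0,0,4,0]]'
```

```text
t: 88.1
eef_pos: [404.9, -279.1, 45.9]
tcp_rot: [3.125, -0.011, -0.897]
ft_force: [0.3, 0.1, -2.7]
opening: 0.288
t: 88.6
eef_pos: [404.8, -279.2, 41.8]
tcp_rot: [3.125, -0.011, -0.897]
ft_force: [-1.1, -0.1, -3.4]
opening: 0.294
```

```bash
python3 -m pendant '[[0,0,0.7,0],[0,0,1.4,0],[0,0,1.4,0]]'; python3 -m pendant '[[0,0,0,0],[0,0,0,0],[0,0,0,0],[0,0,0,0],[0,0,0,0]]' 0.3; python3 -m pendant '[[0,0,-40,0],[0,0,-90,0],[0,0,-140,0],[0,0,-190,0],[0,0,-190,0]]'
python3 - <<'E'
from hf import *
p=shot('wrist'); overlay(p,[],'w57'); goto(450,-100,300,-51.5)
E
```

```text
t: 88.98
eef_pos: [404.8, -279.3, 41.0]
tcp_rot: [3.125, -0.011, -0.897]
ft_force: [-1.9, 1.2, 7.5]
opening: 0.291
t: 89.6
eef_pos: [404.8, -279.3, 40.9]
tcp_rot: [3.125, -0.011, -0.897]
ft_force: [0.7, -0.3, 0.0]
opening: 0.693
t: 90.22
eef_pos: [406.8, -276.3, 234.1]
tcp_rot: [3.127, -0.018, -0.897]
ft_force: [-0.0, 0.0, -0.6]
opening: 0.699
ROW [-109.1,-142.9,-71.8,0.09] from [ 406.1 -275.8  232. ] yaw -51.41 F [-0.   0.7 -1. ] t 90.3 open 0.70
```

View pics/w57.png

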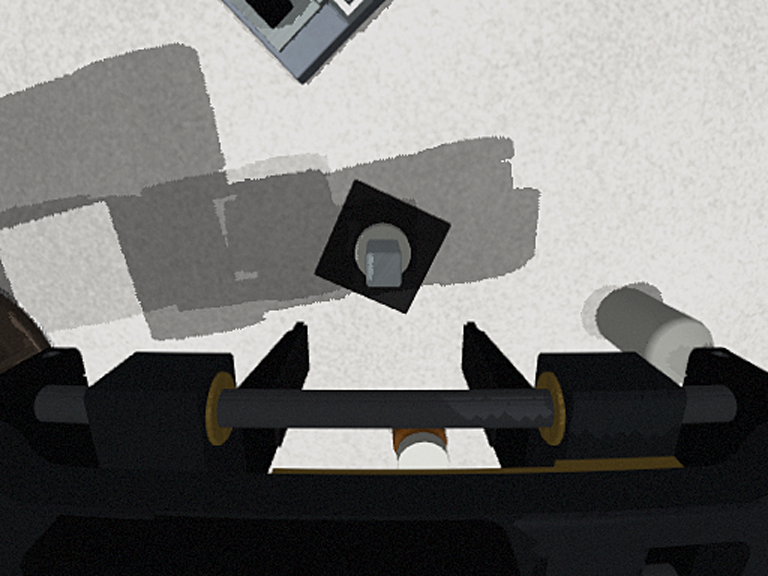

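Run:
```python
from hf import *
goto(480,110,300,-8)
```

```text
ROW [-254.5,-297.3,-76.3,-43.41] from [ 406.1 -275.8  232. ] yaw -51.41 F [-0.   0.7 -1. ] t 90.3 open 0.70
```

```bash
python3 -m pendant '[[-20,-25,-50,0],[-60,-70,-76,-9],[-100,-117,-76,-18],[-140,-164,-76,-27],[-180,-210,-76,-36],[-220,-257,-76,-43],[-254,-297,-76,-43],[-254,-297,-76,-43]]'; python3 -m pendant '[[0,0,0,0],[0,0,0,0]]'
python3 - <<'E'
from hf import *
p=shot('wrist'); V=(558.1,25.3,0,np.radians(-8.02))
its=[(blade_parts(w),(*place(np.array([[0,y,30]]),V)[0],V[3])) for w,y in((20,117),(32,39),(44,-39),(56,-117))]
overlay(p,[],'w58'); zoom(p,its,'w58b',190,60,400,260,3.6)
p=shot('top'); overlay(p,[],'t58')
p=shot('scene'); overlay(p,[],'s58')
E
```

```text
t: 91.28
eef_pos: [479.8, 112.2, 297.7]
tcp_rot: [3.12, 0.003, -0.143]
ft_force: [0.6, -0.5, -0.8]
opening: 0.702
t: 91.52
eef_pos: [479.6, 111.2, 297.1]
tcp_rot: [3.12, 0.005, -0.144]
ft_force: [-0.8, -0.2, 0.1]
opening: 0.701
```

View pics/w58b.png

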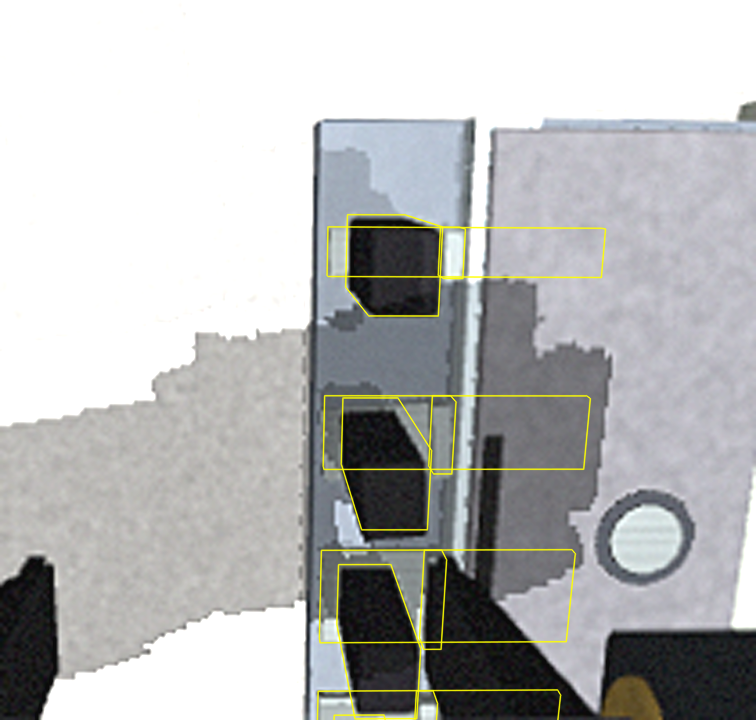

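View pics/s58.png

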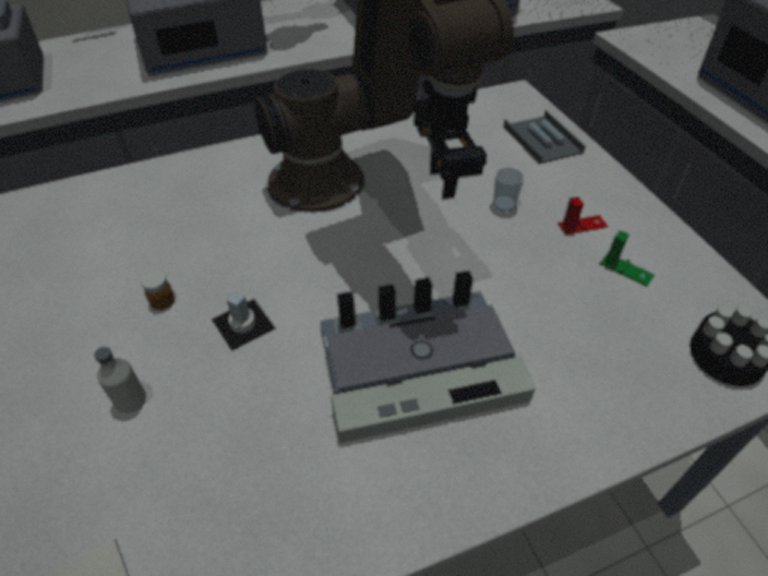

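```bash
python3 -m pendant '[[20,-20,40,0],[20,-20,60,0],[20,-20,60,0]]'
python3 - <<'E'
from hf import *
p=shot('wrist'); V=(558.1,25.3,0,np.radians(-8.02))
its=[(blade_parts(w),(*place(np.array([[0,y,30]]),V)[0],V[3])) for w,y in((20,117),(32,39),(44,-39))]
zoom(p,[],'w59',160,80,360,310,3); zoom(p,its,'w59b',160,80,360,310,3)
E
```

```text
t: 92.05
eef_pos: [501.7, 126.4, 236.2]
tcp_rot: [3.119, 0.006, -0.145]
ft_force: [-0.1, 0.2, 0.4]
opening: 0.7
```

View pics/w59.png

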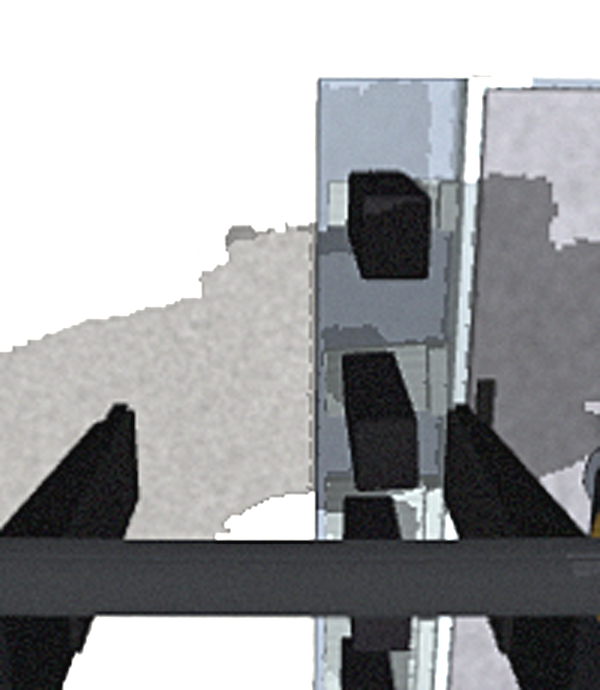

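View pics/w59b.png

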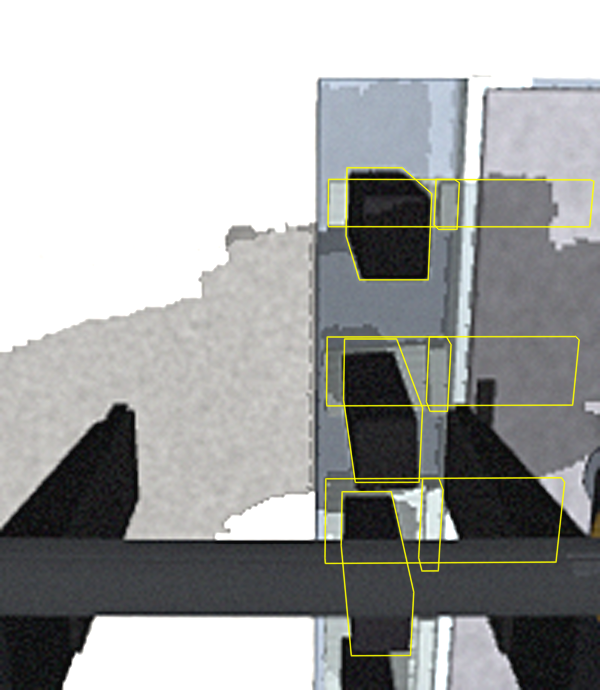

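Run:
```python
from hf import *
V=(558.1,25.3,0,np.radians(-8.02)); X=place(np.array([[-88,37,0]]),V)[0]; print(X); goto(X[0],X[1],236,-8.02); goto(X[0],X[1],52,-8.02)
```

```text
[476.12288452  74.21576982   0.        ]
ROW [-18.2,55.4,2.6,-0.28] from [502.1 126.5 237.4] yaw -8.30 F [0.8 0.2 0.3] t 92.1 open 0.70
ROW [-17.5,51.4,186.6,-0.28] from [502.1 126.5 237.4] yaw -8.30 F [0.8 0.2 0.3] t 92.1 open 0.70
```

```bash
python3 -m pendant '[[-18,30,0,-0.3],[-18,55,3,-0.3],[-18,55,3,-0.3],[-18,55,3,-0.3],[-18,55,3,-0.3],[-18,55,3,-0.3],[-18,55,3,-0.3],[-18,55,3,-0.3]]' 1; python3 -m pendant '[[0,-1,50,0],[0,-2,100,0],[0,-3,150,0],[0,-3.5,178,0],[0,-3.8,183,0],[0,-3.8,183,0]]'
python3 - <<'E'
from hf import *
p=shot('wrist'); overlay(p,[],'w60'); goto(476.1,74.2,52,-8.02)
E
```

```text
t: 93.1
eef_pos: [476.4, 74.7, 235.6]
tcp_rot: [3.12, 0.004, -0.139]
ft_force: [0.3, -0.4, 0.2]
opening: 0.006
t: 93.85
eef_pos: [475.9, 74.7, 53.0]
tcp_rot: [3.12, 0.004, -0.139]
ft_force: [-0.1, 1.3, -0.6]
opening: -0.0
ROW [0.1,0.4,1.5,0.04] from [476.1  74.7  53.5] yaw -7.98 F [0.2 0.2 0.4] t 93.9 open 0.00
```

View pics/w60.png

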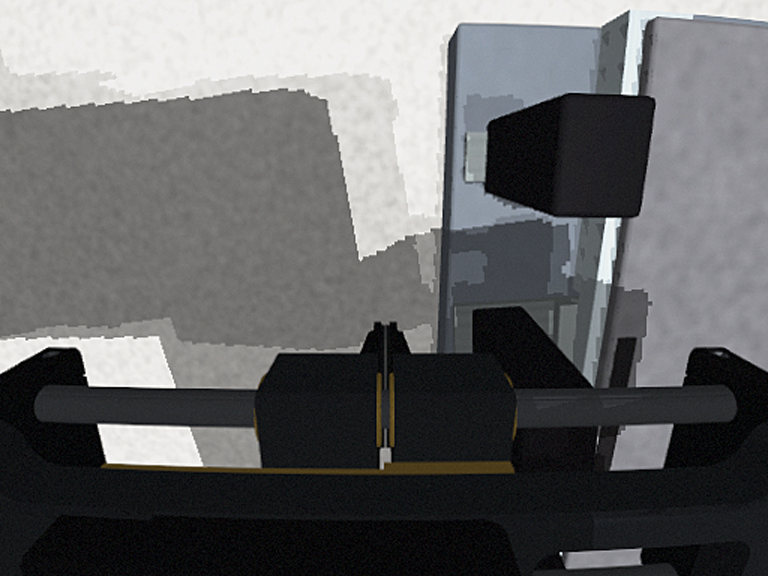

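```bash
python3 -m pendant '[[5,0,0,0],[10,0,0,0],[15,0,0,0],[20,0,0,0],[24,0,0,0],[26,0,0,0]]'; python3 -m pendant '[[1,0,0,0],[2,0,0,0],[3,0,0,0],[4,0,0,0],[5,0,0,0]]'
```

```text
t: 94.65
eef_pos: [502.0, 71.0, 53.3]
tcp_rot: [3.12, 0.003, -0.139]
ft_force: [0.1, -0.8, 0.1]
opening: 0.005
t: 95.28
eef_pos: [504.0, 70.8, 53.3]
tcp_rot: [3.119, 0.009, -0.139]
ft_force: [-19.1, 5.9, 14.7]
opening: 0.004
```

```bash
python3 -m pendant '[[-8,0,0,0],[-20,0,0,0],[-25,0,0,0]]'; python3 -m pendant '[[0,0,-50,0],[0,0,-110,0],[0,0,-170,0],[0,0,-180,0]]';  python3 - <<'E'
from hf import *
goto(501.7,126.4,236.2,-8.2)
E
```

```text
t: 95.65
eef_pos: [478.5, 74.3, 53.6]
tcp_rot: [3.119, 0.009, -0.139]
ft_force: [-0.4, -0.4, 0.4]
opening: 0.004
t: 96.15
eef_pos: [481.8, 78.2, 237.1]
tcp_rot: [3.12, 0.002, -0.139]
ft_force: [0.2, 0.3, -0.8]
opening: 0.0
ROW [13.0,-50.5,-0.2,0.25] from [481.8  78.2 237.1] yaw -7.95 F [ 0.2  0.3 -0.8] t 96.2 open 0.00
```

```bash
python3 -m pendant '[[13,-45,0,0],[13,-85,0,0],[13,-85,0,0]]' 0.4; python3 -m pendant '[[0,0,0,0],[0,0,0,0],[0,0,0,0]]'
python3 - <<'E'
from hf import *
p=shot('wrist'); V=(558.1,25.3,0,np.radians(-8.02))
its=[(blade_parts(w),(*place(np.array([[0,y,30]]),V)[0],V[3])) for w,y in((20,117),(32,37.5),(44,-39),(56,-117))]
zoom(p,[],'w61',160,120,360,330,3); zoom(p,its,'w61b',160,120,360,330,3)
p=shot('top'); zoom(p,[],'t61',150,80,390,260,3.2)
E
```

```text
t: 96.52
eef_pos: [506.2, 162.3, 233.9]
tcp_rot: [3.12, 0.004, -0.136]
ft_force: [-0.5, -0.5, -0.7]
opening: 0.262
t: 96.9
eef_pos: [506.2, 161.6, 233.9]
tcp_rot: [3.12, 0.004, -0.137]
ft_force: [0.4, -0.1, -0.1]
opening: 0.569
```

View pics/w61b.png

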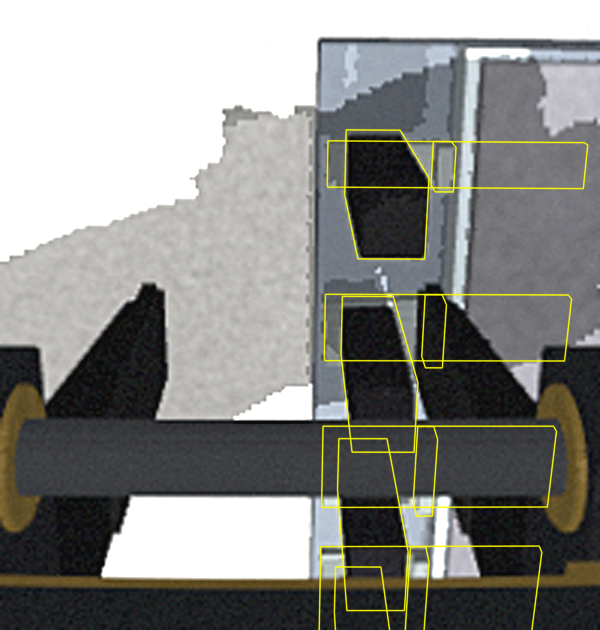

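View pics/w61.png

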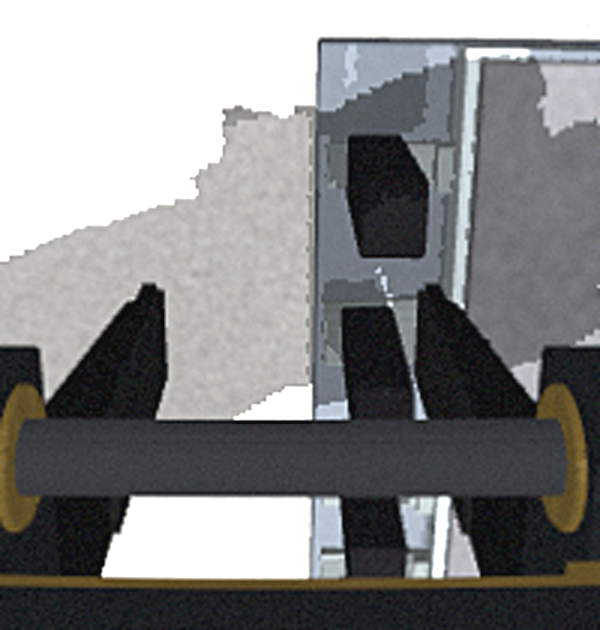

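View pics/t61.png

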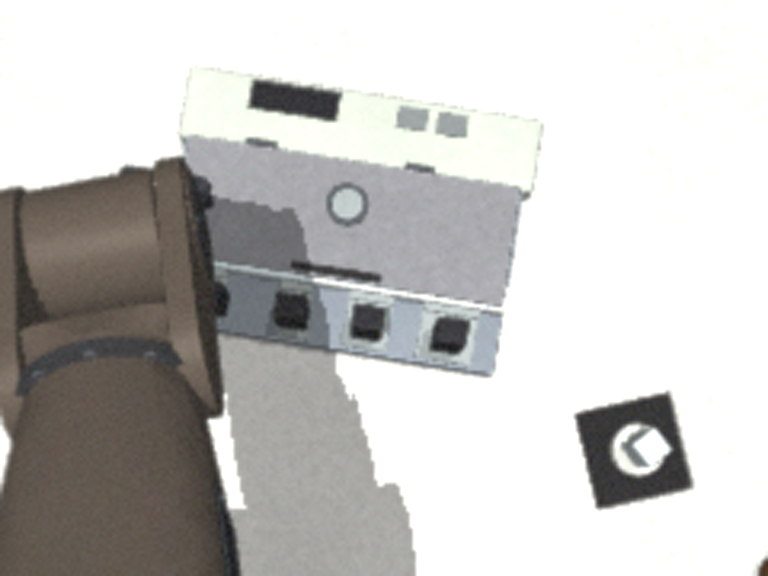

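```bash
python3 -m pendant '[[0,50,0,0],[0,105,0,0],[0,140,0,0],[-2,170,0,0],[-2,170,0,0]]'
python3 - <<'E'
from hf import *
p=shot('wrist'); V=(558.1,25.3,0,np.radians(-8.02))
its=[(blade_parts(w),(*place(np.array([[0,y,30]]),V)[0],V[3])) for w,y in((20,117),(32,37.5),(44,-39),(56,-117))]
zoom(p,[],'w62',150,60,370,300,2.8); zoom(p,its,'w62b',150,60,370,300,2.8)
E
```

```text
t: 97.62
eef_pos: [480.8, -7.8, 237.9]
tcp_rot: [3.12, 0.003, -0.14]
ft_force: [-0.9, 0.2, 0.2]
opening: 0.599
```

View pics/w62.png

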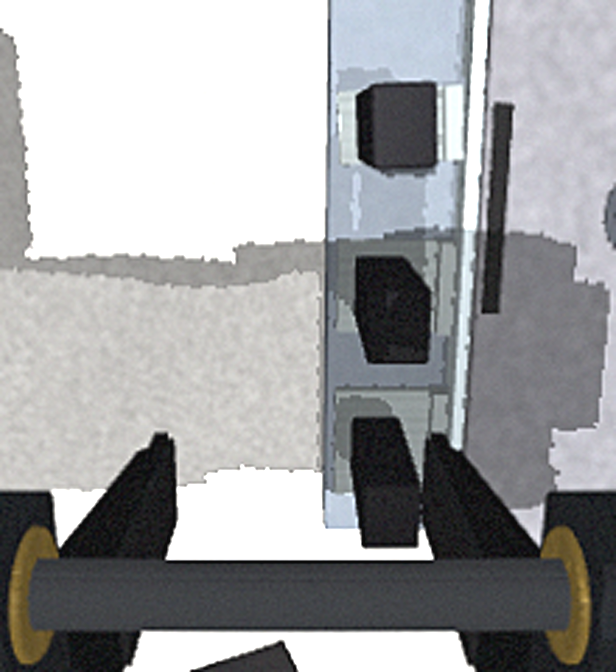

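View pics/w62b.png

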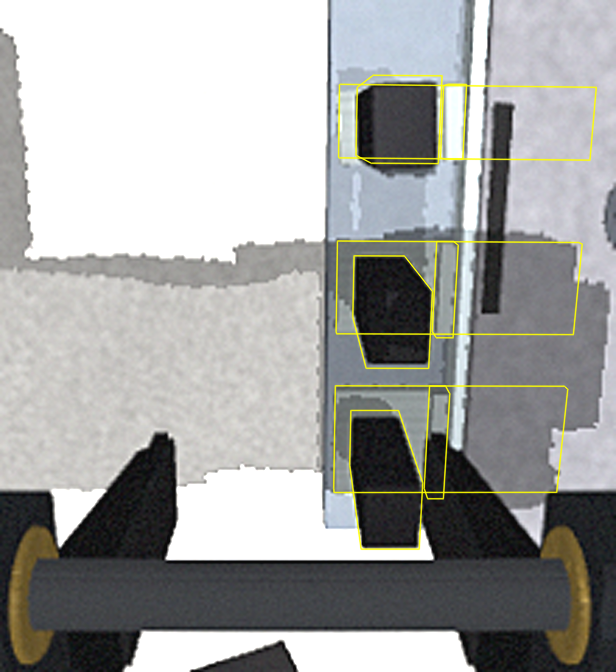

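Run:
```python
from cell import job
print(job.job_done())
```

```text
the job is handed in; nothing more can be done
None
```

The job is handed in, at about 98 s of robot time. All four blades (20, 32, 44 and 56 mm) are in their own gaps with the shoulders against the bridge. The lid is shut and the snap stud is pressed home. The tool stands upright near the centre of its mat.

**What went wrong:**
- **Collision:** while carrying the 44 mm blade I came down too early and it struck the grip of the 32 mm blade, which was already in. The 44 mm blade rolled over in the gripper.
- **Recovery:** I laid it down, turned it upright against the side of the head, regripped it and inserted it normally. It brushed the roof of its gap with about 11 N on the way in.
- **32 mm blade:** after the knock it looked about 1 mm short and 2 mm to one side, so I pushed it home again until it stopped against about 19 N.
- **First grasp:** my first try at the 56 mm blade missed because I lifted before the fingers had closed. Nothing moved.

**Last checks:**
- **Blades:** the final wrist pictures show all the grips and shoulders where a fully seated blade should be. Sideways they sit 1 to 3 mm off my fitted outline, most of all the 32 mm one.
- **Stud:** the tool stopped at the fully-home height, 3 mm above the lid, and held there against about 23 N. It was pressed within about 1 mm of centre.
- **Wrist:** it had tilted about 1° by the end, so the push on the stud was not perfectly square.
- **Bystanders and look-alikes:** the bottle, beaker, jar and the red and green look-alikes were not touched.

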